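# Pack the reagent pallet and scan it in

### The job

Build the layer of refill cartons on the pallet slab: stand every carton there is flat on the printed place of its own colour, lengthwise as printed and neatly on it, without pushing about or knocking over the other loose things on the desk. When all are in place, take the code reader from its dock, aim its window squarely at the middle of the bar-code label on the note stand from about a hand's width and hold it still there for two seconds, then lay it back flat on the dock's pad, window the same way as before.

Things in the scene. Friction and masses are not known exactly. Their poses are not given: they have to be found in the camera images.
- carton_red: Refill carton with red band, top and handle. Body 88 x 58 x 45 mm (x, y, z); amid its top stands a rigid handle 50 mm long (x), 14 mm thick (y), 35 mm high (top 80 mm above the underside): pinch it across y. Origin: centre of the underside; x along its length, z up. Same either way round; 0.14 to 0.28 kg. May be absent.
- carton_blue: Refill carton with blue band, top and handle. Body 88 x 58 x 45 mm (x, y, z); amid its top stands a rigid handle 50 mm long (x), 14 mm thick (y), 35 mm high (top 80 mm above the underside): pinch it across y. Origin: centre of the underside; x along its length, z up. Same either way round; 0.14 to 0.28 kg. May be absent.
- carton_green: Refill carton with green band, top and handle. Body 88 x 58 x 45 mm (x, y, z); amid its top stands a rigid handle 50 mm long (x), 14 mm thick (y), 35 mm high (top 80 mm above the underside): pinch it across y. Origin: centre of the underside; x along its length, z up. Same either way round; 0.14 to 0.28 kg. May be absent.
- carton_yellow: Refill carton with yellow band, top and handle. Body 88 x 58 x 45 mm (x, y, z); amid its top stands a rigid handle 50 mm long (x), 14 mm thick (y), 35 mm high (top 80 mm above the underside): pinch it across y. Origin: centre of the underside; x along its length, z up. Same either way round; 0.14 to 0.28 kg. May be absent.
- carton_black: Refill carton with black band, top and handle. Body 88 x 58 x 45 mm (x, y, z); amid its top stands a rigid handle 50 mm long (x), 14 mm thick (y), 35 mm high (top 80 mm above the underside): pinch it across y. Origin: centre of the underside; x along its length, z up. Same either way round; 0.14 to 0.28 kg. May be absent.
- place_red: Place printed in red on the pallet slab's top, 88 x 58 mm, flush with the top (nothing to feel), where the red carton belongs. Origin: its centre, at the height of the slab's top; x along its length. Does not move.
- place_blue: Place printed in blue on the pallet slab's top, 88 x 58 mm, flush with the top (nothing to feel), where the blue carton belongs. Origin: its centre, at the height of the slab's top; x along its length. Does not move.
- place_green: Place printed in green on the pallet slab's top, 88 x 58 mm, flush with the top (nothing to feel), where the green carton belongs. Origin: its centre, at the height of the slab's top; x along its length. Does not move.
- place_yellow: Place printed in yellow on the pallet slab's top, 88 x 58 mm, flush with the top (nothing to feel), where the yellow carton belongs. Origin: its centre, at the height of the slab's top; x along its length. Does not move.
- place_black: Place printed in black on the pallet slab's top, 88 x 58 mm, flush with the top (nothing to feel), where the black carton belongs. Origin: its centre, at the height of the slab's top; x along its length. Does not move.
- slab: Fixed plywood pallet slab, 200 x 235 x 12 mm (x, y, z), printed with five places in a two-row interlocking pattern: near row three side by side, long sides along x (8 mm gaps); far row two end to end along y (10 mm gap); 8 mm between rows. Colours swap within a row. Origin: centre of the underside.
- reader: Handheld code reader, a yellow block 130 x 46 x 38 mm (x, y, z) with black rubber ends, 0.2 to 0.33 kg, at first on its dock. Origin: centre of the underside; x points out of the window at its front end (the longer rubber end; the small screen is towards the rear); z up. Grip it across its 46 mm width.
- reader_window (a point): Centre of the reader's window, on its front end: 65 mm ahead of the reader's origin along x and 19 mm above its underside.
- dock: Fixed flat grey charging dock, 160 x 90 x 15 mm (x, y, z), no rim, a dark pad 130 x 46 mm on its top where the reader lies. Origin: centre of the underside on the desk; x along its length, the reader's window looks towards +x.
- stand: Fixed upright note stand carrying the delivery label. Plate 8 mm thick, 120 mm wide, 180 mm high, on a 90 x 120 x 10 mm foot reaching 15 mm before and 75 mm behind the plate's face. Origin: on the desk under the middle of the plate's front face; x points into the plate (the label faces -x), z up.
- label (a point): Centre of the bar-code label on the plate's front face, 64 x 44 mm, 90 mm above the desk; axes as the stand's. The code reads when the reader's window is squarely before it, 50 to 160 mm off.
- duck: Yellow rubber duck, 75 mm high, loose. Leave alone. Origin: underside.
- bottle_a: Clear sample bottle, 52 mm across, 100 mm high, loose. Leave alone. Origin: underside.
- bottle_b: Clear sample bottle, 52 mm across, 100 mm high, loose. Leave alone. Origin: underside.
- jar: Small amber glass jar with white cap, 44 mm across, 50 mm high, loose. Leave alone. Origin: underside.

How it is judged:
By the outcome, as a careful person would: the job done as asked, in the order asked, and still so for the second after the job is handed in, with the robot touching nothing.
Of carton_red, carton_blue, carton_green, carton_yellow, carton_black only 4 to 5 are there at a start; the rules pass over those that are not, and their reading is None.
At some moment in a run one of carton_red, carton_blue, carton_green, carton_yellow, carton_black may be knocked a few centimetres aside while the robot is not near it.
Once in a run the grip may slacken for a moment while it holds something.
It also fails if it takes over 210 s, if anything falls off the work surface, if the arm or the gripper's body presses on something with over 40 N, if the wrist force passes 120 N, or if a joint passes its speed limit or range.

### The arm

A 6-joint arm with a two-finger parallel gripper is mounted at the origin on the work surface. World frame = base frame: x ahead of the robot, y to its left, z up, the work surface at z = 0. Lengths are in m, angles in rad, forces in N, time in s.
With the tool pointing down it reaches from about 0.375 to 0.9 m from the base axis. Payload 3.1 kg.
Tool frame: the origin (TCP) lies at the very end of the fingers, on their centre line; the grasp point (between the pads) lies 19 mm behind it; z points along the fingers, y is the direction in which the jaws open and shut (so a half turn about z gives the same grasp; the last joint's range is limited). The gripper opens to 87 mm and grips with 3 to 60 N. Pads are 19 mm wide; open, the fingers measure 117 mm over their backs; the gripper's body (75 mm by 190 mm) begins 51 mm behind the grasp point.
Start: joints at [-1.486, 0.527, 1.433, -0, 1.181, -0.178], TCP at [0.162, -0.604, 0.196] pointing down, gripper open.
Joint ranges: [-3.08, 3.08], [-0.75, 2.2], [0.22, 2.44], [-1.43, 4.57], [0, 2.65], [-2.85, 2.85]. Speed limits (rad/s): [2.79, 2.79, 3.14, 3.14, 3.14, 3.14].

### API

Orientations are given as a unit quaternion [x, y, z, w].
In Python, from rig import robot gives the robot as it stands. The module is installed in compiled form; this text tells all that it offers.
- The arm moves only by the tool send_rows, never from a script. Its argument "deltas" is a list of rows, each an object of numbers: "tx", "ty", "tz": the shift along the tool's x, y, z in cm; "rx", "ry", "rz": the turn, a rotation vector about the tool's x, y, z in rad. A call has 1 to 5 rows; each row is the pose to reach, as a shift and turn from the pose commanded when the call began, along the tool's axes at that moment; what a row does not reach only later rows make up. A row lasts 1/12 s, in which the tool goes at most 41.7 mm and 7.16 degrees, less where a joint would pass 70% of its speed; a pose out of reach is approached as far as the arm can. A call with a gripper value outside its range is refused whole. "claw" is the finger opening in cm, from 0 to 8.7, set as the call begins (left out, the last holds). The fingers move at their own pace and stop on an object; "squeeze" is the grip in N (left out, the last holds). Time passes only in rows, so rows that repeat a pose let the fingers close. It gives the time, the measured TCP pose, the force and the opening at its end, in the units of the state.
- robot.get_obs(): the state, without advancing time (a new reading comes with each control period).
- robot.camera(name): name is "side" or "top"; returns a dict with "color" (480x640x3 uint8, red, green, blue), "z_map" (480x640 float32, m along the optical axis (not along the pixel's ray), 0 where there is no reading), "intrinsics" (3x3 intrinsics, pixels), "R" (3x3) and "t" (3): a world point X has camera coordinates R X + t. Camera axes: x right, y down, z forward; pixel columns grow to the right and rows downward; lengths in m; the calibration is good to about 2 mm. A picture is of the moment at which its call begins.
- robot.hand_in(): hands the job in, once; it reports no verdict.
Trained networks look in the newest picture that a camera, given by its name, has taken for a name from the list of things; names that differ only in an ending like _2 or _b are one class to them, and where a whole thing is asked for, a point or a joint stands for the part that bears it (a point fixed in the world has none). Each returns a list of dicts, best first, with "p" (0 to 1); they miss things now and then, are a little off and sometimes report something else, mostly with a low value. They report only what shows in the picture. A call takes as long as a camera call.
- robot.outline_of(label, camera): "pixels" (480x640 bool, what is visible of it) and "xy" ([column, row] in pixels, amid what is visible of it).
- robot.tip_of(label, camera): "xy" ([column, row] in pixels: a listed point, or the origin of a listed thing).
The state is a dict: "time": time; "q": joint angles; "joint_velocities": joint speeds; "joint_torque": joint torques, N m; "position": TCP position; "tool_rot": TCP orientation; "ft_force": force on the tool from outside, world axes, zero at the start; "moment": the same for the moment, N m; "grip_width": finger opening in m.
Only numpy, scipy, OpenCV 4.12 (cv2) and the standard library are available. Lean on these libraries where they do the work, as an engineer would, in place of code of your own. Each camera call takes 0.05 s, during which the arm holds its last target.

## Working session

There is one attempt and no reset: what is moved stays moved. The work goes in short steps, Python scripts to look and compute and a tool call to move; the robot and the scene stay as the last step left them, time stands still between calls to the robot, and variables do not carry over. Pictures are saved under pics/ and viewed, and the job is handed in when it is done.

Besides the shell and the picture viewer there is one more tool, called by a JSON object that holds its "name" and its "arguments". send_rows: Moves the arm, as the interface text tells. Its arguments: {"type":"object","properties":{"deltas":{"type":"array","items":{"type":"object","properties":{"tx":{"type":"number"},"ty":{"type":"number"},"tz":{"type":"number"},"rx":{"type":"number"},"ry":{"type":"number"},"rz":{"type":"number"}}}},"claw":{"type":"number"},"squeeze":{"type":"number"}},"required":["deltas"]}

```bash
mkdir -p pics
cat > h.py <<'E'
import numpy as np, cv2
from rig import robot
from scipy.spatial.transform import Rotation as Rn
def snap(name,fn=None):
    c=robot.camera(name)
    if fn: cv2.imwrite('pics/'+fn,c['color'][:,:,::-1])
    return c
def cloud(c):
    z=c['z_map'];K=c['intrinsics'];v,u=np.mgrid[0:480,0:640]
    P=np.stack([(u-K[0,2])/K[0,0]*z,(v-K[1,2])/K[1,1]*z,z],-1)
    W=(P-c['t'])@c['R']
    W[z==0]=np.nan
    return W
def onplane(c,xy,h):
    K=c['intrinsics'];d=c['R'].T@np.array([(xy[0]-K[0,2])/K[0,0],(xy[1]-K[1,2])/K[1,1],1])
    o=-c['R'].T@c['t'];return o+d*(h-o[2])/d[2]
E
python3 - <<'E'
from h import *
o=robot.get_obs()
for k in o: print(k,np.round(o[k],3))
for n in ['top','side']:
    c=snap(n,n+'0.png'); print(n,c['intrinsics'].round(1).tolist(),(-c['R'].T@c['t']).round(3),c['R'].round(2).tolist())
    np.savez(n+'0.npz',**c)
E
```

```text
time 0.0
q [-1.486  0.528  1.434 -0.     1.181 -0.178]
joint_velocities [-0.    -0.001  0.    -0.001 -0.001  0.001]
joint_torque [-1.0000e-03 -4.4005e+01 -1.7659e+01  6.3000e-02  5.8000e-02 -0.0000e+00]
position [ 0.162 -0.603  0.195]
tool_rot [ 0.991  0.131  0.    -0.001]
ft_force [0.638 0.454 0.044]
moment [ 0.022  0.007 -0.002]
grip_width 0.087
top [[604.7, 0.0, 326.1], [0.0, 604.7, 236.9], [0.0, 0.0, 1.0]] [0.41  0.052 1.444] [[0.02, -1.0, 0.02], [-1.0, -0.02, -0.08], [0.09, -0.02, -1.0]]
side [[449.2, 0.0, 320.3], [0.0, 449.2, 239.9], [0.0, 0.0, 1.0]] [0.042 0.566 0.814] [[-0.76, -0.65, 0.0], [-0.46, 0.53, -0.71], [0.46, -0.54, -0.71]]
```

View pics/top0.png

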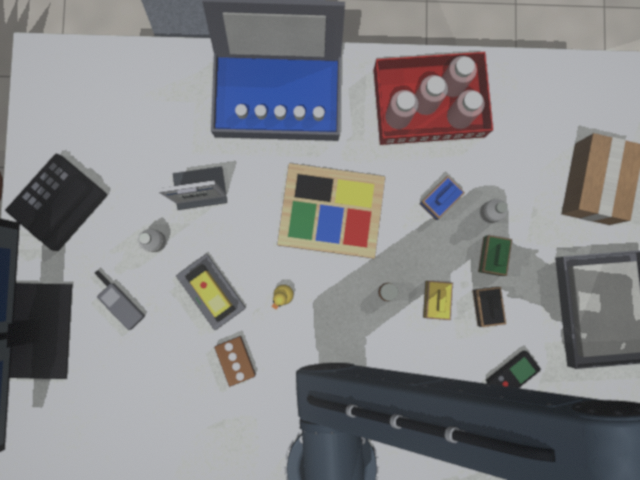

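View pics/side0.png

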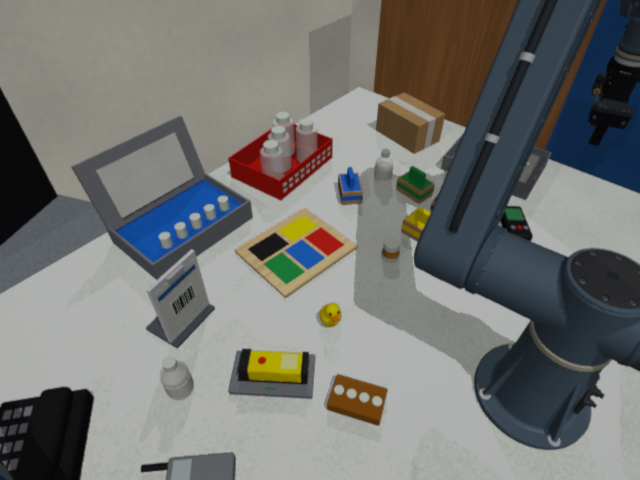

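```bash
cat >> h.py <<'E'
def rect(pts):
    (cx,cy),(w,h),a=cv2.minAreaRect((pts*1000).astype(np.float32))
    if w<h: w,h,a=h,w,a+90
    return np.array([cx,cy])/1000,(round(w,1),round(h,1)),(a+90)%180-90
def carton(c,W,col,verbose=True):
    best=None
    for d in robot.outline_of('carton_'+col,'top')[:2]:
        m=d['pixels']; 
        if d['p']<0.3: 
            if verbose: print(col,'low p',round(d['p'],2),d['xy']); 
            continue
        k=cv2.dilate(m.astype(np.uint8),np.ones((5,5)))>0
        P=W[k];P=P[~np.isnan(P[:,0])]
        ref=np.median(P[:,2])
        B=P[(P[:,2]>0.03)];H=P[P[:,2]>np.percentile(P[:,2],98)-0.012]
        print(col,'p',round(d['p'],2),'px',np.round(d['xy']),'n',len(P),'zmax',round(P[:,2].max(),3),'body',*rect(B[:,:2]),'hnd',*rect(H[:,:2]),'z med',round(ref,3), 'tip',[ (np.round(t['xy'],1),round(t['p'],2)) for t in robot.tip_of('carton_'+col,'top')[:1]])
E
python3 - <<'E'
from h import *
c=snap('top');W=cloud(c)
for col in 'red blue green yellow black'.split(): carton(c,W,col)
for col in 'red blue green yellow black'.split():
    for d in robot.outline_of('place_'+col,'top')[:1]:
        v,u=np.nonzero(d['pixels']); P=np.array([onplane(c,(a,b),0.012)[:2] for a,b in zip(u,v)])
        print('place',col,round(d['p'],2),np.round(d['xy']),*rect(P),P.mean(0).round(4))
for n in ['slab','reader','dock','stand','label','duck','bottle_a','jar']:
    for d in robot.outline_of(n,'top')[:3]:
        P=W[d['pixels']];P=P[~np.isnan(P[:,0])]
        print(n,round(d['p'],2),np.round(d['xy']),np.median(P,0).round(3),P[:,2].max().round(3),*rect(P[:,:2]))
print(W[200,250],W[300,100])
E
```

```text
red p 0.52 px [219. 284.] n 2500 zmax 0.062 body [0.3967193  0.28869809] (131.0, 48.0) 37.624874114990234 hnd [0.39657718 0.2888656 ] (131.0, 47.5) 37.72612380981445 z med 0.015 tip []
red low p 0.21 [357.4, 226.8]
blue p 0.94 px [443. 199.] n 1411 zmax 0.089 body [ 0.6315592  -0.24814014] (90.8, 58.3) -43.88319778442383 hnd [ 0.63234448 -0.24783499] (50.4, 12.8) -43.678470611572266 z med 0.044 tip [(array([440.8, 201.5]), 0.88)]
green p 0.57 px [502. 255.] n 1440 zmax 0.09 body [ 0.49774396 -0.3752807 ] (89.0, 60.3) -8.36529541015625 hnd [ 0.49781232 -0.37516751] (49.6, 16.1) -9.011627197265625 z med 0.045 tip [(array([494.3, 255.9]), 0.59)]
yellow p 0.6 px [436. 301.] n 1356 zmax 0.088 body [ 0.39065118 -0.24001208] (88.0, 59.8) -2.8711090087890625 hnd [ 0.39047473 -0.24009462] (49.5, 15.1) -3.0438003540039062 z med 0.045 tip [(array([434.3, 300.3]), 0.84)]
black p 0.91 px [490. 307.] n 1433 zmax 0.088 body [ 0.37821851 -0.3608653 ] (88.0, 60.0) 8.591265678405762 hnd [ 0.37818295 -0.36162845] (48.9, 16.0) 9.16562557220459 z med 0.045 tip [(array([486.3, 304.4]), 0.78)]
black p 0.52
[... 1596 characters left out ...]
46] 0.09 [ 0.50036862 -0.3825386 ] (96.2, 74.9) -8.565666198730469
bottle_a 0.83 [490. 211.] [ 0.598 -0.359  0.069] 0.107 [ 0.60310797 -0.36743542] (51.6, 50.8) -55.23967361450195
bottle_a 0.34 [438. 299.] [ 0.392 -0.234  0.046] 0.088 [ 0.39239752 -0.2393119 ] (91.4, 60.8) -2.2982254028320312
jar 0.75 [390. 291.] [ 0.408 -0.12   0.05 ] 0.058 [ 0.40738568 -0.1244988 ] (47.5, 46.3) -3.0593109130859375
jar 0.74 [492. 209.] [ 0.598 -0.359  0.069] 0.107 [ 0.60179785 -0.37749048] (71.2, 51.1) 88.64078521728516
jar 0.69 [436. 301.] [ 0.389 -0.234  0.046] 0.088 [ 0.38793869 -0.2454926 ] (92.6, 72.0) -3.3261489868164062
[6.18004312e-01 2.08661024e-01 1.59290152e-04] [0.37204209 0.54442939 0.02625473]
```

```bash
cat >> h.py <<'E'
def theta(q=None):
    q=robot.get_obs()['tool_rot'] if q is None else q
    M=Rn.from_quat(q).as_matrix(); return np.arctan2(M[1,0],M[0,0])
def plan(wps,start=None):
    """wps: x,y,z,theta_deg ; prints per-call deltas (cm, rad)"""
    o=robot.get_obs()
    p=np.array(o['position']) if start is None else np.array(start[:3]); th=theta(o['tool_rot']) if start is None else np.radians(start[3])
    for w in wps:
        g=np.array(w[:3]); tg=np.radians(w[3]); 
        d=g-p; dth=tg-th
        n=max(1,int(np.ceil(np.linalg.norm(d)/0.17-1e-6)),int(np.ceil(abs(dth)/0.55-1e-6)))
        for i in range(n):
            x,y=np.array([np.cos(th),np.sin(th)]),np.array([np.sin(th),-np.cos(th)])
            dd=d/n*100
            print('tx %.2f ty %.2f tz %.2f rz %.3f'%(dd[:2]@x,dd[:2]@y,-dd[2],-dth/n), '-> ',np.round(p+d/n,3),round(np.degrees(th+dth/n),1))
            p=p+d/n; th=th+dth/n
E
python3 - <<'E'
from h import *
# slab fit
M={'red':(0.55682,-0.0494),'blue':(0.56536,0.01723),'green':(0.57267,0.08198),'yellow':(0.63997,-0.0417),'black':(0.65266,0.05585)}
L={'red':(-.033,-.066),'blue':(-.033,0),'green':(-.033,.066),'yellow':(.048,-.049),'black':(.048,.049)}
A=np.array([M[k] for k in M]);B=np.array([L[k] for k in M])
a,b=A.mean(0),B.mean(0);H=(B-b).T@(A-a);U,S,Vt=np.linalg.svd(H);R=Vt.T@U.T
th=np.degrees(np.arctan2(R[1,0],R[0,0]));print('slab th',th)
for k in M: print(k,(R@(np.array(L[k])-b)+a).round(4),'meas',M[k])
c=np.load('top0.npz');W=cloud(c)
# tall things
for nm,(u0,v0,u1,v1) in {'case':(212,55,342,140),'lid':(205,0,345,55),'crate':(372,50,495,145)}.items():
    P=W[v0:v1,u0:u1].reshape(-1,3);P=P[P[:,2]>0.03];print(nm,np.nanmin(P,0).round(3),np.nanmax(P,0).round(3)); Q=P[P[:,2]>.1]; print(np.nanmin(Q,0) if len(Q) else '')
plan([(0.378,-0.361,0.20,9),(0.378,-0.361,0.07,9)])
E
```

```text
slab th -6.92446709248917
red [ 0.5574 -0.0488] meas (0.55682, -0.0494)
blue [0.5653 0.0167] meas (0.56536, 0.01723)
green [0.5733 0.0822] meas (0.57267, 0.08198)
yellow [ 0.6398 -0.0417] meas (0.63997, -0.0417)
black [0.6516 0.0556] meas (0.65266, 0.05585)
case [ 0.768 -0.001  0.03 ] [0.96  0.3   0.079]

lid [ 0.95  -0.001  0.052] [1.019 0.3   0.224]
[ 9.57735366e-01 -9.14223115e-04  1.00031804e-01]
crate [ 0.762 -0.36   0.03 ] [ 0.976 -0.082  0.144]
[ 0.79924431 -0.3251347   0.10002001]
tx 13.56 ty -8.91 tz -0.21 rz 0.053 ->  [ 0.27  -0.482  0.198] 12.0
tx 13.07 ty -9.61 tz -0.21 rz 0.053 ->  [ 0.378 -0.361  0.2  ] 9.0
tx 0.00 ty 0.00 tz 13.00 rz -0.000 ->  [ 0.378 -0.361  0.07 ] 9.0
```

{"name": "send_rows", "arguments": {"deltas": [{"tx": 3,"ty": -2},{"tx": 6.5,"ty": -4.3,"rz": 0.05},{"tx": 10,"ty": -6.6,"rz": 0.05},{"tx": 12.7,"ty": -8.4,"rz": 0.05},{"tx": 13.6,"ty": -8.9,"tz": -0.2,"rz": 0.05}], "claw": 8.7, "squeeze": 40}}

```text
schema error: expected keys tx, ty, tz, rx, ry, rz
```

{"name": "send_rows", "arguments": {"deltas": [{"tx": 3,"ty": -2.2},{"tx": 6.5,"ty": -4.8,"rz": 0.05},{"tx": 10,"ty": -7.3,"rz": 0.05},{"tx": 12.3,"ty": -9,"rz": 0.05},{"tx": 13.1,"ty": -9.6,"tz": -0.2,"rz": 0.05}]}}

```text
schema error: expected keys tx, ty, tz, rx, ry, rz
```

All six keys are needed.

{"name": "send_rows", "arguments": {"deltas": [{"tx": 3,"ty": -2,"tz": 0,"rx": 0,"ry": 0,"rz": 0.02},{"tx": 6.5,"ty": -4.3,"tz": 0,"rx": 0,"ry": 0,"rz": 0.05},{"tx": 10,"ty": -6.6,"tz": 0,"rx": 0,"ry": 0,"rz": 0.05},{"tx": 12.7,"ty": -8.4,"tz": 0,"rx": 0,"ry": 0,"rz": 0.05},{"tx": 13.6,"ty": -8.9,"tz": -0.2,"rx": 0,"ry": 0,"rz": 0.05}], "claw": 8.7, "squeeze": 40}}

```text
time: 1.77
position: [0.2728, -0.477, 0.1973]
tool_rot: [0.994, 0.108, 0.0, -0.002]
ft_force: [-0.3, 0.3, -0.0]
grip_width: 0.0868
```

{"name": "send_rows", "arguments": {"deltas": [{"tx": 3,"ty": -2.2,"tz": 0,"rx": 0,"ry": 0,"rz": 0.02},{"tx": 6.5,"ty": -4.8,"tz": 0,"rx": 0,"ry": 0,"rz": 0.05},{"tx": 10,"ty": -7.3,"tz": 0,"rx": 0,"ry": 0,"rz": 0.05},{"tx": 12.3,"ty": -9,"tz": 0,"rx": 0,"ry": 0,"rz": 0.05},{"tx": 13.1,"ty": -9.6,"tz": -0.2,"rx": 0,"ry": 0,"rz": 0.05}]}}

```text
time: 2.18
position: [0.3803, -0.3571, 0.1997]
tool_rot: [0.997, 0.083, 0.0, -0.001]
ft_force: [-0.4, 0.1, 0.2]
grip_width: 0.0873
```

Run:
```python
from h import *
c=snap('top','t1.png')
o=robot.get_obs();print(o['position'],np.degrees(theta()))
plan([(0.3782,-0.3612,0.052,9)])
```

```text
[ 0.3805456  -0.35783402  0.200261  ] 9.565591666797893
tx -0.29 ty 0.29 tz 14.83 rz 0.010 ->  [ 0.378 -0.361  0.052] 9.0
```

View pics/t1.png

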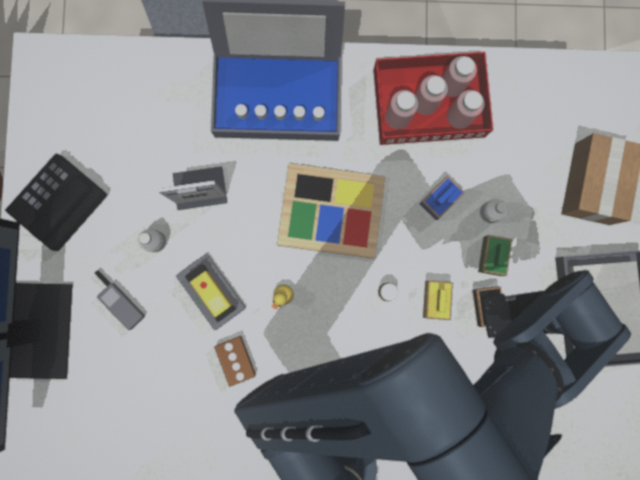

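{"name": "send_rows", "arguments": {"deltas": [{"tx": -0.3,"ty": 0.3,"tz": 2.5,"rx": 0,"ry": 0,"rz": 0.01},{"tx": -0.3,"ty": 0.3,"tz": 6,"rx": 0,"ry": 0,"rz": 0.01},{"tx": -0.3,"ty": 0.3,"tz": 9,"rx": 0,"ry": 0,"rz": 0.01},{"tx": -0.3,"ty": 0.3,"tz": 10.8,"rx": 0,"ry": 0,"rz": 0.01},{"tx": -0.3,"ty": 0.3,"tz": 10.8,"rx": 0,"ry": 0,"rz": 0.01}]}}

```text
time: 2.65
position: [0.3734, -0.3635, 0.0883]
tool_rot: [0.997, 0.076, -0.002, -0.003]
ft_force: [-1.3, 0.4, 0.2]
grip_width: 0.0869
```

{"name": "send_rows", "arguments": {"deltas": [{"tx": 0,"ty": 0,"tz": 1,"rx": 0,"ry": 0,"rz": 0},{"tx": 0,"ty": 0,"tz": 2.2,"rx": 0,"ry": 0,"rz": 0},{"tx": 0,"ty": 0,"tz": 3.3,"rx": 0,"ry": 0,"rz": 0},{"tx": 0,"ty": 0,"tz": 4,"rx": 0,"ry": 0,"rz": 0},{"tx": 0,"ty": 0,"tz": 4,"rx": 0,"ry": 0,"rz": 0}]}}

```text
time: 3.07
position: [0.3757, -0.3649, 0.0514]
tool_rot: [0.997, 0.076, -0.0, 0.0]
ft_force: [-0.3, -0.7, -0.7]
grip_width: 0.0868
```

{"name": "send_rows", "arguments": {"deltas": [{"tx": 0.3,"ty": -0.3,"tz": 0,"rx": 0,"ry": 0,"rz": -0.01},{"tx": 0.3,"ty": -0.3,"tz": 0,"rx": 0,"ry": 0,"rz": -0.01},{"tx": 0.3,"ty": -0.3,"tz": 0,"rx": 0,"ry": 0,"rz": -0.01},{"tx": 0.3,"ty": -0.3,"tz": 0,"rx": 0,"ry": 0,"rz": -0.01}]}}

```text
time: 3.4
position: [0.3788, -0.3612, 0.0525]
tool_rot: [0.997, 0.082, 0.0, 0.001]
ft_force: [-0.7, -0.6, 0.2]
grip_width: 0.087
```

{"name": "send_rows", "arguments": {"deltas": [{"tx": 0,"ty": 0,"tz": 0,"rx": 0,"ry": 0,"rz": 0},{"tx": 0,"ty": 0,"tz": 0,"rx": 0,"ry": 0,"rz": 0},{"tx": 0,"ty": 0,"tz": 0,"rx": 0,"ry": 0,"rz": 0},{"tx": 0,"ty": 0,"tz": 0,"rx": 0,"ry": 0,"rz": 0},{"tx": 0,"ty": 0,"tz": 0,"rx": 0,"ry": 0,"rz": 0}], "claw": 0.8, "squeeze": 40}}

```text
time: 3.82
position: [0.3784, -0.3608, 0.0517]
tool_rot: [0.997, 0.081, -0.0, -0.0]
ft_force: [-0.3, -0.9, 0.6]
grip_width: 0.0615
```

{"name": "send_rows", "arguments": {"deltas": [{"tx": 0,"ty": 0,"tz": 0,"rx": 0,"ry": 0,"rz": 0},{"tx": 0,"ty": 0,"tz": 0,"rx": 0,"ry": 0,"rz": 0},{"tx": 0,"ty": 0,"tz": 0,"rx": 0,"ry": 0,"rz": 0},{"tx": 0,"ty": 0,"tz": 0,"rx": 0,"ry": 0,"rz": 0},{"tx": 0,"ty": 0,"tz": 0,"rx": 0,"ry": 0,"rz": 0}]}}

```text
time: 4.23
position: [0.3784, -0.3607, 0.0517]
tool_rot: [0.997, 0.081, -0.0, -0.0]
ft_force: [-1.0, 0.4, 0.4]
grip_width: 0.0279
```

{"name": "send_rows", "arguments": {"deltas": [{"tx": 0,"ty": 0,"tz": 0,"rx": 0,"ry": 0,"rz": 0},{"tx": 0,"ty": 0,"tz": 0,"rx": 0,"ry": 0,"rz": 0},{"tx": 0,"ty": 0,"tz": 0,"rx": 0,"ry": 0,"rz": 0},{"tx": 0,"ty": 0,"tz": -0.3,"rx": 0,"ry": 0,"rz": 0},{"tx": 0,"ty": 0,"tz": -1,"rx": 0,"ry": 0,"rz": 0}]}}

```text
time: 4.65
position: [0.3778, -0.3598, 0.0611]
tool_rot: [0.997, 0.081, -0.001, -0.001]
ft_force: [-0.8, 0.3, -2.1]
grip_width: 0.0114
```

{"name": "send_rows", "arguments": {"deltas": [{"tx": 0,"ty": 0,"tz": -2,"rx": 0,"ry": 0,"rz": 0},{"tx": 0,"ty": 0,"tz": -5,"rx": 0,"ry": 0,"rz": 0},{"tx": 0,"ty": 0,"tz": -8,"rx": 0,"ry": 0,"rz": 0},{"tx": 0,"ty": 0,"tz": -11,"rx": 0,"ry": 0,"rz": 0},{"tx": 0,"ty": 0,"tz": -13,"rx": 0,"ry": 0,"rz": 0}]}}

```text
time: 5.07
position: [0.3789, -0.3613, 0.195]
tool_rot: [0.997, 0.081, 0.001, 0.002]
ft_force: [0.3, -0.2, -1.9]
grip_width: 0.012
```

{"name": "send_rows", "arguments": {"deltas": [{"tx": 0,"ty": 0,"tz": 0,"rx": 0,"ry": 0,"rz": 0},{"tx": 0,"ty": 0,"tz": 0,"rx": 0,"ry": 0,"rz": 0},{"tx": 0,"ty": 0,"tz": 0,"rx": 0,"ry": 0,"rz": 0}]}}

```text
time: 5.32
position: [0.3776, -0.3596, 0.1908]
tool_rot: [0.997, 0.081, -0.001, -0.001]
ft_force: [-0.7, -0.1, -1.3]
grip_width: 0.0117
```

Run:
```python
from h import *
o=robot.get_obs();print(o['position'],np.degrees(theta()),o['grip_width'],o['ft_force'])
plan([(0.6516,0.0556,0.19,83.1)])
```

```text
[ 0.37762943 -0.35963478  0.19078083] 9.329281589777379 0.011665653079182338 [-0.73049936 -0.10629314 -1.34719188]
tx 11.26 ty -12.18 tz 0.03 rz -0.429 ->  [ 0.469 -0.221  0.191] 33.9
tx 15.30 ty -6.39 tz 0.03 rz -0.429 ->  [ 0.56  -0.083  0.19 ] 58.5
tx 16.57 ty 0.56 tz 0.03 rz -0.429 ->  [0.652 0.056 0.19 ] 83.1
```

{"name": "send_rows", "arguments": {"deltas": [{"tx": 1.5,"ty": -1.6,"tz": 0,"rx": 0,"ry": 0,"rz": -0.05},{"tx": 3.8,"ty": -4.1,"tz": 0,"rx": 0,"ry": 0,"rz": -0.14},{"tx": 6.3,"ty": -6.8,"tz": 0,"rx": 0,"ry": 0,"rz": -0.24},{"tx": 8.8,"ty": -9.5,"tz": 0,"rx": 0,"ry": 0,"rz": -0.34},{"tx": 11.3,"ty": -12.2,"tz": 0,"rx": 0,"ry": 0,"rz": -0.43}]}}

```text
time: 5.73
position: [0.4693, -0.2198, 0.1894]
tool_rot: [0.956, 0.294, -0.001, -0.002]
ft_force: [1.1, -0.7, -2.6]
grip_width: 0.012
```

{"name": "send_rows", "arguments": {"deltas": [{"tx": 3,"ty": -1.3,"tz": 0,"rx": 0,"ry": 0,"rz": -0.09},{"tx": 6.1,"ty": -2.6,"tz": 0,"rx": 0,"ry": 0,"rz": -0.18},{"tx": 9.2,"ty": -3.8,"tz": 0,"rx": 0,"ry": 0,"rz": -0.26},{"tx": 12.3,"ty": -5.1,"tz": 0,"rx": 0,"ry": 0,"rz": -0.35},{"tx": 15.3,"ty": -6.4,"tz": 0,"rx": 0,"ry": 0,"rz": -0.43}]}}

```text
time: 6.15
position: [0.5605, -0.0814, 0.1892]
tool_rot: [0.871, 0.491, -0.002, -0.002]
ft_force: [0.4, -0.5, -1.5]
grip_width: 0.0116
```

{"name": "send_rows", "arguments": {"deltas": [{"tx": 3.5,"ty": 0.1,"tz": 0,"rx": 0,"ry": 0,"rz": -0.1},{"tx": 7.5,"ty": 0.3,"tz": 0,"rx": 0,"ry": 0,"rz": -0.2},{"tx": 11.3,"ty": 0.4,"tz": 0,"rx": 0,"ry": 0,"rz": -0.3},{"tx": 14.5,"ty": 0.5,"tz": 0,"rx": 0,"ry": 0,"rz": -0.38},{"tx": 16.5,"ty": 0.6,"tz": 0,"rx": 0,"ry": 0,"rz": -0.43}]}}

```text
time: 6.57
position: [0.6523, 0.0579, 0.1886]
tool_rot: [0.746, 0.666, -0.001, -0.002]
ft_force: [0.6, -0.8, -2.3]
grip_width: 0.0119
```

{"name": "send_rows", "arguments": {"deltas": [{"tx": 0,"ty": 0,"tz": 0,"rx": 0,"ry": 0,"rz": 0},{"tx": 0,"ty": 0,"tz": 0,"rx": 0,"ry": 0,"rz": 0},{"tx": 0,"ty": 0,"tz": 0,"rx": 0,"ry": 0,"rz": 0},{"tx": 0,"ty": 0,"tz": 0,"rx": 0,"ry": 0,"rz": 0}]}}

```text
time: 6.9
position: [0.651, 0.0531, 0.1904]
tool_rot: [0.748, 0.664, -0.001, -0.001]
ft_force: [-0.2, -0.8, -2.5]
grip_width: 0.0116
```

Run:
```python
from h import *
o=robot.get_obs();print(o['position'],np.degrees(theta()),o['grip_width'],o['ft_force'])
snap('side','s2.png')
plan([(0.6516,0.0556,0.065,83.1)])
```

```text
[0.65097931 0.05314441 0.19036791] 83.14935103695386 0.011557572535497013 [-0.20014711 -0.82405357 -2.5305915 ]
tx 0.26 ty -0.00 tz 12.59 rz 0.001 ->  [0.652 0.056 0.065] 83.1
```

View pics/s2.png

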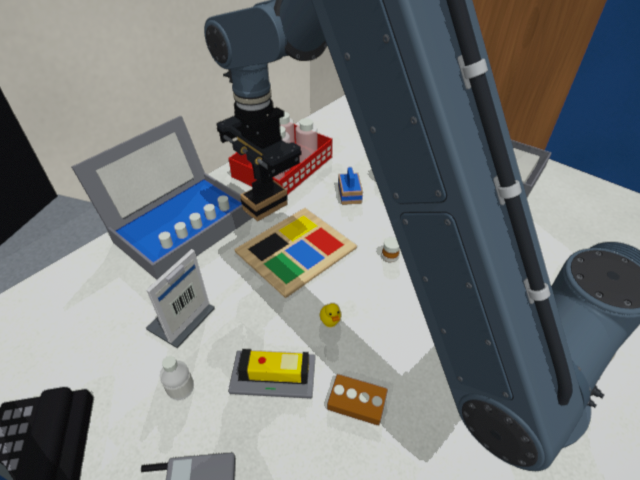

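{"name": "send_rows", "arguments": {"deltas": [{"tx": 0.1,"ty": 0,"tz": 1.5,"rx": 0,"ry": 0,"rz": 0},{"tx": 0.2,"ty": 0,"tz": 4,"rx": 0,"ry": 0,"rz": 0},{"tx": 0.2,"ty": 0,"tz": 7,"rx": 0,"ry": 0,"rz": 0},{"tx": 0.2,"ty": 0,"tz": 9.2,"rx": 0,"ry": 0,"rz": 0},{"tx": 0.2,"ty": 0,"tz": 10,"rx": 0,"ry": 0,"rz": 0}]}}

```text
time: 7.37
position: [0.6493, 0.0551, 0.0881]
tool_rot: [0.748, 0.663, -0.003, -0.003]
ft_force: [-1.6, 0.8, -2.0]
grip_width: 0.0123
```

{"name": "send_rows", "arguments": {"deltas": [{"tx": 0,"ty": 0,"tz": 0,"rx": 0,"ry": 0,"rz": 0},{"tx": 0,"ty": 0,"tz": 0,"rx": 0,"ry": 0,"rz": 0},{"tx": 0,"ty": 0,"tz": 0,"rx": 0,"ry": 0,"rz": 0},{"tx": 0,"ty": 0,"tz": 0,"rx": 0,"ry": 0,"rz": 0}]}}

```text
time: 7.7
position: [0.6542, 0.0559, 0.0939]
tool_rot: [0.748, 0.664, 0.001, 0.001]
ft_force: [0.5, -0.6, -1.1]
grip_width: 0.0118
```

{"name": "send_rows", "arguments": {"deltas": [{"tx": 0,"ty": 0,"tz": 0.2,"rx": 0,"ry": 0,"rz": 0},{"tx": 0,"ty": 0,"tz": 0.6,"rx": 0,"ry": 0,"rz": 0},{"tx": 0,"ty": 0,"tz": 1.1,"rx": 0,"ry": 0,"rz": 0},{"tx": 0,"ty": 0,"tz": 1.5,"rx": 0,"ry": 0,"rz": 0},{"tx": 0,"ty": 0,"tz": 1.8,"rx": 0,"ry": 0,"rz": 0}]}}

```text
time: 8.12
position: [0.6521, 0.0563, 0.0729]
tool_rot: [0.748, 0.664, -0.0, -0.0]
ft_force: [-0.3, 0.5, -2.2]
grip_width: 0.0115
```

{"name": "send_rows", "arguments": {"deltas": [{"tx": 0,"ty": 0,"tz": 0.1,"rx": 0,"ry": 0,"rz": 0},{"tx": 0,"ty": 0,"tz": 0.2,"rx": 0,"ry": 0,"rz": 0},{"tx": 0,"ty": 0,"tz": 0.2,"rx": 0,"ry": 0,"rz": 0},{"tx": 0,"ty": 0,"tz": 0.2,"rx": 0,"ry": 0,"rz": 0},{"tx": 0,"ty": 0,"tz": 0.2,"rx": 0,"ry": 0,"rz": 0}]}}

```text
time: 8.53
position: [0.6528, 0.0562, 0.0719]
tool_rot: [0.748, 0.664, 0.0, 0.0]
ft_force: [-0.3, 0.5, -1.9]
grip_width: 0.0116
```

Run:
```python
from h import *
o=robot.get_obs();print(o['position'],np.degrees(theta()),o['grip_width'],o['ft_force'])
plan([(0.6516,0.0556,0.065,83.1)])
```

```text
[0.6527859  0.05620175 0.07191612] 83.24135133875458 0.011614831598714775 [-0.32081973  0.5335027  -1.9181069 ]
tx -0.07 ty -0.11 tz 0.69 rz 0.002 ->  [0.652 0.056 0.065] 83.1
```

{"name": "send_rows", "arguments": {"deltas": [{"tx": -0.1,"ty": -0.1,"tz": 0.2,"rx": 0,"ry": 0,"rz": 0},{"tx": -0.1,"ty": -0.1,"tz": 0.4,"rx": 0,"ry": 0,"rz": 0},{"tx": -0.1,"ty": -0.1,"tz": 0.6,"rx": 0,"ry": 0,"rz": 0},{"tx": -0.1,"ty": -0.1,"tz": 0.6,"rx": 0,"ry": 0,"rz": 0},{"tx": -0.1,"ty": -0.1,"tz": 0.6,"rx": 0,"ry": 0,"rz": 0}]}}

```text
time: 8.95
position: [0.6513, 0.0553, 0.0655]
tool_rot: [0.748, 0.664, -0.0, -0.0]
ft_force: [0.1, 0.4, -3.0]
grip_width: 0.0116
```

{"name": "send_rows", "arguments": {"deltas": [{"tx": 0,"ty": 0,"tz": 0.1,"rx": 0,"ry": 0,"rz": 0},{"tx": 0,"ty": 0,"tz": 0.1,"rx": 0,"ry": 0,"rz": 0},{"tx": 0,"ty": 0,"tz": 0.1,"rx": 0,"ry": 0,"rz": 0}]}}

```text
time: 9.2
position: [0.6515, 0.0553, 0.0647]
tool_rot: [0.748, 0.664, -0.0, -0.0]
ft_force: [-0.2, 0.3, -2.2]
grip_width: 0.0117
```

{"name": "send_rows", "arguments": {"deltas": [{"tx": 0,"ty": 0,"tz": 0.1,"rx": 0,"ry": 0,"rz": 0},{"tx": 0,"ty": 0,"tz": 0.1,"rx": 0,"ry": 0,"rz": 0},{"tx": 0,"ty": 0,"tz": 0.1,"rx": 0,"ry": 0,"rz": 0}]}}

```text
time: 9.45
position: [0.6517, 0.0553, 0.0638]
tool_rot: [0.748, 0.664, 0.0, 0.0]
ft_force: [0.9, -0.3, -1.6]
grip_width: 0.0118
```

{"name": "send_rows", "arguments": {"deltas": [{"tx": 0,"ty": 0,"tz": 0,"rx": 0,"ry": 0,"rz": 0},{"tx": 0,"ty": 0,"tz": 0,"rx": 0,"ry": 0,"rz": 0},{"tx": 0,"ty": 0,"tz": 0,"rx": 0,"ry": 0,"rz": 0},{"tx": 0,"ty": 0,"tz": 0,"rx": 0,"ry": 0,"rz": 0},{"tx": 0,"ty": 0,"tz": 0,"rx": 0,"ry": 0,"rz": 0}], "claw": 3.6}}

```text
time: 9.87
position: [0.6517, 0.0553, 0.064]
tool_rot: [0.748, 0.664, 0.0, 0.0]
ft_force: [-0.4, 0.2, 0.0]
grip_width: 0.0339
```

{"name": "send_rows", "arguments": {"deltas": [{"tx": 0,"ty": 0,"tz": 0,"rx": 0,"ry": 0,"rz": 0},{"tx": 0,"ty": 0,"tz": -1.5,"rx": 0,"ry": 0,"rz": 0},{"tx": 0,"ty": 0,"tz": -4,"rx": 0,"ry": 0,"rz": 0},{"tx": 0,"ty": 0,"tz": -8,"rx": 0,"ry": 0,"rz": 0},{"tx": 0,"ty": 0,"tz": -11,"rx": 0,"ry": 0,"rz": 0}]}}

```text
time: 10.28
position: [0.6517, 0.0554, 0.1756]
tool_rot: [0.748, 0.664, 0.0, 0.0]
ft_force: [1.5, -0.1, 0.4]
grip_width: 0.0357
```

Run:
```python
from h import *
o=robot.get_obs();print(o['position'],np.degrees(theta()),o['grip_width'],o['ft_force'])
c=snap('top','t3.png');W=cloud(c)
for col in 'blue green yellow'.split(): carton(c,W,col,False)
plan([(0.6316,-0.248,0.16,-43.8)])
```

```text
[0.65169235 0.05535135 0.17555977] 83.23919468772571 0.03571488397126882 [ 1.46445381 -0.09338758  0.36080626]
blue p 0.65 px [147. 242.] n 752 zmax 0.111 body [0.51342157 0.42648837] (51.1, 50.2) -50.92378616333008 hnd [0.51444958 0.42766394] (22.9, 22.8) -63.23248481750488 z med 0.062 tip [(array([440.5, 199.9]), 0.77)]
blue p 0.58 px [442. 199.] n 1368 zmax 0.087 body [ 0.63185077 -0.24845587] (89.6, 58.2) -43.8658447265625 hnd [ 0.63263159 -0.24799387] (49.9, 12.8) -44.3029670715332 z med 0.044 tip [(array([440.5, 199.9]), 0.77)]
green p 0.69 px [499. 254.] n 1483 zmax 0.089 body [ 0.49743344 -0.3753129 ] (88.9, 61.3) -7.353523254394531 hnd [ 0.49816605 -0.37554126] (50.5, 16.8) -9.369285583496094 z med 0.044 tip [(array([495.1, 254.1]), 0.6)]
yellow p 0.57 px [439. 301.] n 1321 zmax 0.088 body [ 0.39061823 -0.24009714] (88.2, 60.3) -2.4630889892578125 hnd [ 0.3905423  -0.24017531] (49.5, 15.2) -3.4561843872070312 z med 0.045 tip [(array([434.3, 299.9]), 0.89)]
tx -6.07 ty 0.35 tz 0.24 rz 0.443 ->  [ 0.646 -0.005  0.169] 57.8
tx -5.33 ty 2.92 tz 0.24 rz 0.443 ->  [ 0.643 -0.066  0.167] 32.4
tx -3.57 ty 4.92 tz 0.24 rz 0.443 ->  [ 0.639 -0.127  0.165] 7.0
tx -1.11 ty 5.98 tz 0.24 rz 0.443 ->  [ 0.635 -0.187  0.162] -18.4
tx 1.56 ty 5.88 tz 0.24 rz 0.443 ->  [ 0.632 -0.248  0.16 ] -43.8
```

View pics/t3.png

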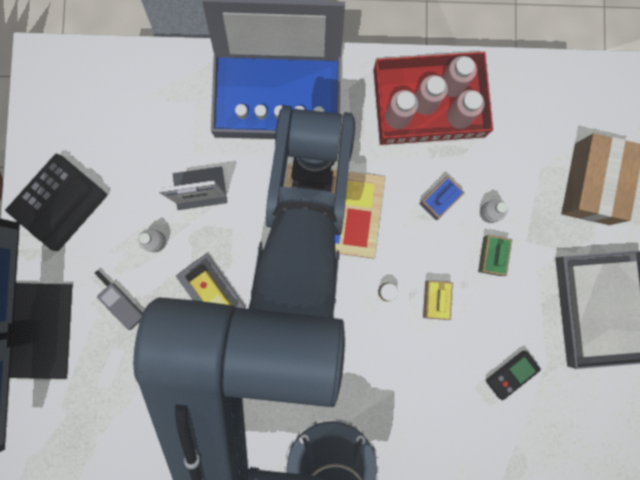

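Run:
```python
from h import *
plan([(0.3906,-0.2401,0.14,-3.1),(0.3906,-0.2401,0.052,-3.1)],(0.6517,0.0554,0.174,83.2))
print(robot.get_obs()['position'])
```

```text
tx -10.81 ty -7.48 tz 1.13 rz 0.502 ->  [ 0.565 -0.043  0.163] 54.4
tx -13.07 ty -1.35 tz 1.13 rz 0.502 ->  [ 0.478 -0.142  0.151] 25.7
tx -12.11 ty 5.11 tz 1.13 rz 0.502 ->  [ 0.391 -0.24   0.14 ] -3.1
tx -0.00 ty 0.00 tz 8.80 rz 0.000 ->  [ 0.391 -0.24   0.052] -3.1
[0.65010208 0.05541307 0.1718012 ]
```

{"name": "send_rows", "arguments": {"deltas": [{"tx": -2,"ty": -1.4,"tz": 0.1,"rx": 0,"ry": 0,"rz": 0.1},{"tx": -4.4,"ty": -3,"tz": 0.3,"rx": 0,"ry": 0,"rz": 0.2},{"tx": -6.5,"ty": -4.5,"tz": 0.6,"rx": 0,"ry": 0,"rz": 0.3},{"tx": -8.7,"ty": -6,"tz": 0.9,"rx": 0,"ry": 0,"rz": 0.4},{"tx": -10.8,"ty": -7.5,"tz": 1.1,"rx": 0,"ry": 0,"rz": 0.5}]}}

```text
time: 11.1
position: [0.5624, -0.0436, 0.1611]
tool_rot: [0.89, 0.457, -0.001, -0.001]
ft_force: [0.2, -0.1, 0.2]
grip_width: 0.0362
```

{"name": "send_rows", "arguments": {"deltas": [{"tx": -2.6,"ty": -0.3,"tz": 0.2,"rx": 0,"ry": 0,"rz": 0.1},{"tx": -5.2,"ty": -0.5,"tz": 0.4,"rx": 0,"ry": 0,"rz": 0.2},{"tx": -7.8,"ty": -0.8,"tz": 0.6,"rx": 0,"ry": 0,"rz": 0.3},{"tx": -10.4,"ty": -1.1,"tz": 0.8,"rx": 0,"ry": 0,"rz": 0.4},{"tx": -13.1,"ty": -1.4,"tz": 1.1,"rx": 0,"ry": 0,"rz": 0.5}]}}

```text
time: 11.52
position: [0.4755, -0.1421, 0.1507]
tool_rot: [0.975, 0.222, -0.001, -0.001]
ft_force: [0.8, -0.6, 0.8]
grip_width: 0.0358
```

{"name": "send_rows", "arguments": {"deltas": [{"tx": -2.8,"ty": 1.2,"tz": 0.2,"rx": 0,"ry": 0,"rz": 0.11},{"tx": -5.8,"ty": 2.5,"tz": 0.4,"rx": 0,"ry": 0,"rz": 0.23},{"tx": -8.6,"ty": 3.6,"tz": 0.6,"rx": 0,"ry": 0,"rz": 0.35},{"tx": -10.8,"ty": 4.6,"tz": 0.9,"rx": 0,"ry": 0,"rz": 0.44},{"tx": -12.1,"ty": 5.1,"tz": 1.1,"rx": 0,"ry": 0,"rz": 0.5}]}}

```text
time: 11.93
position: [0.3885, -0.2419, 0.1396]
tool_rot: [1.0, -0.027, -0.001, -0.001]
ft_force: [0.7, -0.7, 0.1]
grip_width: 0.0355
```

{"name": "send_rows", "arguments": {"deltas": [{"tx": 0,"ty": 0,"tz": 0,"rx": 0,"ry": 0,"rz": 0},{"tx": 0,"ty": 0,"tz": 0,"rx": 0,"ry": 0,"rz": 0},{"tx": 0,"ty": 0,"tz": 0,"rx": 0,"ry": 0,"rz": 0},{"tx": 0,"ty": 0,"tz": 0,"rx": 0,"ry": 0,"rz": 0},{"tx": 0,"ty": 0,"tz": 0,"rx": 0,"ry": 0,"rz": 0}], "claw": 5}}

```text
time: 12.35
position: [0.391, -0.2398, 0.1407]
tool_rot: [1.0, -0.023, -0.0, -0.0]
ft_force: [0.6, 0.0, 0.0]
grip_width: 0.0497
```

Run:
```python
from h import *
o=robot.get_obs();print(o['position'],np.degrees(theta()),o['grip_width'],o['ft_force'])
c=snap('top','t4.png');W=cloud(c)
plan([(0.3906,-0.2401,0.052,-3.1)])
P=W[150:270,270:400].reshape(-1,3)
B=P[(P[:,2]>0.045)&(P[:,2]<.12)]; print(*rect(B[:,:2])); H=P[(P[:,2]>0.08)&(P[:,2]<.12)]; print(*rect(H[:,:2]),H.max(0))
```

```text
[ 0.39097866 -0.23976607  0.14068398] -2.5871777973649888 0.04970160630613989 [0.59035024 0.03883723 0.00093087]
tx -0.04 ty 0.03 tz 8.87 rz 0.009 ->  [ 0.391 -0.24   0.052] -3.1
[0.65110193 0.05416628] (87.7, 59.2) 83.34383392333984
[0.65086145 0.05462285] (49.4, 14.9) 82.75816345214844 [0.66068378 0.07857516 0.1000299 ]
```

View pics/t4.png

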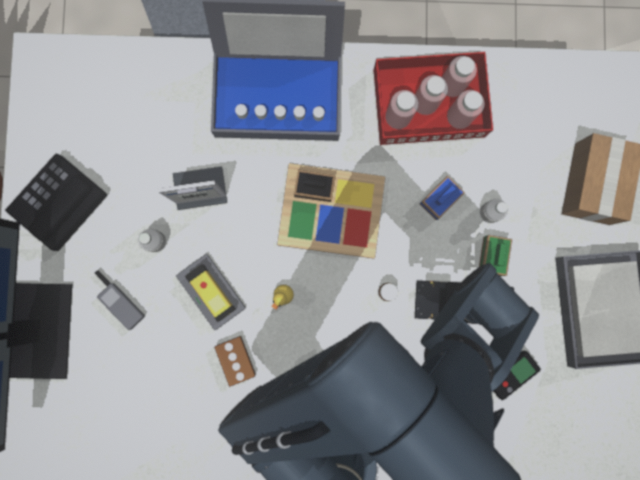

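{"name": "send_rows", "arguments": {"deltas": [{"tx": 0,"ty": 0,"tz": 1.5,"rx": 0,"ry": 0,"rz": 0.01},{"tx": 0,"ty": 0,"tz": 3.5,"rx": 0,"ry": 0,"rz": 0.01},{"tx": 0,"ty": 0,"tz": 5.8,"rx": 0,"ry": 0,"rz": 0.01},{"tx": 0,"ty": 0,"tz": 7.8,"rx": 0,"ry": 0,"rz": 0.01},{"tx": 0,"ty": 0,"tz": 8.9,"rx": 0,"ry": 0,"rz": 0.01}]}}

```text
time: 12.82
position: [0.3902, -0.2394, 0.0501]
tool_rot: [1.0, -0.028, -0.001, -0.001]
ft_force: [-0.3, -0.2, 0.4]
grip_width: 0.0497
```

{"name": "send_rows", "arguments": {"deltas": [{"tx": 0,"ty": 0,"tz": 0,"rx": 0,"ry": 0,"rz": 0},{"tx": 0,"ty": 0,"tz": 0,"rx": 0,"ry": 0,"rz": 0},{"tx": 0,"ty": 0,"tz": 0,"rx": 0,"ry": 0,"rz": 0},{"tx": 0,"ty": 0,"tz": 0,"rx": 0,"ry": 0,"rz": 0}]}}

```text
time: 13.15
position: [0.3912, -0.241, 0.0526]
tool_rot: [1.0, -0.028, 0.001, 0.001]
ft_force: [-0.1, -0.3, 0.6]
grip_width: 0.0501
```

{"name": "send_rows", "arguments": {"deltas": [{"tx": 0,"ty": 0,"tz": 0,"rx": 0,"ry": 0,"rz": 0},{"tx": 0,"ty": 0,"tz": 0,"rx": 0,"ry": 0,"rz": 0},{"tx": 0,"ty": 0,"tz": 0,"rx": 0,"ry": 0,"rz": 0},{"tx": 0,"ty": 0,"tz": 0,"rx": 0,"ry": 0,"rz": 0},{"tx": 0,"ty": 0,"tz": 0,"rx": 0,"ry": 0,"rz": 0}], "claw": 0.8, "squeeze": 45}}

```text
time: 13.57
position: [0.3905, -0.2407, 0.0519]
tool_rot: [1.0, -0.029, 0.0, 0.0]
ft_force: [-0.5, 0.8, 0.2]
grip_width: 0.0242
```

{"name": "send_rows", "arguments": {"deltas": [{"tx": 0,"ty": 0,"tz": 0,"rx": 0,"ry": 0,"rz": 0},{"tx": 0,"ty": 0,"tz": 0,"rx": 0,"ry": 0,"rz": 0},{"tx": 0,"ty": 0,"tz": 0,"rx": 0,"ry": 0,"rz": 0},{"tx": 0,"ty": 0,"tz": 0,"rx": 0,"ry": 0,"rz": 0},{"tx": 0,"ty": 0,"tz": 0,"rx": 0,"ry": 0,"rz": 0}]}}

```text
time: 13.98
position: [0.3904, -0.2403, 0.0517]
tool_rot: [1.0, -0.029, -0.0, -0.0]
ft_force: [0.2, 1.7, 1.2]
grip_width: 0.0116
```

{"name": "send_rows", "arguments": {"deltas": [{"tx": 0,"ty": 0,"tz": -1,"rx": 0,"ry": 0,"rz": 0},{"tx": 0,"ty": 0,"tz": -3.5,"rx": 0,"ry": 0,"rz": 0},{"tx": 0,"ty": 0,"tz": -7,"rx": 0,"ry": 0,"rz": 0},{"tx": 0,"ty": 0,"tz": -10,"rx": 0,"ry": 0,"rz": 0},{"tx": 0,"ty": 0,"tz": -12,"rx": 0,"ry": 0,"rz": 0}]}}

```text
time: 14.4
position: [0.3909, -0.2411, 0.1739]
tool_rot: [1.0, -0.029, 0.001, 0.001]
ft_force: [0.2, -1.6, -2.3]
grip_width: 0.0116
```

Run:
```python
from h import *
o=robot.get_obs();print(o['position'],np.degrees(theta()),o['grip_width'],o['ft_force'])
plan([(0.6398,-0.0417,0.172,83.1)])
```

```text
[ 0.39092202 -0.24112501  0.17393227] -3.2686632071830646 0.011571673729940925 [ 0.23672758 -1.62143033 -2.31225058]
tx 7.90 ty -7.11 tz 0.06 rz -0.502 ->  [ 0.474 -0.175  0.173] 25.5
tx 10.35 ty -2.42 tz 0.06 rz -0.502 ->  [ 0.557 -0.108  0.173] 54.3
tx 10.24 ty 2.86 tz 0.06 rz -0.502 ->  [ 0.64  -0.042  0.172] 83.1
```

{"name": "send_rows", "arguments": {"deltas": [{"tx": 1.2,"ty": -1.1,"tz": 0,"rx": 0,"ry": 0,"rz": -0.08},{"tx": 2.8,"ty": -2.5,"tz": 0,"rx": 0,"ry": 0,"rz": -0.18},{"tx": 4.5,"ty": -4,"tz": 0,"rx": 0,"ry": 0,"rz": -0.28},{"tx": 6.2,"ty": -5.6,"tz": 0,"rx": 0,"ry": 0,"rz": -0.39},{"tx": 7.9,"ty": -7.1,"tz": 0,"rx": 0,"ry": 0,"rz": -0.5}]}}

```text
time: 14.82
position: [0.4735, -0.1732, 0.1714]
tool_rot: [0.975, 0.222, -0.001, -0.0]
ft_force: [-0.2, -0.8, -2.1]
grip_width: 0.0117
```

{"name": "send_rows", "arguments": {"deltas": [{"tx": 2.1,"ty": -0.5,"tz": 0,"rx": 0,"ry": 0,"rz": -0.1},{"tx": 4.2,"ty": -1,"tz": 0,"rx": 0,"ry": 0,"rz": -0.2},{"tx": 6.3,"ty": -1.5,"tz": 0,"rx": 0,"ry": 0,"rz": -0.3},{"tx": 8.4,"ty": -2,"tz": 0,"rx": 0,"ry": 0,"rz": -0.4},{"tx": 10.4,"ty": -2.4,"tz": 0,"rx": 0,"ry": 0,"rz": -0.5}]}}

```text
time: 15.23
position: [0.5571, -0.1068, 0.171]
tool_rot: [0.89, 0.457, -0.001, -0.001]
ft_force: [0.0, 0.4, -2.5]
grip_width: 0.0116
```

{"name": "send_rows", "arguments": {"deltas": [{"tx": 2.4,"ty": 0.6,"tz": 0,"rx": 0,"ry": 0,"rz": -0.11},{"tx": 4.9,"ty": 1.3,"tz": 0,"rx": 0,"ry": 0,"rz": -0.23},{"tx": 7.2,"ty": 2,"tz": 0,"rx": 0,"ry": 0,"rz": -0.34},{"tx": 9.2,"ty": 2.6,"tz": 0,"rx": 0,"ry": 0,"rz": -0.44},{"tx": 10.2,"ty": 2.9,"tz": 0,"rx": 0,"ry": 0,"rz": -0.5}]}}

```text
time: 15.65
position: [0.642, -0.0406, 0.1708]
tool_rot: [0.749, 0.663, 0.0, -0.0]
ft_force: [0.5, -0.8, -2.1]
grip_width: 0.0116
```

{"name": "send_rows", "arguments": {"deltas": [{"tx": 0,"ty": 0,"tz": 0,"rx": 0,"ry": 0,"rz": 0},{"tx": 0,"ty": 0,"tz": 0,"rx": 0,"ry": 0,"rz": 0},{"tx": 0,"ty": 0,"tz": 0,"rx": 0,"ry": 0,"rz": 0},{"tx": 0,"ty": 0,"tz": 0,"rx": 0,"ry": 0,"rz": 0},{"tx": 0,"ty": 0,"tz": 0,"rx": 0,"ry": 0,"rz": 0}]}}

```text
time: 16.07
position: [0.6397, -0.0432, 0.1717]
tool_rot: [0.751, 0.66, -0.0, -0.0]
ft_force: [-0.0, 0.5, -1.9]
grip_width: 0.0116
```

{"name": "send_rows", "arguments": {"deltas": [{"tx": 0,"ty": 0,"tz": 1.5,"rx": 0,"ry": 0,"rz": 0},{"tx": 0,"ty": 0,"tz": 3.5,"rx": 0,"ry": 0,"rz": 0},{"tx": 0,"ty": 0,"tz": 5.7,"rx": 0,"ry": 0,"rz": 0},{"tx": 0,"ty": 0,"tz": 7.2,"rx": 0,"ry": 0,"rz": 0},{"tx": 0,"ty": 0,"tz": 8,"rx": 0,"ry": 0,"rz": 0}]}}

```text
time: 16.48
position: [0.6386, -0.0427, 0.0897]
tool_rot: [0.751, 0.66, -0.001, -0.002]
ft_force: [-1.4, 0.8, -2.6]
grip_width: 0.0116
```

{"name": "send_rows", "arguments": {"deltas": [{"tx": 0,"ty": 0,"tz": 0,"rx": 0,"ry": 0,"rz": 0},{"tx": 0,"ty": 0,"tz": 0,"rx": 0,"ry": 0,"rz": 0},{"tx": 0,"ty": 0,"tz": 0,"rx": 0,"ry": 0,"rz": 0},{"tx": 0,"ty": 0,"tz": 0,"rx": 0,"ry": 0,"rz": 0},{"tx": 0,"ty": 0,"tz": 0,"rx": 0,"ry": 0,"rz": 0}]}}

```text
time: 16.9
position: [0.6414, -0.0426, 0.0931]
tool_rot: [0.751, 0.66, 0.001, 0.001]
ft_force: [0.6, 0.4, -1.7]
grip_width: 0.0112
```

Run:
```python
from h import *
o=robot.get_obs();print(o['position'],np.degrees(theta()),o['grip_width'],o['ft_force'])
plan([(0.6398,-0.0417,0.064,83.1)])
snap('side','s4.png')
```

```text
[ 0.64135262 -0.04262686  0.09305079] 82.66753829030898 0.011164109647316007 [ 0.61002754  0.39884711 -1.65951485]
tx 0.07 ty -0.17 tz 2.91 rz -0.008 ->  [ 0.64  -0.042  0.064] 83.1
```

View pics/s4.png

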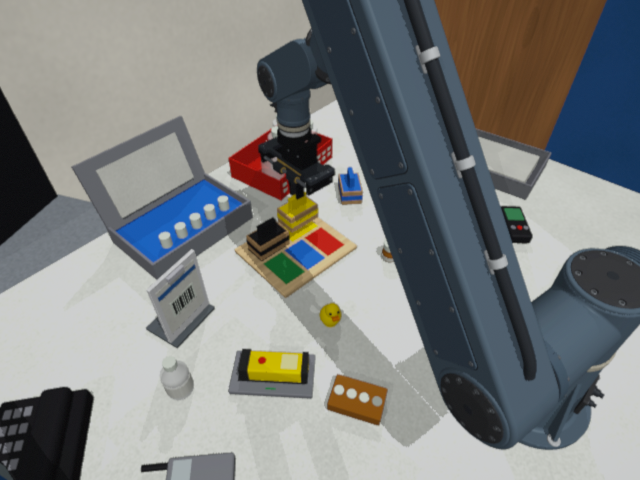

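{"name": "send_rows", "arguments": {"deltas": [{"tx": 0.1,"ty": 0,"tz": 0.3,"rx": 0,"ry": 0,"rz": -0.01},{"tx": 0.1,"ty": 0,"tz": 0.8,"rx": 0,"ry": 0,"rz": -0.01},{"tx": 0.1,"ty": 0,"tz": 1.4,"rx": 0,"ry": 0,"rz": -0.01},{"tx": 0.1,"ty": 0,"tz": 1.9,"rx": 0,"ry": 0,"rz": -0.01},{"tx": 0.1,"ty": 0,"tz": 2.2,"rx": 0,"ry": 0,"rz": -0.01}]}}

```text
time: 17.37
position: [0.6399, -0.0413, 0.0684]
tool_rot: [0.748, 0.664, -0.001, -0.001]
ft_force: [-0.4, -0.1, -2.4]
grip_width: 0.0119
```

{"name": "send_rows", "arguments": {"deltas": [{"tx": 0,"ty": 0,"tz": 0,"rx": 0,"ry": 0,"rz": 0},{"tx": 0,"ty": 0,"tz": 0,"rx": 0,"ry": 0,"rz": 0},{"tx": 0,"ty": 0,"tz": 0,"rx": 0,"ry": 0,"rz": 0},{"tx": 0,"ty": 0,"tz": 0,"rx": 0,"ry": 0,"rz": 0},{"tx": 0,"ty": 0,"tz": 0,"rx": 0,"ry": 0,"rz": 0}]}}

```text
time: 17.78
position: [0.6409, -0.0415, 0.0701]
tool_rot: [0.748, 0.664, 0.0, 0.0]
ft_force: [0.9, 0.3, -2.1]
grip_width: 0.0117
```

{"name": "send_rows", "arguments": {"deltas": [{"tx": 0,"ty": 0,"tz": 0,"rx": 0,"ry": 0,"rz": 0},{"tx": 0,"ty": 0,"tz": 0,"rx": 0,"ry": 0,"rz": 0},{"tx": 0,"ty": 0,"tz": 0,"rx": 0,"ry": 0,"rz": 0},{"tx": 0,"ty": 0,"tz": 0,"rx": 0,"ry": 0,"rz": 0},{"tx": 0,"ty": 0,"tz": 0,"rx": 0,"ry": 0,"rz": 0}]}}

```text
time: 18.2
position: [0.6406, -0.0415, 0.0698]
tool_rot: [0.748, 0.664, 0.0, 0.0]
ft_force: [0.8, 0.5, -2.2]
grip_width: 0.0113
```

{"name": "send_rows", "arguments": {"deltas": [{"tx": 0,"ty": -0.1,"tz": 0.2,"rx": 0,"ry": 0,"rz": 0},{"tx": 0,"ty": -0.1,"tz": 0.4,"rx": 0,"ry": 0,"rz": 0},{"tx": 0,"ty": -0.1,"tz": 0.5,"rx": 0,"ry": 0,"rz": 0},{"tx": 0,"ty": -0.1,"tz": 0.6,"rx": 0,"ry": 0,"rz": 0},{"tx": 0,"ty": -0.1,"tz": 0.6,"rx": 0,"ry": 0,"rz": 0}]}}

```text
time: 18.62
position: [0.6394, -0.0413, 0.0639]
tool_rot: [0.748, 0.664, -0.0, -0.0]
ft_force: [-0.4, 0.7, 0.6]
grip_width: 0.0116
```

{"name": "send_rows", "arguments": {"deltas": [{"tx": 0,"ty": 0,"tz": 0,"rx": 0,"ry": 0,"rz": 0},{"tx": 0,"ty": 0,"tz": 0,"rx": 0,"ry": 0,"rz": 0},{"tx": 0,"ty": 0,"tz": 0,"rx": 0,"ry": 0,"rz": 0}]}}

```text
time: 18.87
position: [0.6396, -0.0413, 0.0639]
tool_rot: [0.748, 0.664, -0.0, -0.0]
ft_force: [-1.5, 0.3, 0.5]
grip_width: 0.0115
```

{"name": "send_rows", "arguments": {"deltas": [{"tx": 0,"ty": 0,"tz": 0,"rx": 0,"ry": 0,"rz": 0},{"tx": 0,"ty": 0,"tz": 0,"rx": 0,"ry": 0,"rz": 0},{"tx": 0,"ty": 0,"tz": 0,"rx": 0,"ry": 0,"rz": 0},{"tx": 0,"ty": 0,"tz": 0,"rx": 0,"ry": 0,"rz": 0},{"tx": 0,"ty": 0,"tz": 0,"rx": 0,"ry": 0,"rz": 0}], "claw": 3.6}}

```text
time: 19.28
position: [0.64, -0.0415, 0.0638]
tool_rot: [0.748, 0.664, 0.0, 0.0]
ft_force: [-0.0, -0.6, -0.2]
grip_width: 0.0335
```

{"name": "send_rows", "arguments": {"deltas": [{"tx": 0,"ty": 0,"tz": 0,"rx": 0,"ry": 0,"rz": 0},{"tx": 0,"ty": 0,"tz": -1.5,"rx": 0,"ry": 0,"rz": 0},{"tx": 0,"ty": 0,"tz": -4,"rx": 0,"ry": 0,"rz": 0},{"tx": 0,"ty": 0,"tz": -7,"rx": 0,"ry": 0,"rz": 0},{"tx": 0,"ty": 0,"tz": -9,"rx": 0,"ry": 0,"rz": 0}]}}

```text
time: 19.7
position: [0.6406, -0.0415, 0.156]
tool_rot: [0.748, 0.664, 0.001, 0.001]
ft_force: [-0.2, -0.4, -0.1]
grip_width: 0.036
```

Run:
```python
from h import *
o=robot.get_obs();print(o['position'],np.degrees(theta()),o['grip_width'],o['ft_force'])
c=snap('top','t5.png');W=cloud(c)
for col in 'blue green'.split(): carton(c,W,col,False)
plan([(0.6322,-0.2482,0.14,136.1),(0.6322,-0.2482,0.052,136.1)],(0.64,-0.0415,0.154,83.2))
```

```text
[ 0.64058137 -0.04152303  0.15598209] 83.23768709188055 0.03602053727904482 [-0.20589552 -0.39766864 -0.07044073]
blue p 0.71 px [442. 200.] n 1441 zmax 0.087 body [ 0.63201617 -0.24851834] (90.2, 58.1) -43.9359130859375 hnd [ 0.63258582 -0.24805394] (50.3, 12.8) -43.995094299316406 z med 0.044 tip [(array([438.2, 201.5]), 0.84)]
green p 0.61 px [500. 255.] n 1418 zmax 0.088 body [ 0.49807431 -0.37521625] (89.5, 61.3) -7.491554260253906 hnd [ 0.4977796  -0.37498242] (50.1, 15.8) -9.094459533691406 z med 0.045 tip [(array([496.7, 256.2]), 0.9)]
green p 0.52 px [294. 206.] n 2293 zmax 0.676 body [0.58052728 0.03614292] (228.1, 101.3) 15.385354995727539 hnd [0.5211427  0.03628551] (133.2, 14.7) -13.749046325683594 z med 0.013 tip [(array([496.7, 256.2]), 0.9)]
tx -10.31 ty 0.84 tz 0.70 rz -0.462 ->  [ 0.636 -0.145  0.147] 109.6
tx -9.60 ty -3.84 tz 0.70 rz -0.462 ->  [ 0.632 -0.248  0.14 ] 136.1
tx 0.00 ty 0.00 tz 8.80 rz -0.000 ->  [ 0.632 -0.248  0.052] 136.1
```

{"name": "send_rows", "arguments": {"deltas": [{"tx": -2,"ty": 0.2,"tz": 0,"rx": 0,"ry": 0,"rz": -0.09},{"tx": -4,"ty": 0.3,"tz": 0.1,"rx": 0,"ry": 0,"rz": -0.18},{"tx": -6,"ty": 0.5,"tz": 0.3,"rx": 0,"ry": 0,"rz": -0.27},{"tx": -8.2,"ty": 0.7,"tz": 0.5,"rx": 0,"ry": 0,"rz": -0.37},{"tx": -10.3,"ty": 0.8,"tz": 0.7,"rx": 0,"ry": 0,"rz": -0.46}], "claw": 5}}

```text
time: 20.42
position: [0.6344, -0.1451, 0.1447]
tool_rot: [0.574, 0.819, -0.0, -0.002]
ft_force: [-0.6, -1.1, 0.0]
grip_width: 0.0495
```

{"name": "send_rows", "arguments": {"deltas": [{"tx": -2.2,"ty": -0.9,"tz": 0.2,"rx": 0,"ry": 0,"rz": -0.11},{"tx": -4.6,"ty": -1.8,"tz": 0.4,"rx": 0,"ry": 0,"rz": -0.22},{"tx": -6.8,"ty": -2.7,"tz": 0.6,"rx": 0,"ry": 0,"rz": -0.33},{"tx": -8.6,"ty": -3.4,"tz": 0.7,"rx": 0,"ry": 0,"rz": -0.41},{"tx": -9.6,"ty": -3.8,"tz": 0.7,"rx": 0,"ry": 0,"rz": -0.46}]}}

```text
time: 20.83
position: [0.6305, -0.25, 0.1372]
tool_rot: [0.374, 0.927, -0.0, -0.002]
ft_force: [0.5, 0.2, 0.4]
grip_width: 0.0504
```

{"name": "send_rows", "arguments": {"deltas": [{"tx": 0,"ty": 0,"tz": 0,"rx": 0,"ry": 0,"rz": 0},{"tx": 0,"ty": 0,"tz": 0,"rx": 0,"ry": 0,"rz": 0},{"tx": 0,"ty": 0,"tz": 0,"rx": 0,"ry": 0,"rz": 0},{"tx": 0,"ty": 0,"tz": 0,"rx": 0,"ry": 0,"rz": 0},{"tx": 0,"ty": 0,"tz": 0,"rx": 0,"ry": 0,"rz": 0}]}}

```text
time: 21.25
position: [0.6318, -0.2464, 0.1396]
tool_rot: [0.375, 0.927, 0.0, -0.0]
ft_force: [0.1, 0.1, 0.1]
grip_width: 0.0498
```

Run:
```python
from h import *
o=robot.get_obs();print(o['position'],np.degrees(theta()),o['grip_width'],o['ft_force'])
plan([(0.6325,-0.2481,0.052,136.1)])
```

```text
[ 0.63183893 -0.24641848  0.13956624] 136.0005191691189 0.04983833186822558 [0.07648756 0.06269596 0.11919381]
tx -0.16 ty -0.08 tz 8.76 rz -0.002 ->  [ 0.632 -0.248  0.052] 136.1
```

{"name": "send_rows", "arguments": {"deltas": [{"tx": -0.1,"ty": -0.1,"tz": 1.5,"rx": 0,"ry": 0,"rz": 0},{"tx": -0.1,"ty": -0.1,"tz": 3.5,"rx": 0,"ry": 0,"rz": 0},{"tx": -0.1,"ty": -0.1,"tz": 5.8,"rx": 0,"ry": 0,"rz": 0},{"tx": -0.1,"ty": -0.1,"tz": 7.8,"rx": 0,"ry": 0,"rz": 0},{"tx": -0.1,"ty": -0.1,"tz": 8.8,"rx": 0,"ry": 0,"rz": 0}]}}

```text
time: 21.67
position: [0.6305, -0.2474, 0.0492]
tool_rot: [0.375, 0.927, 0.0, -0.002]
ft_force: [-0.9, -0.1, 0.8]
grip_width: 0.0501
```

{"name": "send_rows", "arguments": {"deltas": [{"tx": 0,"ty": 0,"tz": 0,"rx": 0,"ry": 0,"rz": 0},{"tx": 0,"ty": 0,"tz": 0,"rx": 0,"ry": 0,"rz": 0},{"tx": 0,"ty": 0,"tz": 0,"rx": 0,"ry": 0,"rz": 0},{"tx": 0,"ty": 0,"tz": 0,"rx": 0,"ry": 0,"rz": 0},{"tx": 0,"ty": 0,"tz": 0,"rx": 0,"ry": 0,"rz": 0}]}}

```text
time: 22.08
position: [0.6328, -0.2496, 0.0533]
tool_rot: [0.375, 0.927, -0.0, 0.001]
ft_force: [0.5, 0.7, -0.5]
grip_width: 0.05
```

{"name": "send_rows", "arguments": {"deltas": [{"tx": 0,"ty": 0,"tz": 0,"rx": 0,"ry": 0,"rz": 0},{"tx": 0,"ty": 0,"tz": 0,"rx": 0,"ry": 0,"rz": 0},{"tx": 0,"ty": 0,"tz": 0,"rx": 0,"ry": 0,"rz": 0},{"tx": 0,"ty": 0,"tz": 0,"rx": 0,"ry": 0,"rz": 0},{"tx": 0,"ty": 0,"tz": 0,"rx": 0,"ry": 0,"rz": 0}], "claw": 0.8, "squeeze": 45}}

```text
time: 22.5
position: [0.6318, -0.2492, 0.0518]
tool_rot: [0.375, 0.927, 0.0, -0.0]
ft_force: [-0.0, 0.2, 0.1]
grip_width: 0.0243
```

{"name": "send_rows", "arguments": {"deltas": [{"tx": 0,"ty": 0,"tz": 0,"rx": 0,"ry": 0,"rz": 0},{"tx": 0,"ty": 0,"tz": 0,"rx": 0,"ry": 0,"rz": 0},{"tx": 0,"ty": 0,"tz": 0,"rx": 0,"ry": 0,"rz": 0},{"tx": 0,"ty": 0,"tz": 0,"rx": 0,"ry": 0,"rz": 0},{"tx": 0,"ty": 0,"tz": 0,"rx": 0,"ry": 0,"rz": 0}]}}

```text
time: 22.92
position: [0.632, -0.249, 0.0517]
tool_rot: [0.375, 0.927, 0.0, 0.0]
ft_force: [0.4, 1.8, 0.0]
grip_width: 0.0118
```

{"name": "send_rows", "arguments": {"deltas": [{"tx": 0,"ty": 0,"tz": -1,"rx": 0,"ry": 0,"rz": 0},{"tx": 0,"ty": 0,"tz": -3.5,"rx": 0,"ry": 0,"rz": 0},{"tx": 0,"ty": 0,"tz": -7,"rx": 0,"ry": 0,"rz": 0},{"tx": 0,"ty": 0,"tz": -10,"rx": 0,"ry": 0,"rz": 0},{"tx": 0,"ty": 0,"tz": -12,"rx": 0,"ry": 0,"rz": 0}]}}

```text
time: 23.33
position: [0.6326, -0.2499, 0.1753]
tool_rot: [0.375, 0.927, -0.001, 0.002]
ft_force: [1.1, -0.3, -2.3]
grip_width: 0.0122
```

Run:
```python
from h import *
o=robot.get_obs();print(o['position'],np.degrees(theta()),o['grip_width'],o['ft_force'])
plan([(0.5653,0.0167,0.172,173.1)])
```

```text
[ 0.63260849 -0.2499152   0.1752639 ] 135.95132605077026 0.012210305896083979 [ 1.14092145 -0.32147961 -2.27547631]
tx 11.69 ty 7.24 tz 0.16 rz -0.324 ->  [ 0.599 -0.117  0.174] 154.5
tx 8.77 ty 10.59 tz 0.16 rz -0.324 ->  [0.565 0.017 0.172] 173.1
```

{"name": "send_rows", "arguments": {"deltas": [{"tx": 1.5,"ty": 0.9,"tz": 0,"rx": 0,"ry": 0,"rz": -0.04},{"tx": 4,"ty": 2.5,"tz": 0,"rx": 0,"ry": 0,"rz": -0.11},{"tx": 6.5,"ty": 4,"tz": 0,"rx": 0,"ry": 0,"rz": -0.18},{"tx": 9.1,"ty": 5.6,"tz": 0,"rx": 0,"ry": 0,"rz": -0.25},{"tx": 11.7,"ty": 7.2,"tz": 0,"rx": 0,"ry": 0,"rz": -0.32}]}}

```text
time: 23.75
position: [0.5966, -0.1151, 0.1719]
tool_rot: [0.221, 0.975, -0.0, -0.001]
ft_force: [0.6, 0.4, -1.1]
grip_width: 0.0119
```

{"name": "send_rows", "arguments": {"deltas": [{"tx": 2,"ty": 2.4,"tz": 0,"rx": 0,"ry": 0,"rz": -0.07},{"tx": 4.1,"ty": 5,"tz": 0,"rx": 0,"ry": 0,"rz": -0.15},{"tx": 6.2,"ty": 7.5,"tz": 0,"rx": 0,"ry": 0,"rz": -0.23},{"tx": 7.8,"ty": 9.4,"tz": 0,"rx": 0,"ry": 0,"rz": -0.29},{"tx": 8.8,"ty": 10.6,"tz": 0.1,"rx": 0,"ry": 0,"rz": -0.32}]}}

```text
time: 24.17
position: [0.5625, 0.0204, 0.171]
tool_rot: [0.062, 0.998, 0.0, -0.001]
ft_force: [0.3, 0.4, -2.0]
grip_width: 0.012
```

{"name": "send_rows", "arguments": {"deltas": [{"tx": 0,"ty": 0,"tz": 0,"rx": 0,"ry": 0,"rz": 0},{"tx": 0,"ty": 0,"tz": 0,"rx": 0,"ry": 0,"rz": 0},{"tx": 0,"ty": 0,"tz": 0,"rx": 0,"ry": 0,"rz": 0},{"tx": 0,"ty": 0,"tz": 0,"rx": 0,"ry": 0,"rz": 0},{"tx": 0,"ty": 0,"tz": 0,"rx": 0,"ry": 0,"rz": 0}]}}

```text
time: 24.58
position: [0.565, 0.0164, 0.1708]
tool_rot: [0.065, 0.998, -0.0, 0.0]
ft_force: [-0.6, 0.5, -2.7]
grip_width: 0.012
```

{"name": "send_rows", "arguments": {"deltas": [{"tx": 0,"ty": 0,"tz": 0,"rx": 0,"ry": 0,"rz": 0},{"tx": 0,"ty": 0,"tz": 0,"rx": 0,"ry": 0,"rz": 0},{"tx": 0,"ty": 0,"tz": 0,"rx": 0,"ry": 0,"rz": 0}]}}

```text
time: 24.83
position: [0.5646, 0.0171, 0.1706]
tool_rot: [0.065, 0.998, -0.0, -0.0]
ft_force: [-0.0, 0.2, -2.9]
grip_width: 0.0121
```

Run:
```python
from h import *
o=robot.get_obs();print(o['position'],np.degrees(theta()),o['grip_width'],o['ft_force'])
plan([(0.5653,0.0167,0.064,173.1)])
```

```text
[0.5645837  0.01714958 0.17064834] 172.57412015401366 0.01213577118417066 [-0.00593356  0.18140315 -2.93929661]
tx -0.08 ty -0.04 tz 10.66 rz -0.009 ->  [0.565 0.017 0.064] 173.1
```

{"name": "send_rows", "arguments": {"deltas": [{"tx": 0,"ty": 0,"tz": 1.5,"rx": 0,"ry": 0,"rz": -0.01},{"tx": 0,"ty": 0,"tz": 4,"rx": 0,"ry": 0,"rz": -0.01},{"tx": 0,"ty": 0,"tz": 6.5,"rx": 0,"ry": 0,"rz": -0.01},{"tx": 0,"ty": 0,"tz": 8.5,"rx": 0,"ry": 0,"rz": -0.01},{"tx": 0,"ty": 0,"tz": 9.6,"rx": 0,"ry": 0,"rz": -0.01}]}}

```text
time: 25.25
position: [0.5631, 0.0177, 0.0725]
tool_rot: [0.06, 0.998, 0.0, -0.002]
ft_force: [-0.2, -0.6, -1.8]
grip_width: 0.012
```

{"name": "send_rows", "arguments": {"deltas": [{"tx": 0,"ty": 0,"tz": 0,"rx": 0,"ry": 0,"rz": 0},{"tx": 0,"ty": 0,"tz": 0,"rx": 0,"ry": 0,"rz": 0},{"tx": 0,"ty": 0,"tz": 0,"rx": 0,"ry": 0,"rz": 0},{"tx": 0,"ty": 0,"tz": 0,"rx": 0,"ry": 0,"rz": 0},{"tx": 0,"ty": 0,"tz": 0,"rx": 0,"ry": 0,"rz": 0}]}}

```text
time: 25.67
position: [0.5656, 0.0175, 0.0761]
tool_rot: [0.059, 0.998, -0.0, 0.001]
ft_force: [0.2, 0.5, -2.6]
grip_width: 0.012
```

{"name": "send_rows", "arguments": {"deltas": [{"tx": 0,"ty": 0,"tz": 0,"rx": 0,"ry": 0,"rz": 0},{"tx": 0,"ty": 0,"tz": 0,"rx": 0,"ry": 0,"rz": 0},{"tx": 0,"ty": 0,"tz": 0,"rx": 0,"ry": 0,"rz": 0},{"tx": 0,"ty": 0,"tz": 0,"rx": 0,"ry": 0,"rz": 0},{"tx": 0,"ty": 0,"tz": 0,"rx": 0,"ry": 0,"rz": 0}]}}

```text
time: 26.08
position: [0.5646, 0.0176, 0.0749]
tool_rot: [0.059, 0.998, -0.0, 0.0]
ft_force: [0.0, -0.0, -2.2]
grip_width: 0.012
```

{"name": "send_rows", "arguments": {"deltas": [{"tx": 0,"ty": 0,"tz": 0,"rx": 0,"ry": 0,"rz": 0},{"tx": 0,"ty": 0,"tz": 0,"rx": 0,"ry": 0,"rz": 0},{"tx": 0,"ty": 0,"tz": 0,"rx": 0,"ry": 0,"rz": 0},{"tx": 0,"ty": 0,"tz": 0,"rx": 0,"ry": 0,"rz": 0},{"tx": 0,"ty": 0,"tz": 0,"rx": 0,"ry": 0,"rz": 0}]}}

```text
time: 26.5
position: [0.5645, 0.0176, 0.0747]
tool_rot: [0.059, 0.998, -0.0, -0.0]
ft_force: [-0.2, 0.9, -2.5]
grip_width: 0.012
```

Run:
```python
from h import *
o=robot.get_obs();print(o['position'],np.degrees(theta()),o['grip_width'],o['ft_force'])
plan([(0.5653,0.0167,0.064,173.1)])
c=snap('side','s6.png')
```

```text
[0.56453339 0.01761791 0.07472171] 173.19462918481702 0.01195071194194047 [-0.24522443  0.88104049 -2.54427834]
tx -0.09 ty -0.08 tz 1.07 rz 0.002 ->  [0.565 0.017 0.064] 173.1
```

View pics/s6.png

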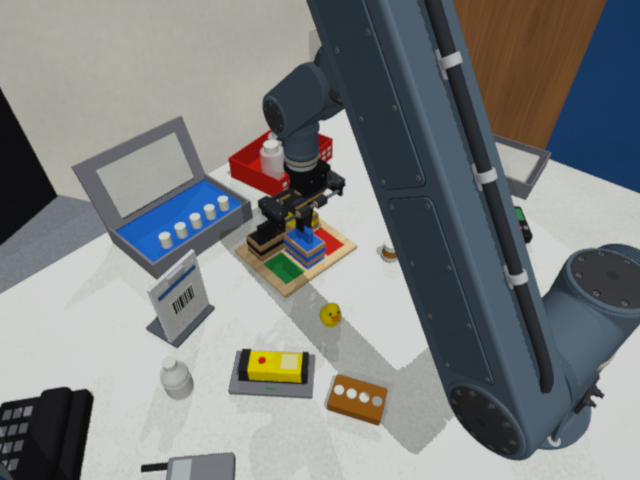

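{"name": "send_rows", "arguments": {"deltas": [{"tx": -0.1,"ty": -0.1,"tz": 0.2,"rx": 0,"ry": 0,"rz": 0},{"tx": -0.1,"ty": -0.1,"tz": 0.5,"rx": 0,"ry": 0,"rz": 0},{"tx": -0.1,"ty": -0.1,"tz": 0.8,"rx": 0,"ry": 0,"rz": 0},{"tx": -0.1,"ty": -0.1,"tz": 1,"rx": 0,"ry": 0,"rz": 0},{"tx": -0.1,"ty": -0.1,"tz": 1.1,"rx": 0,"ry": 0,"rz": 0}]}}

```text
time: 26.97
position: [0.5651, 0.0169, 0.0635]
tool_rot: [0.06, 0.998, 0.0, -0.0]
ft_force: [-2.0, 2.4, 3.5]
grip_width: 0.0119
```

{"name": "send_rows", "arguments": {"deltas": [{"tx": 0,"ty": 0,"tz": 0,"rx": 0,"ry": 0,"rz": 0},{"tx": 0,"ty": 0,"tz": 0,"rx": 0,"ry": 0,"rz": 0},{"tx": 0,"ty": 0,"tz": 0,"rx": 0,"ry": 0,"rz": 0},{"tx": 0,"ty": 0,"tz": 0,"rx": 0,"ry": 0,"rz": 0}]}}

```text
time: 27.3
position: [0.5653, 0.0166, 0.0638]
tool_rot: [0.059, 0.998, 0.0, -0.0]
ft_force: [-0.7, 1.4, -1.6]
grip_width: 0.0121
```

{"name": "send_rows", "arguments": {"deltas": [{"tx": 0,"ty": 0,"tz": 0,"rx": 0,"ry": 0,"rz": 0},{"tx": 0,"ty": 0,"tz": 0,"rx": 0,"ry": 0,"rz": 0},{"tx": 0,"ty": 0,"tz": 0,"rx": 0,"ry": 0,"rz": 0},{"tx": 0,"ty": 0,"tz": 0,"rx": 0,"ry": 0,"rz": 0},{"tx": 0,"ty": 0,"tz": 0,"rx": 0,"ry": 0,"rz": 0}], "claw": 3.6}}

```text
time: 27.72
position: [0.5658, 0.0164, 0.064]
tool_rot: [0.059, 0.998, -0.0, 0.0]
ft_force: [-0.2, -0.1, -0.4]
grip_width: 0.0336
```

{"name": "send_rows", "arguments": {"deltas": [{"tx": 0,"ty": 0,"tz": 0,"rx": 0,"ry": 0,"rz": 0},{"tx": 0,"ty": 0,"tz": -1.5,"rx": 0,"ry": 0,"rz": 0},{"tx": 0,"ty": 0,"tz": -4,"rx": 0,"ry": 0,"rz": 0},{"tx": 0,"ty": 0,"tz": -7,"rx": 0,"ry": 0,"rz": 0},{"tx": 0,"ty": 0,"tz": -9,"rx": 0,"ry": 0,"rz": 0}]}}

```text
time: 28.13
position: [0.5662, 0.0164, 0.1558]
tool_rot: [0.059, 0.998, -0.0, 0.001]
ft_force: [0.4, -0.1, 0.1]
grip_width: 0.036
```

Run:
```python
from h import *
o=robot.get_obs();print(o['position'],np.degrees(theta()),o['grip_width'],o['ft_force'])
c=snap('top','t7.png');W=cloud(c)
for col in 'green yellow'.split(): carton(c,W,col,False)
plan([(0.4979,-0.3751,0.15,171.2)],(0.5652,0.017,0.154,173.2))
```

```text
[0.5662237  0.01636445 0.15584374] 173.19838587392272 0.03601099857649477 [ 0.42046621 -0.06328371  0.10547724]
green p 0.64 px [199. 191.] n 2571 zmax 0.187 body [0.6151441  0.32355786] (121.3, 17.1) -79.62079238891602 hnd [0.61518311 0.32334451] (120.1, 17.1) -79.62079238891602 z med 0.012 tip [(array([494.5, 256.5]), 0.58)]
green p 0.59 px [498. 257.] n 1435 zmax 0.088 body [ 0.49813483 -0.37523553] (89.1, 60.3) -8.728897094726562 hnd [ 0.49778958 -0.37526389] (49.4, 15.3) -10.259819030761719 z med 0.044 tip [(array([494.5, 256.5]), 0.58)]
tx 0.68 ty -13.24 tz 0.13 rz 0.012 ->  [ 0.543 -0.114  0.153] 172.5
tx 0.53 ty -13.25 tz 0.13 rz 0.012 ->  [ 0.52  -0.244  0.151] 171.9
tx 0.37 ty -13.26 tz 0.13 rz 0.012 ->  [ 0.498 -0.375  0.15 ] 171.2
```

{"name": "send_rows", "arguments": {"deltas": [{"tx": 0.1,"ty": -1.8,"tz": 0,"rx": 0,"ry": 0,"rz": 0.01},{"tx": 0.2,"ty": -4.6,"tz": 0,"rx": 0,"ry": 0,"rz": 0.01},{"tx": 0.4,"ty": -7.5,"tz": 0,"rx": 0,"ry": 0,"rz": 0.01},{"tx": 0.5,"ty": -10.4,"tz": 0.1,"rx": 0,"ry": 0,"rz": 0.01},{"tx": 0.7,"ty": -13.2,"tz": 0.1,"rx": 0,"ry": 0,"rz": 0.01}], "claw": 5}}

```text
time: 28.8
position: [0.5413, -0.1144, 0.1508]
tool_rot: [0.064, 0.998, 0.001, -0.002]
ft_force: [1.2, 0.3, -0.3]
grip_width: 0.0491
```

{"name": "send_rows", "arguments": {"deltas": [{"tx": 0.1,"ty": -2.7,"tz": 0,"rx": 0,"ry": 0,"rz": 0.01},{"tx": 0.2,"ty": -5.3,"tz": 0,"rx": 0,"ry": 0,"rz": 0.01},{"tx": 0.3,"ty": -8,"tz": 0,"rx": 0,"ry": 0,"rz": 0.01},{"tx": 0.4,"ty": -10.6,"tz": 0.1,"rx": 0,"ry": 0,"rz": 0.01},{"tx": 0.5,"ty": -13.2,"tz": 0.1,"rx": 0,"ry": 0,"rz": 0.01}]}}

```text
time: 29.22
position: [0.5193, -0.2445, 0.1497]
tool_rot: [0.069, 0.998, 0.001, -0.002]
ft_force: [-0.3, -0.5, 0.8]
grip_width: 0.0498
```

{"name": "send_rows", "arguments": {"deltas": [{"tx": 0.1,"ty": -3,"tz": 0,"rx": 0,"ry": 0,"rz": 0.01},{"tx": 0.2,"ty": -6.2,"tz": 0,"rx": 0,"ry": 0,"rz": 0.01},{"tx": 0.3,"ty": -9.3,"tz": 0,"rx": 0,"ry": 0,"rz": 0.01},{"tx": 0.4,"ty": -12,"tz": 0.1,"rx": 0,"ry": 0,"rz": 0.01},{"tx": 0.4,"ty": -13.3,"tz": 0.1,"rx": 0,"ry": 0,"rz": 0.01}]}}

```text
time: 29.63
position: [0.497, -0.3781, 0.1487]
tool_rot: [0.076, 0.997, 0.0, -0.001]
ft_force: [0.7, 0.2, 0.2]
grip_width: 0.05
```

{"name": "send_rows", "arguments": {"deltas": [{"tx": 0,"ty": 0,"tz": 0,"rx": 0,"ry": 0,"rz": 0},{"tx": 0,"ty": 0,"tz": 0,"rx": 0,"ry": 0,"rz": 0},{"tx": 0,"ty": 0,"tz": 0,"rx": 0,"ry": 0,"rz": 0},{"tx": 0,"ty": 0,"tz": 0,"rx": 0,"ry": 0,"rz": 0},{"tx": 0,"ty": 0,"tz": 0,"rx": 0,"ry": 0,"rz": 0}]}}

```text
time: 30.05
position: [0.4989, -0.3733, 0.1507]
tool_rot: [0.073, 0.997, 0.0, -0.0]
ft_force: [0.4, -0.4, -0.0]
grip_width: 0.0502
```

Run:
```python
from h import *
o=robot.get_obs();print(o['position'],np.degrees(theta()),o['grip_width'],o['ft_force'])
plan([(0.4979,-0.3752,0.052,171.1)])
c=snap('top','t8.png');W=cloud(c)
P=W[150:270,270:400].reshape(-1,3)
B=P[(P[:,2]>0.045)&(P[:,2]<.12)]; 
H=P[(P[:,2]>0.082)&(P[:,2]<.12)]
for n,(x,y) in {'blue':(.5653,.0167),'yellow':(.6398,-.0417),'black':(.6516,.0556)}.items():
    S=H[np.hypot(H[:,0]-x,H[:,1]-y)<.032]; print(n,len(S),*rect(S[:,:2]))
```

```text
[ 0.49887703 -0.37327307  0.15073159] 171.58644570586316 0.05022168997602787 [ 0.35802763 -0.36024088 -0.01187867]
tx 0.07 ty -0.20 tz 9.87 rz 0.008 ->  [ 0.498 -0.375  0.052] 171.1
blue 138 [0.56263068 0.01828786] (50.5, 13.8) -6.807075500488281
yellow 147 [ 0.62922101 -0.0362382 ] (49.1, 15.2) 83.73846435546875
black 149 [0.65106622 0.05438268] (49.3, 15.3) 84.02729034423828
```

View pics/t8.png

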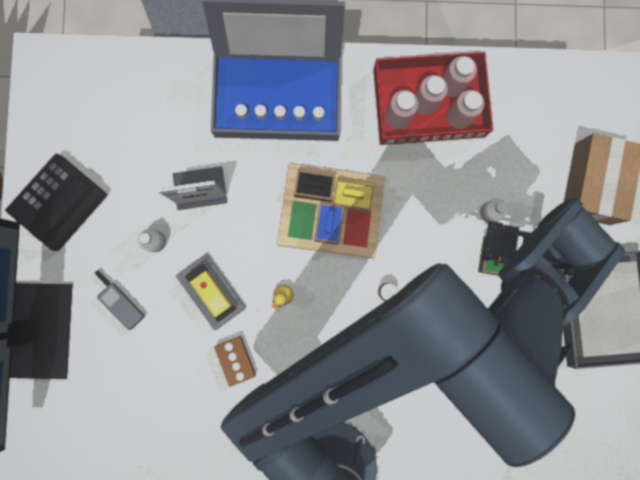

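{"name": "send_rows", "arguments": {"deltas": [{"tx": 0.1,"ty": -0.2,"tz": 1.5,"rx": 0,"ry": 0,"rz": 0.01},{"tx": 0.1,"ty": -0.2,"tz": 4,"rx": 0,"ry": 0,"rz": 0.01},{"tx": 0.1,"ty": -0.2,"tz": 6.5,"rx": 0,"ry": 0,"rz": 0.01},{"tx": 0.1,"ty": -0.2,"tz": 8.7,"rx": 0,"ry": 0,"rz": 0.01},{"tx": 0.1,"ty": -0.2,"tz": 9.8,"rx": 0,"ry": 0,"rz": 0.01}]}}

```text
time: 30.52
position: [0.4963, -0.3749, 0.0503]
tool_rot: [0.079, 0.997, 0.001, -0.002]
ft_force: [-0.4, 0.8, 0.2]
grip_width: 0.0499
```

{"name": "send_rows", "arguments": {"deltas": [{"tx": 0,"ty": 0,"tz": 0,"rx": 0,"ry": 0,"rz": 0},{"tx": 0,"ty": 0,"tz": 0,"rx": 0,"ry": 0,"rz": 0},{"tx": 0,"ty": 0,"tz": 0,"rx": 0,"ry": 0,"rz": 0},{"tx": 0,"ty": 0,"tz": 0,"rx": 0,"ry": 0,"rz": 0},{"tx": 0,"ty": 0,"tz": 0,"rx": 0,"ry": 0,"rz": 0}]}}

```text
time: 30.93
position: [0.4981, -0.3778, 0.0543]
tool_rot: [0.079, 0.997, -0.001, 0.001]
ft_force: [-0.1, -0.3, -0.0]
grip_width: 0.05
```

{"name": "send_rows", "arguments": {"deltas": [{"tx": 0,"ty": 0,"tz": 0,"rx": 0,"ry": 0,"rz": 0},{"tx": 0,"ty": 0,"tz": 0,"rx": 0,"ry": 0,"rz": 0},{"tx": 0,"ty": 0,"tz": 0,"rx": 0,"ry": 0,"rz": 0},{"tx": 0,"ty": 0,"tz": 0,"rx": 0,"ry": 0,"rz": 0},{"tx": 0,"ty": 0,"tz": 0,"rx": 0,"ry": 0,"rz": 0}], "claw": 0.8, "squeeze": 45}}

```text
time: 31.35
position: [0.4972, -0.377, 0.0528]
tool_rot: [0.079, 0.997, 0.0, 0.0]
ft_force: [0.1, 0.9, 0.7]
grip_width: 0.0244
```

{"name": "send_rows", "arguments": {"deltas": [{"tx": 0,"ty": 0,"tz": 0,"rx": 0,"ry": 0,"rz": 0},{"tx": 0,"ty": 0,"tz": 0,"rx": 0,"ry": 0,"rz": 0},{"tx": 0,"ty": 0,"tz": 0,"rx": 0,"ry": 0,"rz": 0},{"tx": 0,"ty": 0,"tz": 0,"rx": 0,"ry": 0,"rz": 0},{"tx": 0,"ty": 0,"tz": 0,"rx": 0,"ry": 0,"rz": 0}]}}

```text
time: 31.77
position: [0.498, -0.3761, 0.0543]
tool_rot: [0.08, 0.997, 0.001, 0.001]
ft_force: [0.7, 4.3, 9.2]
grip_width: 0.0089
```

{"name": "send_rows", "arguments": {"deltas": [{"tx": 0,"ty": 0,"tz": -1,"rx": 0,"ry": 0,"rz": 0},{"tx": 0,"ty": 0,"tz": -3.5,"rx": 0,"ry": 0,"rz": 0},{"tx": 0,"ty": 0,"tz": -7,"rx": 0,"ry": 0,"rz": 0},{"tx": 0,"ty": 0,"tz": -10.5,"rx": 0,"ry": 0,"rz": 0},{"tx": 0,"ty": 0,"tz": -13,"rx": 0,"ry": 0,"rz": 0}]}}

```text
time: 32.18
position: [0.4979, -0.3781, 0.1861]
tool_rot: [0.079, 0.997, -0.001, 0.001]
ft_force: [0.6, -0.4, -0.7]
grip_width: 0.0077
```

Run:
```python
from h import *
o=robot.get_obs();print(o['position'],np.degrees(theta()),o['grip_width'],o['ft_force'])
plan([(0.5733,0.0822,0.182,173.1)])
```

```text
[ 0.49793606 -0.37807736  0.18612249] 170.90495844229628 0.007679696993988694 [ 0.57914479 -0.43681401 -0.66924597]
tx -0.06 ty 15.55 tz 0.14 rz -0.013 ->  [ 0.523 -0.225  0.185] 171.6
tx -0.25 ty 15.54 tz 0.14 rz -0.013 ->  [ 0.548 -0.071  0.183] 172.4
tx -0.45 ty 15.54 tz 0.14 rz -0.013 ->  [0.573 0.082 0.182] 173.1
```

Run:
```python
from h import *
c=snap('side','s9.png');c=snap('top','t9.png');W=cloud(c)
carton(c,W,'green')
cv2.imwrite('pics/t9c.png',cv2.resize(c['color'][180:330,400:600,::-1],None,fx=4,fy=4))
```

```text
green p 0.71 px [493. 262.] n 995 zmax 0.574 body [ 0.49050885 -0.31148529] (182.7, 96.9) -83.70032358169556 hnd [ 0.43979651 -0.23341708] (21.0, 0.9) -46.87136459350586 z med 0.044 tip [(array([494.6, 254.1]), 0.61)]
```

View pics/t9c.png

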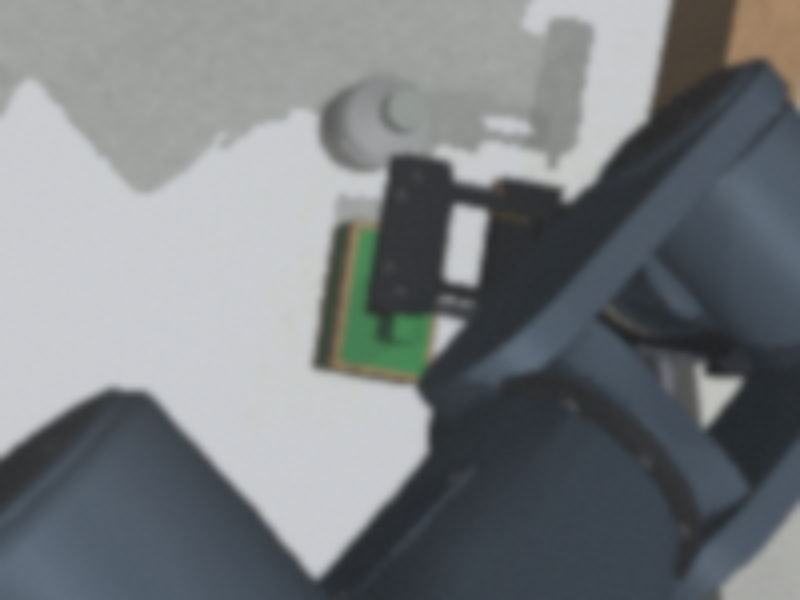

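View pics/s9.png

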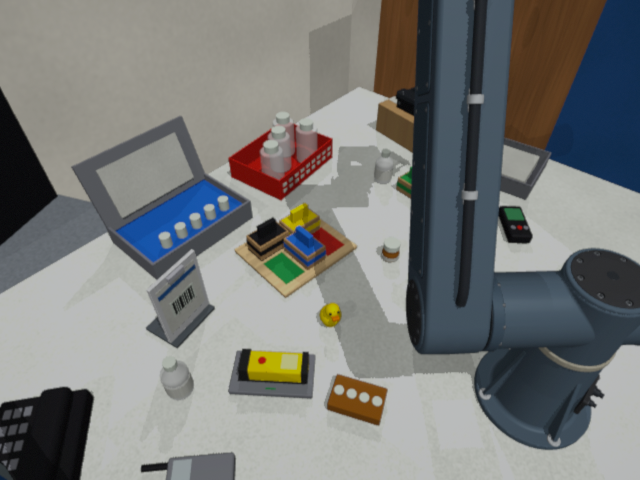

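{"name": "send_rows", "arguments": {"deltas": [{"tx": 0,"ty": 2,"tz": 0,"rx": 0,"ry": 0,"rz": 0},{"tx": 0,"ty": 5,"tz": 0,"rx": 0,"ry": 0,"rz": 0},{"tx": 0,"ty": 9,"tz": 0,"rx": 0,"ry": 0,"rz": 0},{"tx": 0,"ty": 12,"tz": 0,"rx": 0,"ry": 0,"rz": 0},{"tx": 0,"ty": 14,"tz": 0,"rx": 0,"ry": 0,"rz": 0}], "claw": 5}}

```text
time: 32.8
position: [0.5177, -0.2348, 0.1806]
tool_rot: [0.079, 0.997, 0.002, -0.002]
ft_force: [-0.3, -0.1, 0.7]
grip_width: 0.0333
```

Run:
```python
from h import *
c=snap('side','s10.png');c=snap('top','t10.png');W=cloud(c)
carton(c,W,'green')
cv2.imwrite('pics/t10c.png',cv2.resize(c['color'][180:330,400:600,::-1],None,fx=4,fy=4))
P=W[230:290,470:530].reshape(-1,3); P=P[(P[:,2]<.15)]
for lo,hi in ((.03,.06),(.03,.15),(.07,.15)):
    S=P[(P[:,2]>lo)&(P[:,2]<hi)]; print(lo,len(S),*rect(S[:,:2]))
```

```text
green p 0.61 px [151. 242.] n 744 zmax 0.108 body [0.51378888 0.42653964] (50.9, 50.5) 49.506649017333984 hnd [0.51403094 0.42817059] (23.7, 23.2) 74.73506927490234 z med 0.061 tip [(array([495. , 257.3]), 0.5)]
green p 0.56 px [494. 261.] n 368 zmax 0.611 body [ 0.46078024 -0.27401605] (201.4, 35.9) -82.55372428894043 hnd [ 0.43942963 -0.18473967] (25.9, 5.1) 54.11011505126953 z med 0.05 tip [(array([495. , 257.3]), 0.5)]
0.03 175 [ 0.47404776 -0.35719507] (33.0, 32.2) -18.38782501220703
0.03 190 [ 0.47404776 -0.35719507] (33.0, 32.2) -18.38782501220703
0.07 8 [ 0.48095966 -0.3664173 ] (10.1, 1.6) -16.190284729003906
```

View pics/t10c.png

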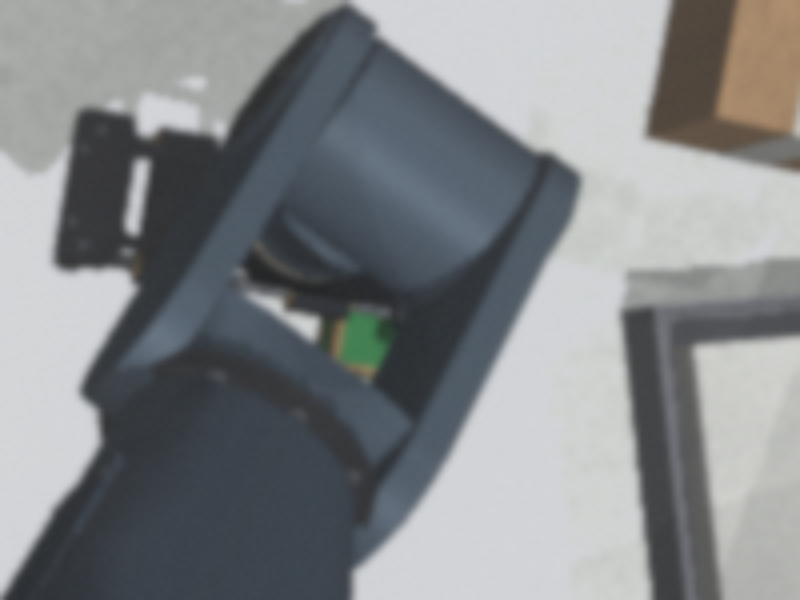

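{"name": "send_rows", "arguments": {"deltas": [{"tx": 0,"ty": 2,"tz": 0,"rx": 0,"ry": 0,"rz": 0},{"tx": 0,"ty": 5,"tz": 0,"rx": 0,"ry": 0,"rz": 0},{"tx": 0,"ty": 9,"tz": 0,"rx": 0,"ry": 0,"rz": 0},{"tx": 0,"ty": 12,"tz": 0,"rx": 0,"ry": 0,"rz": 0},{"tx": 0,"ty": 14,"tz": 0,"rx": 0,"ry": 0,"rz": 0}]}}

```text
time: 33.47
position: [0.5414, -0.0995, 0.1822]
tool_rot: [0.08, 0.997, 0.0, -0.001]
ft_force: [0.3, 0.3, 0.2]
grip_width: 0.0497
```

Run:
```python
from h import *
c=snap('top','t11.png');W=cloud(c)
carton(c,W,'green')
cv2.imwrite('pics/t11c.png',cv2.resize(c['color'][180:330,400:600,::-1],None,fx=4,fy=4))
P=W[225:290,460:535].reshape(-1,3); P=P[(P[:,2]<.15)]
for lo,hi in ((.03,.06),(.03,.15),(.07,.15)):
    S=P[(P[:,2]>lo)&(P[:,2]<hi)]; print(lo,len(S),*rect(S[:,:2]))
B=P[(P[:,2]>.035)&(P[:,2]<.055)]
A=np.c_[B[:,:2],np.ones(len(B))];print(np.linalg.lstsq(A,B[:,2],rcond=None)[0],B[:,2].mean())
o=robot.get_obs();print(o['position'])
```

```text
green p 0.56 px [498. 255.] n 1457 zmax 0.088 body [ 0.49820569 -0.37529758] (89.1, 60.8) -8.924064636230469 hnd [ 0.49778986 -0.37592975] (50.0, 16.4) -9.951675415039062 z med 0.045 tip [(array([497.4, 256.1]), 0.9)]
0.03 814 [ 0.49820569 -0.37529758] (89.1, 60.8) -8.924064636230469
0.03 1001 [ 0.49820569 -0.37529758] (89.1, 60.8) -8.924064636230469
0.07 155 [ 0.49778986 -0.37592975] (50.0, 16.4) -9.951675415039062
[-0.00301954 -0.01270153  0.0427485 ] 0.04597379566179515
[ 0.54169786 -0.10082777  0.18237738]
```

View pics/t11c.png

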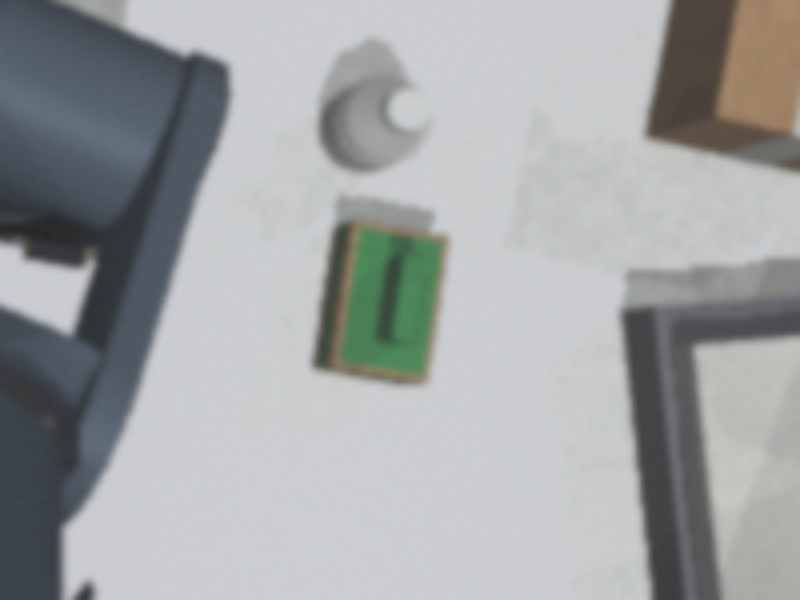

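{"name": "send_rows", "arguments": {"deltas": [{"tx": 0,"ty": -2,"tz": 0,"rx": 0,"ry": 0,"rz": 0},{"tx": 0,"ty": -5,"tz": 0,"rx": 0,"ry": 0,"rz": 0},{"tx": 0,"ty": -8,"tz": 0,"rx": 0,"ry": 0,"rz": 0},{"tx": 0,"ty": -11,"tz": 0,"rx": 0,"ry": 0,"rz": 0},{"tx": 0,"ty": -14,"tz": 0,"rx": 0,"ry": 0,"rz": 0}], "claw": 5}}

```text
time: 34.03
position: [0.5185, -0.2428, 0.1825]
tool_rot: [0.08, 0.997, -0.001, 0.0]
ft_force: [0.7, 0.8, 0.0]
grip_width: 0.05
```

{"name": "send_rows", "arguments": {"deltas": [{"tx": 0,"ty": -3,"tz": 0,"rx": 0,"ry": 0,"rz": 0},{"tx": 0,"ty": -6.5,"tz": 0,"rx": 0,"ry": 0,"rz": 0},{"tx": 0,"ty": -10,"tz": 1,"rx": 0,"ry": 0,"rz": 0},{"tx": 0,"ty": -12.5,"tz": 2,"rx": 0,"ry": 0,"rz": 0},{"tx": 0,"ty": -13.8,"tz": 3,"rx": 0,"ry": 0,"rz": 0}]}}

```text
time: 34.45
position: [0.4959, -0.3817, 0.1522]
tool_rot: [0.082, 0.997, -0.002, 0.001]
ft_force: [0.7, -0.6, -0.1]
grip_width: 0.0501
```

{"name": "send_rows", "arguments": {"deltas": [{"tx": 0,"ty": 0,"tz": 1.5,"rx": 0,"ry": 0,"rz": 0},{"tx": 0,"ty": 0,"tz": 3.5,"rx": 0,"ry": 0,"rz": 0},{"tx": 0,"ty": 0,"tz": 5,"rx": 0,"ry": 0,"rz": 0},{"tx": 0,"ty": 0,"tz": 6,"rx": 0,"ry": 0,"rz": 0},{"tx": 0,"ty": 0,"tz": 6,"rx": 0,"ry": 0,"rz": 0}]}}

```text
time: 34.87
position: [0.4956, -0.3742, 0.0899]
tool_rot: [0.08, 0.997, 0.002, -0.002]
ft_force: [-0.9, 0.4, -0.4]
grip_width: 0.0502
```

{"name": "send_rows", "arguments": {"deltas": [{"tx": 0,"ty": 0,"tz": 0,"rx": 0,"ry": 0,"rz": 0},{"tx": 0,"ty": 0,"tz": 0,"rx": 0,"ry": 0,"rz": 0},{"tx": 0,"ty": 0,"tz": 0,"rx": 0,"ry": 0,"rz": 0},{"tx": 0,"ty": 0,"tz": 0,"rx": 0,"ry": 0,"rz": 0},{"tx": 0,"ty": 0,"tz": 0,"rx": 0,"ry": 0,"rz": 0}]}}

```text
time: 35.28
position: [0.498, -0.3753, 0.0937]
tool_rot: [0.079, 0.997, -0.001, 0.001]
ft_force: [-0.4, 0.1, -0.3]
grip_width: 0.0497
```

Run:
```python
from h import *
o=robot.get_obs();print(o['position'],np.degrees(theta()),o['grip_width'],o['ft_force'],o['tool_rot'])
plan([(0.4979,-0.3755,0.052,171)])
c=snap('top');
cv2.imwrite('pics/t12c.png',cv2.resize(c['color'][200:320,420:580,::-1],None,fx=5,fy=5))
```

```text
[ 0.49803714 -0.3752884   0.09368793] 170.91909666600537 0.04974798489143617 [-0.37671011  0.06731718 -0.30517152] [ 7.91632354e-02  9.96861307e-01 -5.81777874e-04  6.15437859e-04]
tx 0.01 ty -0.02 tz 4.17 rz -0.001 ->  [ 0.498 -0.376  0.052] 171.0
```

View pics/t12c.png

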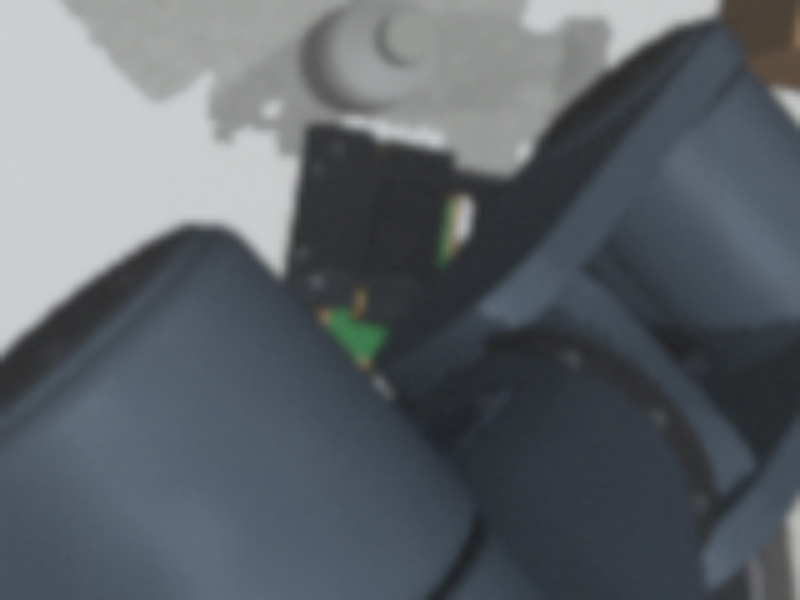

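{"name": "send_rows", "arguments": {"deltas": [{"tx": 0,"ty": 0,"tz": 0.8,"rx": 0,"ry": 0,"rz": 0},{"tx": 0,"ty": 0,"tz": 1.8,"rx": 0,"ry": 0,"rz": 0},{"tx": 0,"ty": 0,"tz": 2.8,"rx": 0,"ry": 0,"rz": 0},{"tx": 0,"ty": 0,"tz": 3.6,"rx": 0,"ry": 0,"rz": 0},{"tx": 0,"ty": 0,"tz": 4,"rx": 0,"ry": 0,"rz": 0}]}}

```text
time: 35.75
position: [0.4966, -0.374, 0.0504]
tool_rot: [0.079, 0.997, 0.001, -0.001]
ft_force: [0.5, 0.4, 0.0]
grip_width: 0.0498
```

{"name": "send_rows", "arguments": {"deltas": [{"tx": 0,"ty": 0,"tz": 0,"rx": 0,"ry": 0,"rz": 0},{"tx": 0,"ty": 0,"tz": 0,"rx": 0,"ry": 0,"rz": 0},{"tx": 0,"ty": 0,"tz": 0,"rx": 0,"ry": 0,"rz": 0},{"tx": 0,"ty": 0,"tz": 0,"rx": 0,"ry": 0,"rz": 0},{"tx": 0,"ty": 0,"tz": 0,"rx": 0,"ry": 0,"rz": 0}]}}

```text
time: 36.17
position: [0.4979, -0.3753, 0.0533]
tool_rot: [0.079, 0.997, -0.0, 0.0]
ft_force: [0.1, 0.1, 0.2]
grip_width: 0.0501
```

{"name": "send_rows", "arguments": {"deltas": [{"tx": 0,"ty": 0,"tz": 0,"rx": 0,"ry": 0,"rz": 0},{"tx": 0,"ty": 0,"tz": 0,"rx": 0,"ry": 0,"rz": 0},{"tx": 0,"ty": 0,"tz": 0,"rx": 0,"ry": 0,"rz": 0},{"tx": 0,"ty": 0,"tz": 0,"rx": 0,"ry": 0,"rz": 0},{"tx": 0,"ty": 0,"tz": 0,"rx": 0,"ry": 0,"rz": 0}], "claw": 0.8, "squeeze": 30}}

```text
time: 36.58
position: [0.4976, -0.3751, 0.0528]
tool_rot: [0.079, 0.997, -0.0, 0.0]
ft_force: [0.7, -0.3, 0.0]
grip_width: 0.0244
```

{"name": "send_rows", "arguments": {"deltas": [{"tx": 0,"ty": 0,"tz": 0,"rx": 0,"ry": 0,"rz": 0},{"tx": 0,"ty": 0,"tz": 0,"rx": 0,"ry": 0,"rz": 0},{"tx": 0,"ty": 0,"tz": 0,"rx": 0,"ry": 0,"rz": 0}]}}

```text
time: 36.83
position: [0.4977, -0.3746, 0.0537]
tool_rot: [0.08, 0.997, 0.0, 0.0]
ft_force: [-0.6, 1.5, 3.9]
grip_width: 0.0103
```

{"name": "send_rows", "arguments": {"deltas": [{"tx": 0,"ty": 0,"tz": 0,"rx": 0,"ry": 0,"rz": 0},{"tx": 0,"ty": 0,"tz": 0,"rx": 0,"ry": 0,"rz": 0},{"tx": 0,"ty": 0,"tz": 0,"rx": 0,"ry": 0,"rz": 0}]}}

```text
time: 37.08
position: [0.4977, -0.3753, 0.0536]
tool_rot: [0.079, 0.997, -0.0, 0.0]
ft_force: [-0.6, 0.9, 4.4]
grip_width: 0.0081
```

Run:
```python
from h import *
c=snap('side');
cv2.imwrite('pics/s13c.png',cv2.resize(c['color'][100:260,330:530,::-1],None,fx=4,fy=3.75))
c=snap('top');W=cloud(c)
cv2.imwrite('pics/t13c.png',cv2.resize(c['color'][200:320,420:580,::-1],None,fx=5,fy=5))
P=W[225:290,460:535].reshape(-1,3)
for lo,hi in ((.03,.06),(.06,.075),(.075,.1),(.1,.13),(.13,.17)):
    S=P[(P[:,2]>lo)&(P[:,2]<hi)]; print(lo,len(S),*(rect(S[:,:2]) if len(S)>3 else ''))
```

```text
0.03 73 [ 0.52228064 -0.36636664] (28.2, 19.2) -4.0457000732421875
0.06 0
0.075 0
0.1 0
0.13 43 [ 0.5183642  -0.34937512] (48.7, 40.6) -89.98852331750095
```

View pics/s13c.png

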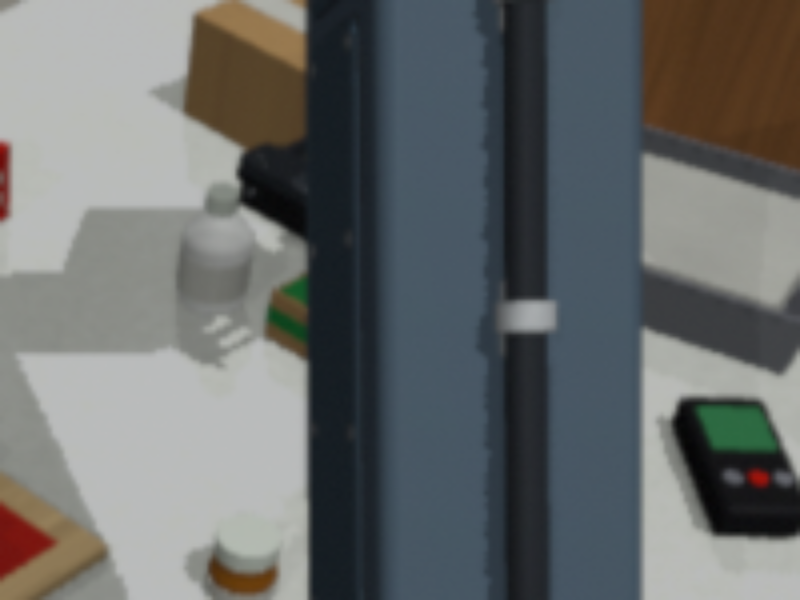

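View pics/t13c.png

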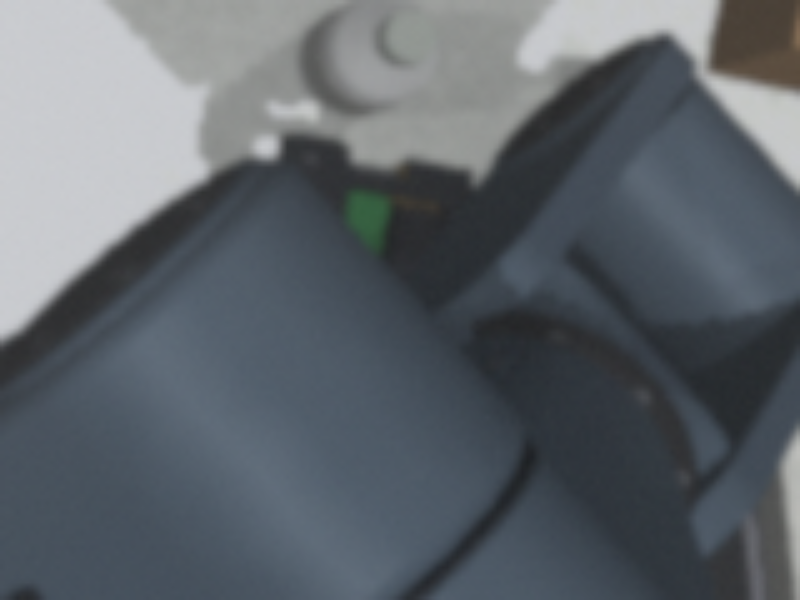

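Run:
```python
from h import *
W=cloud(np.load('top0.npz')).reshape(-1,3)
for n,(x,y) in {'green':(.498,-.3754),'blue':(.632,-.248),'yellow':(.3906,-.24),'black':(.378,-.361)}.items():
    S=W[np.hypot(W[:,0]-x,W[:,1]-y)<.035]
    print(n,np.histogram(S[:,2],bins=[0,.03,.04,.045,.05,.055,.06,.065,.07,.075,.08,.085,.09])[0])
o=robot.get_obs();print(o['position'],np.degrees(theta()),o['grip_width'],o['ft_force'],o['moment'],o['q'])
```

```text
green [ 77  31 137 248  50  24  12   9  19  62  71   8]
blue [ 21  20 152 257  62   5   6  14   7  51  57  13]
yellow [ 53  22 140 279  51   9  11  12  13  67  67   7]
black [ 71  32 129 264  60  13  15  14  13  49  81  18]
[ 0.4977397  -0.37536462  0.05362786] 170.90524213657184 0.008024639258824661 [-1.38747253  0.39922563  3.93736339] [ 0.19513716 -0.00723156 -0.03124915] [-8.25053141e-01  7.05888796e-01  1.54826475e+00 -2.33375754e-04
  8.86486808e-01 -2.23696833e+00]
```

{"name": "send_rows", "arguments": {"deltas": [{"tx": 0,"ty": 0,"tz": 0,"rx": 0,"ry": 0,"rz": 0},{"tx": 0,"ty": 0,"tz": -0.2,"rx": 0,"ry": 0,"rz": 0},{"tx": 0,"ty": 0,"tz": -0.4,"rx": 0,"ry": 0,"rz": 0}]}}

```text
time: 37.43
position: [0.4975, -0.3749, 0.0567]
tool_rot: [0.079, 0.997, 0.0, -0.0]
ft_force: [-0.4, 0.6, -0.6]
grip_width: 0.0078
```

{"name": "send_rows", "arguments": {"deltas": [{"tx": 0,"ty": 0,"tz": -0.2,"rx": 0,"ry": 0,"rz": 0},{"tx": 0,"ty": 0,"tz": -0.4,"rx": 0,"ry": 0,"rz": 0},{"tx": 0,"ty": 0,"tz": -0.4,"rx": 0,"ry": 0,"rz": 0}]}}

```text
time: 37.68
position: [0.4978, -0.3752, 0.0611]
tool_rot: [0.079, 0.997, -0.0, 0.0]
ft_force: [0.7, 0.1, 0.7]
grip_width: 0.008
```

{"name": "send_rows", "arguments": {"deltas": [{"tx": 0,"ty": 0,"tz": -0.3,"rx": 0,"ry": 0,"rz": 0},{"tx": 0,"ty": 0,"tz": -0.8,"rx": 0,"ry": 0,"rz": 0},{"tx": 0,"ty": 0,"tz": -1.2,"rx": 0,"ry": 0,"rz": 0}]}}

```text
time: 37.93
position: [0.4976, -0.375, 0.0731]
tool_rot: [0.079, 0.997, 0.0, -0.0]
ft_force: [-0.1, -0.1, 0.7]
grip_width: 0.0079
```

{"name": "send_rows", "arguments": {"deltas": [{"tx": 0,"ty": 0,"tz": -0.3,"rx": 0,"ry": 0,"rz": 0},{"tx": 0,"ty": 0,"tz": -0.8,"rx": 0,"ry": 0,"rz": 0},{"tx": 0,"ty": 0,"tz": -1.2,"rx": 0,"ry": 0,"rz": 0}]}}

```text
time: 38.18
position: [0.4977, -0.3751, 0.0854]
tool_rot: [0.079, 0.997, -0.0, 0.0]
ft_force: [0.5, -0.5, -0.3]
grip_width: 0.0079
```

Run:
```python
from h import *
c=snap('top');W=cloud(c)
o=robot.get_obs();p=np.array(o['position'])
def proj(X):
    v=c['R']@X+c['t'];v=c['intrinsics']@v;return v[:2]/v[2]
im=cv2.resize(c['color'][200:320,420:580,::-1],None,fx=5,fy=5)
th=theta();ex=np.array([np.cos(th),np.sin(th),0]);ey=np.array([np.sin(th),-np.cos(th),0])
for h,col in((0,(0,0,255)),(.019,(0,255,255)),(.07,(255,0,255)),(.15,(255,255,0))):
    a=(proj(p+[0,0,h])-[420,200])*5; cv2.circle(im,tuple(int(i) for i in a),5,col,-1)
    b=(proj(p+[0,0,h]+.0375*ex)-[420,200])*5;d=(proj(p+[0,0,h]-.0375*ex)-[420,200])*5
    cv2.line(im,tuple(int(i) for i in b),tuple(int(i) for i in d),col,2)
    b=(proj(p+[0,0,h]+.095*ey)-[420,200])*5;d=(proj(p+[0,0,h]-.095*ey)-[420,200])*5
    cv2.line(im,tuple(int(i) for i in b),tuple(int(i) for i in d),col,1)
cv2.imwrite('pics/t14c.png',im)
D=W[200:320,420:580,2];D=np.nan_to_num(D)
cv2.imwrite('pics/t14d.png',cv2.applyColorMap(cv2.resize(np.clip(D/0.25*255,0,255).astype(np.uint8),None,fx=5,fy=5),cv2.COLORMAP_JET))
```

```text
(no output)
```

View pics/t14c.png

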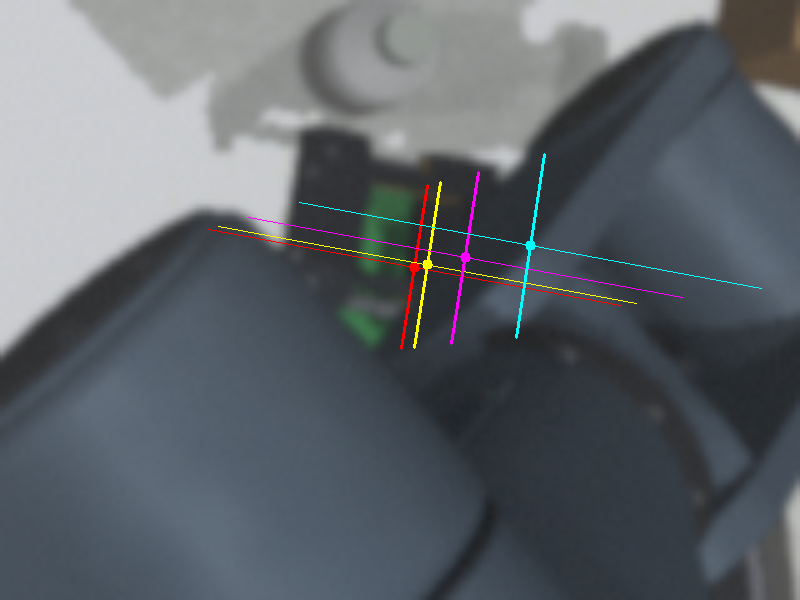

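View pics/t14d.png

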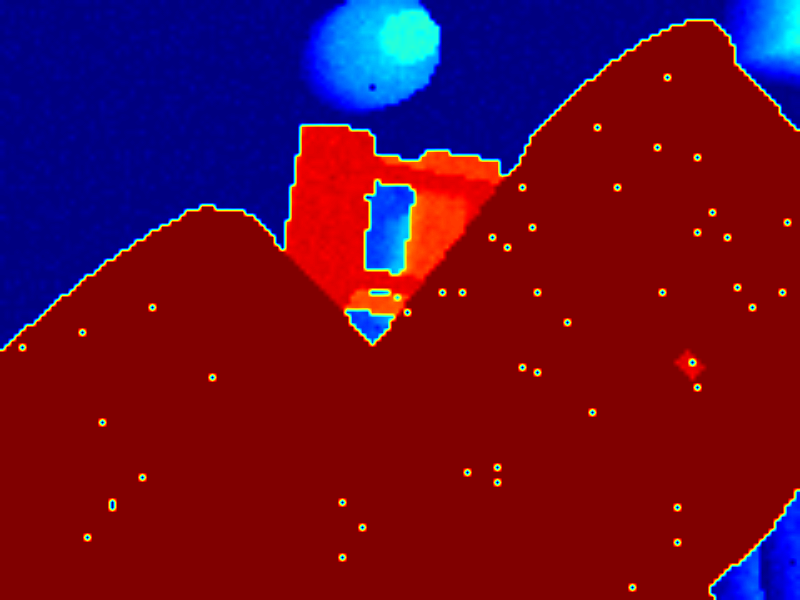

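{"name": "send_rows", "arguments": {"deltas": [{"tx": 0,"ty": 0,"tz": 0,"rx": 0,"ry": 0,"rz": 0},{"tx": 0,"ty": 0,"tz": 0,"rx": 0,"ry": 0,"rz": 0},{"tx": 0,"ty": 0,"tz": 0,"rx": 0,"ry": 0,"rz": 0},{"tx": 0,"ty": 0,"tz": 0,"rx": 0,"ry": 0,"rz": 0},{"tx": 0,"ty": 0,"tz": 0,"rx": 0,"ry": 0,"rz": 0}], "claw": 4}}

```text
time: 38.65
position: [0.4974, -0.3748, 0.0844]
tool_rot: [0.079, 0.997, 0.0, -0.0]
ft_force: [0.2, 0.7, -0.2]
grip_width: 0.0336
```

{"name": "send_rows", "arguments": {"deltas": [{"tx": 0,"ty": 0,"tz": 0.8,"rx": 0,"ry": 0,"rz": 0},{"tx": 0,"ty": 0,"tz": 1.6,"rx": 0,"ry": 0,"rz": 0},{"tx": 0,"ty": 0,"tz": 2.4,"rx": 0,"ry": 0,"rz": 0},{"tx": 0,"ty": 0,"tz": 3,"rx": 0,"ry": 0,"rz": 0},{"tx": 0,"ty": 0,"tz": 3.2,"rx": 0,"ry": 0,"rz": 0}]}}

```text
time: 39.07
position: [0.4967, -0.3741, 0.0508]
tool_rot: [0.079, 0.997, 0.001, -0.001]
ft_force: [-1.3, 0.0, 0.3]
grip_width: 0.0398
```

{"name": "send_rows", "arguments": {"deltas": [{"tx": 0,"ty": 0,"tz": 0.1,"rx": 0,"ry": 0,"rz": 0},{"tx": 0,"ty": 0,"tz": 0.2,"rx": 0,"ry": 0,"rz": 0},{"tx": 0,"ty": 0,"tz": 0.2,"rx": 0,"ry": 0,"rz": 0},{"tx": 0,"ty": 0,"tz": 0.2,"rx": 0,"ry": 0,"rz": 0},{"tx": 0,"ty": 0,"tz": 0.2,"rx": 0,"ry": 0,"rz": 0}]}}

```text
time: 39.48
position: [0.4978, -0.3752, 0.0511]
tool_rot: [0.079, 0.997, -0.0, 0.0]
ft_force: [-0.4, -0.2, 0.7]
grip_width: 0.0403
```

{"name": "send_rows", "arguments": {"deltas": [{"tx": 0,"ty": 0,"tz": 0,"rx": 0,"ry": 0,"rz": 0},{"tx": 0,"ty": 0,"tz": 0,"rx": 0,"ry": 0,"rz": 0},{"tx": 0,"ty": 0,"tz": 0,"rx": 0,"ry": 0,"rz": 0}], "claw": 1.6, "squeeze": 15}}

```text
time: 39.73
position: [0.4977, -0.3751, 0.051]
tool_rot: [0.079, 0.997, -0.0, 0.0]
ft_force: [-0.3, 0.1, 0.3]
grip_width: 0.0271
```

{"name": "send_rows", "arguments": {"deltas": [{"tx": 0,"ty": 0,"tz": 0,"rx": 0,"ry": 0,"rz": 0},{"tx": 0,"ty": 0,"tz": 0,"rx": 0,"ry": 0,"rz": 0},{"tx": 0,"ty": 0,"tz": 0,"rx": 0,"ry": 0,"rz": 0}], "claw": 1.2}}

```text
time: 39.98
position: [0.4976, -0.3751, 0.0508]
tool_rot: [0.079, 0.997, -0.0, 0.0]
ft_force: [-0.3, -1.8, -0.8]
grip_width: 0.0139
```

{"name": "send_rows", "arguments": {"deltas": [{"tx": 0,"ty": 0,"tz": 0,"rx": 0,"ry": 0,"rz": 0},{"tx": 0,"ty": 0,"tz": 0,"rx": 0,"ry": 0,"rz": 0}], "claw": 1.0}}

```text
time: 40.15
position: [0.4976, -0.3751, 0.0507]
tool_rot: [0.079, 0.997, -0.0, 0.0]
ft_force: [0.3, -0.2, -0.4]
grip_width: 0.0132
```

{"name": "send_rows", "arguments": {"deltas": [{"tx": 0,"ty": 0,"tz": 0,"rx": 0,"ry": 0,"rz": 0},{"tx": 0,"ty": 0,"tz": 0,"rx": 0,"ry": 0,"rz": 0}], "claw": 0.8}}

```text
time: 40.32
position: [0.4976, -0.3751, 0.0508]
tool_rot: [0.079, 0.997, -0.0, 0.0]
ft_force: [0.3, -0.6, 0.0]
grip_width: 0.0137
```

{"name": "send_rows", "arguments": {"deltas": [{"tx": 0,"ty": 0,"tz": 0,"rx": 0,"ry": 0,"rz": 0},{"tx": 0,"ty": 0,"tz": 0,"rx": 0,"ry": 0,"rz": 0},{"tx": 0,"ty": 0,"tz": 0,"rx": 0,"ry": 0,"rz": 0},{"tx": 0,"ty": 0,"tz": -0.3,"rx": 0,"ry": 0,"rz": 0},{"tx": 0,"ty": 0,"tz": -1,"rx": 0,"ry": 0,"rz": 0}], "squeeze": 20}}

```text
time: 40.73
position: [0.4967, -0.374, 0.0598]
tool_rot: [0.079, 0.997, 0.001, -0.001]
ft_force: [-1.4, 1.4, -1.0]
grip_width: 0.0133
```

{"name": "send_rows", "arguments": {"deltas": [{"tx": 0,"ty": 0,"tz": -2,"rx": 0,"ry": 0,"rz": 0},{"tx": 0,"ty": 0,"tz": -4.5,"rx": 0,"ry": 0,"rz": 0},{"tx": 0,"ty": 0,"tz": -7.5,"rx": 0,"ry": 0,"rz": 0},{"tx": 0,"ty": 0,"tz": -10.3,"rx": 0,"ry": 0,"rz": 0},{"tx": 0,"ty": 0,"tz": -12,"rx": 0,"ry": 0,"rz": 0}]}}

```text
time: 41.15
position: [0.4985, -0.3758, 0.1844]
tool_rot: [0.079, 0.997, -0.002, 0.002]
ft_force: [0.8, -1.4, -1.3]
grip_width: 0.0132
```

{"name": "send_rows", "arguments": {"deltas": [{"tx": 0,"ty": 0,"tz": 0,"rx": 0,"ry": 0,"rz": 0},{"tx": 0,"ty": 0,"tz": 0,"rx": 0,"ry": 0,"rz": 0},{"tx": 0,"ty": 0,"tz": 0,"rx": 0,"ry": 0,"rz": 0}]}}

```text
time: 41.4
position: [0.4967, -0.374, 0.1795]
tool_rot: [0.079, 0.997, 0.001, -0.001]
ft_force: [0.3, -0.2, -1.9]
grip_width: 0.0131
```

Run:
```python
from h import *
o=robot.get_obs();print(o['position'],np.degrees(theta()),o['grip_width'],o['ft_force'])
plan([(0.5733,0.0822,0.181,173.1)])
```

```text
[ 0.49665293 -0.37396457  0.17947396] 170.90078803294577 0.013130246164269069 [ 0.31515264 -0.17579119 -1.85242005]
tx -0.12 ty 15.42 tz -0.05 rz -0.013 ->  [ 0.522 -0.222  0.18 ] 171.6
tx -0.32 ty 15.42 tz -0.05 rz -0.013 ->  [ 0.548 -0.07   0.18 ] 172.4
tx -0.51 ty 15.41 tz -0.05 rz -0.013 ->  [0.573 0.082 0.181] 173.1
```

{"name": "send_rows", "arguments": {"deltas": [{"tx": 0,"ty": 1.8,"tz": 0,"rx": 0,"ry": 0,"rz": 0},{"tx": 0,"ty": 4.8,"tz": 0,"rx": 0,"ry": 0,"rz": 0},{"tx": -0.1,"ty": 8.2,"tz": 0,"rx": 0,"ry": 0,"rz": -0.01},{"tx": -0.1,"ty": 11.7,"tz": 0,"rx": 0,"ry": 0,"rz": -0.01},{"tx": -0.1,"ty": 15.2,"tz": 0,"rx": 0,"ry": 0,"rz": -0.01}]}}

```text
time: 41.82
position: [0.5212, -0.2221, 0.1786]
tool_rot: [0.075, 0.997, 0.001, -0.002]
ft_force: [-0.1, 0.3, -2.7]
grip_width: 0.0133
```

{"name": "send_rows", "arguments": {"deltas": [{"tx": 0,"ty": 3.3,"tz": 0,"rx": 0,"ry": 0,"rz": 0},{"tx": -0.1,"ty": 6.5,"tz": 0,"rx": 0,"ry": 0,"rz": 0},{"tx": -0.2,"ty": 9.7,"tz": 0,"rx": 0,"ry": 0,"rz": -0.01},{"tx": -0.2,"ty": 12.9,"tz": 0,"rx": 0,"ry": 0,"rz": -0.01},{"tx": -0.3,"ty": 16,"tz": 0,"rx": 0,"ry": 0,"rz": -0.01}]}}

```text
time: 42.23
position: [0.5474, -0.0642, 0.1788]
tool_rot: [0.069, 0.998, 0.001, -0.002]
ft_force: [-0.6, -0.5, -2.0]
grip_width: 0.0133
```

{"name": "send_rows", "arguments": {"deltas": [{"tx": -0.1,"ty": 3.3,"tz": 0,"rx": 0,"ry": 0,"rz": 0},{"tx": -0.2,"ty": 6.8,"tz": 0,"rx": 0,"ry": 0,"rz": 0},{"tx": -0.3,"ty": 10.3,"tz": 0,"rx": 0,"ry": 0,"rz": -0.01},{"tx": -0.5,"ty": 13.2,"tz": 0,"rx": 0,"ry": 0,"rz": -0.02},{"tx": -0.5,"ty": 15.2,"tz": 0,"rx": 0,"ry": 0,"rz": -0.02}]}}

```text
time: 42.65
position: [0.5736, 0.0864, 0.1788]
tool_rot: [0.058, 0.998, 0.001, -0.002]
ft_force: [0.4, -0.2, -2.0]
grip_width: 0.0133
```

{"name": "send_rows", "arguments": {"deltas": [{"tx": 0,"ty": 0,"tz": 0,"rx": 0,"ry": 0,"rz": 0},{"tx": 0,"ty": 0,"tz": 0,"rx": 0,"ry": 0,"rz": 0},{"tx": 0,"ty": 0,"tz": 0,"rx": 0,"ry": 0,"rz": 0},{"tx": 0,"ty": 0,"tz": 0,"rx": 0,"ry": 0,"rz": 0},{"tx": 0,"ty": 0,"tz": 0,"rx": 0,"ry": 0,"rz": 0}]}}

```text
time: 43.07
position: [0.5748, 0.0815, 0.1803]
tool_rot: [0.06, 0.998, -0.0, -0.001]
ft_force: [0.3, -0.6, -0.6]
grip_width: 0.0135
```

{"name": "send_rows", "arguments": {"deltas": [{"tx": 0,"ty": 0,"tz": 0,"rx": 0,"ry": 0,"rz": 0},{"tx": 0,"ty": 0,"tz": 0,"rx": 0,"ry": 0,"rz": 0},{"tx": 0,"ty": 0,"tz": 0,"rx": 0,"ry": 0,"rz": 0},{"tx": 0,"ty": 0,"tz": 0,"rx": 0,"ry": 0,"rz": 0},{"tx": 0,"ty": 0,"tz": 0,"rx": 0,"ry": 0,"rz": 0}]}}

```text
time: 43.48
position: [0.5753, 0.0824, 0.1808]
tool_rot: [0.06, 0.998, 0.0, 0.0]
ft_force: [0.8, 1.0, -1.1]
grip_width: 0.0134
```

Run:
```python
from h import *
o=robot.get_obs();print(o['position'],np.degrees(theta()),o['grip_width'],o['ft_force'])
plan([(0.5733,0.0825,0.0735,173.1)])
```

```text
[0.57530259 0.08235521 0.18082824] 173.17354167786294 0.013358344966264828 [ 0.81485917  0.95045483 -1.13066471]
tx 0.20 ty -0.01 tz 10.73 rz 0.001 ->  [0.573 0.082 0.074] 173.1
```

{"name": "send_rows", "arguments": {"deltas": [{"tx": 0.2,"ty": 0,"tz": 1.5,"rx": 0,"ry": 0,"rz": 0},{"tx": 0.2,"ty": 0,"tz": 4,"rx": 0,"ry": 0,"rz": 0},{"tx": 0.2,"ty": 0,"tz": 6.8,"rx": 0,"ry": 0,"rz": 0},{"tx": 0.2,"ty": 0,"tz": 9,"rx": 0,"ry": 0,"rz": 0},{"tx": 0.2,"ty": 0,"tz": 10,"rx": 0,"ry": 0,"rz": 0}]}}

```text
time: 43.9
position: [0.5712, 0.0829, 0.078]
tool_rot: [0.059, 0.998, -0.0, -0.003]
ft_force: [-0.6, 0.4, -2.5]
grip_width: 0.0134
```

{"name": "send_rows", "arguments": {"deltas": [{"tx": 0,"ty": 0,"tz": 0,"rx": 0,"ry": 0,"rz": 0},{"tx": 0,"ty": 0,"tz": 0,"rx": 0,"ry": 0,"rz": 0},{"tx": 0,"ty": 0,"tz": 0,"rx": 0,"ry": 0,"rz": 0},{"tx": 0,"ty": 0,"tz": 0,"rx": 0,"ry": 0,"rz": 0},{"tx": 0,"ty": 0,"tz": 0,"rx": 0,"ry": 0,"rz": 0}]}}

```text
time: 44.32
position: [0.5744, 0.0828, 0.0822]
tool_rot: [0.059, 0.998, 0.0, 0.001]
ft_force: [0.6, -0.2, -1.9]
grip_width: 0.0135
```

{"name": "send_rows", "arguments": {"deltas": [{"tx": 0,"ty": 0,"tz": 0,"rx": 0,"ry": 0,"rz": 0},{"tx": 0,"ty": 0,"tz": 0,"rx": 0,"ry": 0,"rz": 0},{"tx": 0,"ty": 0,"tz": 0,"rx": 0,"ry": 0,"rz": 0},{"tx": 0,"ty": 0,"tz": 0,"rx": 0,"ry": 0,"rz": 0},{"tx": 0,"ty": 0,"tz": 0,"rx": 0,"ry": 0,"rz": 0}]}}

```text
time: 44.73
position: [0.5733, 0.0828, 0.0808]
tool_rot: [0.059, 0.998, 0.0, 0.0]
ft_force: [-0.0, 0.5, -0.8]
grip_width: 0.0134
```

Run:
```python
from h import *
o=robot.get_obs();print(o['position'],np.degrees(theta()),o['grip_width'],o['ft_force'])
plan([(0.5733,0.0823,0.0628,173.1)])
c=snap('side'); cv2.imwrite('pics/s15c.png',cv2.resize(c['color'][180:320,200:400,::-1],None,fx=4,fy=4))
```

```text
[0.57325068 0.08280119 0.08078075] 173.192776053837 0.013376356378775111 [-0.04737261  0.46605761 -0.75894539]
tx -0.01 ty -0.05 tz 1.80 rz 0.002 ->  [0.573 0.082 0.063] 173.1
```

View pics/s15c.png

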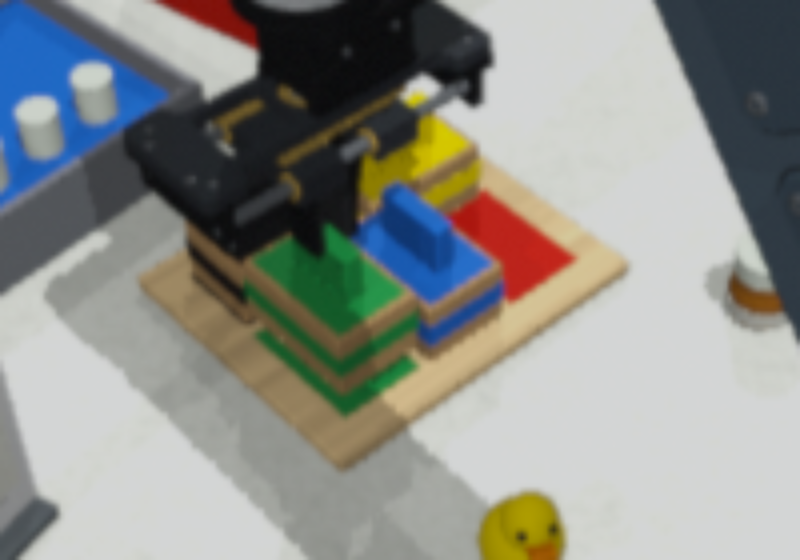

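{"name": "send_rows", "arguments": {"deltas": [{"tx": 0,"ty": 0,"tz": 0.3,"rx": 0,"ry": 0,"rz": 0},{"tx": 0,"ty": 0,"tz": 0.8,"rx": 0,"ry": 0,"rz": 0},{"tx": 0,"ty": 0,"tz": 1.3,"rx": 0,"ry": 0,"rz": 0},{"tx": 0,"ty": 0,"tz": 1.7,"rx": 0,"ry": 0,"rz": 0},{"tx": 0,"ty": 0,"tz": 1.8,"rx": 0,"ry": 0,"rz": 0}]}}

```text
time: 45.2
position: [0.5727, 0.0828, 0.0625]
tool_rot: [0.059, 0.998, -0.0, -0.001]
ft_force: [-2.5, -0.1, 10.0]
grip_width: 0.0135
```

{"name": "send_rows", "arguments": {"deltas": [{"tx": 0,"ty": 0,"tz": 0,"rx": 0,"ry": 0,"rz": 0},{"tx": 0,"ty": 0,"tz": 0,"rx": 0,"ry": 0,"rz": 0},{"tx": 0,"ty": 0,"tz": 0,"rx": 0,"ry": 0,"rz": 0},{"tx": 0,"ty": 0,"tz": 0,"rx": 0,"ry": 0,"rz": 0},{"tx": 0,"ty": 0,"tz": 0,"rx": 0,"ry": 0,"rz": 0}]}}

```text
time: 45.62
position: [0.5729, 0.0828, 0.0626]
tool_rot: [0.059, 0.998, 0.0, -0.0]
ft_force: [-1.7, -0.2, 1.7]
grip_width: 0.0134
```

{"name": "send_rows", "arguments": {"deltas": [{"tx": 0,"ty": 0,"tz": 0,"rx": 0,"ry": 0,"rz": 0},{"tx": 0,"ty": 0,"tz": 0,"rx": 0,"ry": 0,"rz": 0},{"tx": 0,"ty": 0,"tz": 0,"rx": 0,"ry": 0,"rz": 0},{"tx": 0,"ty": 0,"tz": 0,"rx": 0,"ry": 0,"rz": 0},{"tx": 0,"ty": 0,"tz": 0,"rx": 0,"ry": 0,"rz": 0}], "claw": 3.4}}

```text
time: 46.03
position: [0.5736, 0.0828, 0.0628]
tool_rot: [0.059, 0.998, 0.0, 0.0]
ft_force: [0.1, 0.1, -0.4]
grip_width: 0.0326
```

{"name": "send_rows", "arguments": {"deltas": [{"tx": 0,"ty": 0,"tz": 0,"rx": 0,"ry": 0,"rz": 0},{"tx": 0,"ty": 0,"tz": -1.5,"rx": 0,"ry": 0,"rz": 0},{"tx": 0,"ty": 0,"tz": -4,"rx": 0,"ry": 0,"rz": 0},{"tx": 0,"ty": 0,"tz": -7,"rx": 0,"ry": 0,"rz": 0},{"tx": 0,"ty": 0,"tz": -9,"rx": 0,"ry": 0,"rz": 0}]}}

```text
time: 46.45
position: [0.5741, 0.0828, 0.1548]
tool_rot: [0.059, 0.998, 0.0, 0.001]
ft_force: [0.8, 0.3, 0.2]
grip_width: 0.0341
```

```bash
cat >> h.py <<'E'
GOAL={'green':(.5733,.0822),'blue':(.5653,.0167),'yellow':(.6398,-.0417),'black':(.6516,.0556)}
def slabcheck(W):
    P=W[150:270,270:400].reshape(-1,3);H=P[(P[:,2]>0.082)&(P[:,2]<.11)]
    for n,(x,y) in GOAL.items():
        S=H[np.hypot(H[:,0]-x,H[:,1]-y)<.036]
        if len(S)>20:
            r=rect(S[:,:2]); print(n,len(S),r[0].round(4),r[1],round(r[2],1),'err mm',((r[0]-np.array([x,y]))*1000).round(1),'zmed',np.median(S[:,2]).round(4))
        else: print(n,'few',len(S))
E
python3 - <<'E'
from h import *
o=robot.get_obs();print(o['position'],np.degrees(theta()),o['grip_width'],o['ft_force'])
plan([(0.629,-0.036,0.15,83.5)],(0.5733,0.0823,0.153,173.2))
E
```

```text
[0.57412339 0.08277507 0.15483002] 173.19486891735164 0.034110158025106314 [0.79058627 0.27838409 0.20370116]
tx -2.31 ty -3.70 tz 0.10 rz 0.522 ->  [0.592 0.043 0.152] 143.3
tx -3.85 ty -2.05 tz 0.10 rz 0.522 ->  [0.61  0.003 0.151] 113.4
tx -4.36 ty 0.14 tz 0.10 rz 0.522 ->  [ 0.629 -0.036  0.15 ] 83.5
```

{"name": "send_rows", "arguments": {"deltas": [{"tx": -0.5,"ty": -0.8,"tz": 0,"rx": 0,"ry": 0,"rz": 0.11},{"tx": -1,"ty": -1.5,"tz": 0,"rx": 0,"ry": 0,"rz": 0.22},{"tx": -1.5,"ty": -2.3,"tz": 0,"rx": 0,"ry": 0,"rz": 0.33},{"tx": -2,"ty": -3.1,"tz": 0,"rx": 0,"ry": 0,"rz": 0.44},{"tx": -2.3,"ty": -3.7,"tz": 0.1,"rx": 0,"ry": 0,"rz": 0.52}]}}

```text
time: 46.87
position: [0.5925, 0.0426, 0.1521]
tool_rot: [0.316, 0.949, 0.0, 0.001]
ft_force: [0.2, 0.6, -0.2]
grip_width: 0.0343
```

{"name": "send_rows", "arguments": {"deltas": [{"tx": -0.8,"ty": -0.4,"tz": 0,"rx": 0,"ry": 0,"rz": 0.11},{"tx": -1.6,"ty": -0.8,"tz": 0,"rx": 0,"ry": 0,"rz": 0.22},{"tx": -2.4,"ty": -1.3,"tz": 0,"rx": 0,"ry": 0,"rz": 0.33},{"tx": -3.2,"ty": -1.7,"tz": 0,"rx": 0,"ry": 0,"rz": 0.44},{"tx": -3.8,"ty": -2,"tz": 0.1,"rx": 0,"ry": 0,"rz": 0.52}]}}

```text
time: 47.28
position: [0.6108, 0.0038, 0.1509]
tool_rot: [0.55, 0.835, 0.0, 0.0]
ft_force: [0.6, -0.7, -0.1]
grip_width: 0.0338
```

{"name": "send_rows", "arguments": {"deltas": [{"tx": -1,"ty": 0,"tz": 0,"rx": 0,"ry": 0,"rz": 0.11},{"tx": -2,"ty": 0,"tz": 0,"rx": 0,"ry": 0,"rz": 0.22},{"tx": -3,"ty": 0.1,"tz": 0,"rx": 0,"ry": 0,"rz": 0.33},{"tx": -4,"ty": 0.1,"tz": 0,"rx": 0,"ry": 0,"rz": 0.44},{"tx": -4.4,"ty": 0.1,"tz": 0.1,"rx": 0,"ry": 0,"rz": 0.52}]}}

```text
time: 47.7
position: [0.6298, -0.0367, 0.1499]
tool_rot: [0.746, 0.666, 0.0, 0.001]
ft_force: [0.1, 0.1, -0.0]
grip_width: 0.0341
```

{"name": "send_rows", "arguments": {"deltas": [{"tx": 0,"ty": 0,"tz": 0,"rx": 0,"ry": 0,"rz": 0},{"tx": 0,"ty": 0,"tz": 0,"rx": 0,"ry": 0,"rz": 0},{"tx": 0,"ty": 0,"tz": 0,"rx": 0,"ry": 0,"rz": 0},{"tx": 0,"ty": 0,"tz": 0,"rx": 0,"ry": 0,"rz": 0},{"tx": 0,"ty": 0,"tz": 0,"rx": 0,"ry": 0,"rz": 0}]}}

```text
time: 48.12
position: [0.6286, -0.0348, 0.1498]
tool_rot: [0.744, 0.668, -0.0, -0.0]
ft_force: [0.3, 0.2, -0.5]
grip_width: 0.0341
```

Run:
```python
from h import *
o=robot.get_obs();print(o['position'],np.degrees(theta()),o['grip_width'],o['ft_force'])
plan([(0.6292,-0.0362,0.063,83.7)])
c=snap('top','t16.png');slabcheck(cloud(c))
c=snap('side'); cv2.imwrite('pics/s16c.png',cv2.resize(c['color'][180:320,200:400,::-1],None,fx=4,fy=4))
```

```text
[ 0.62863945 -0.03482807  0.14980361] 83.89110407767393 0.03412445715737912 [ 0.26996438  0.19856267 -0.47640762]
tx -0.13 ty 0.07 tz 8.68 rz 0.003 ->  [ 0.629 -0.036  0.063] 83.7
green 139 [0.5723 0.0818] (49.3, 14.1) -6.4 err mm [-1.  -0.4] zmed 0.092
blue few 0
yellow few 0
black 148 [0.6507 0.0545] (49.1, 15.1) 82.9 err mm [-0.9 -1.1] zmed 0.0925
```

View pics/s16c.png

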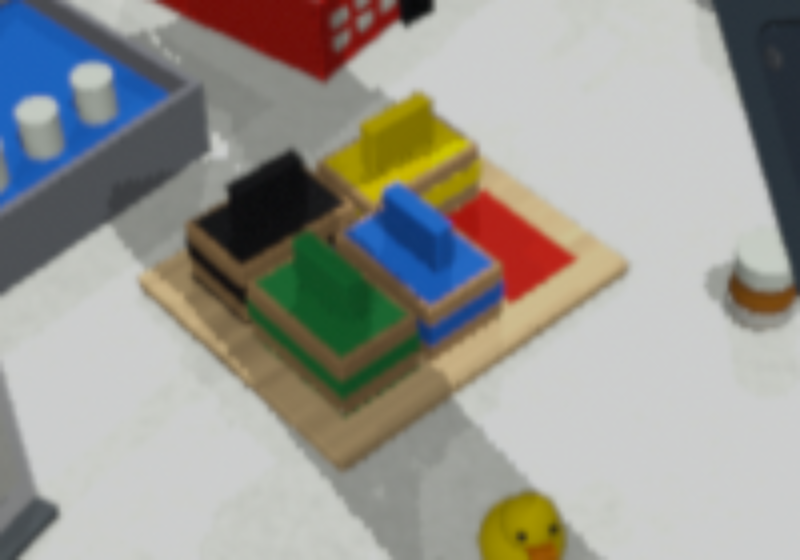

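{"name": "send_rows", "arguments": {"deltas": [{"tx": 0,"ty": 0.1,"tz": 1.5,"rx": 0,"ry": 0,"rz": 0},{"tx": 0,"ty": 0.1,"tz": 3.5,"rx": 0,"ry": 0,"rz": 0},{"tx": 0,"ty": 0.1,"tz": 5.7,"rx": 0,"ry": 0,"rz": 0},{"tx": 0,"ty": 0.1,"tz": 7.6,"rx": 0,"ry": 0,"rz": 0},{"tx": 0,"ty": 0.1,"tz": 8.6,"rx": 0,"ry": 0,"rz": 0}]}}

```text
time: 48.63
position: [0.6283, -0.0349, 0.0615]
tool_rot: [0.744, 0.668, -0.001, -0.002]
ft_force: [-1.1, 0.5, -0.4]
grip_width: 0.0341
```

{"name": "send_rows", "arguments": {"deltas": [{"tx": 0,"ty": 0,"tz": 0,"rx": 0,"ry": 0,"rz": 0},{"tx": 0,"ty": 0,"tz": 0,"rx": 0,"ry": 0,"rz": 0},{"tx": 0,"ty": 0,"tz": 0,"rx": 0,"ry": 0,"rz": 0},{"tx": 0,"ty": 0,"tz": 0,"rx": 0,"ry": 0,"rz": 0},{"tx": 0,"ty": 0,"tz": 0,"rx": 0,"ry": 0,"rz": 0}]}}

```text
time: 49.05
position: [0.6308, -0.0356, 0.0651]
tool_rot: [0.744, 0.668, 0.001, 0.001]
ft_force: [0.2, -1.1, 0.4]
grip_width: 0.0338
```

{"name": "send_rows", "arguments": {"deltas": [{"tx": 0,"ty": 0,"tz": 0,"rx": 0,"ry": 0,"rz": 0},{"tx": 0,"ty": 0,"tz": 0,"rx": 0,"ry": 0,"rz": 0},{"tx": 0,"ty": 0,"tz": 0,"rx": 0,"ry": 0,"rz": 0},{"tx": 0,"ty": 0,"tz": 0,"rx": 0,"ry": 0,"rz": 0},{"tx": 0,"ty": 0,"tz": 0,"rx": 0,"ry": 0,"rz": 0}], "claw": 0.9, "squeeze": 20}}

```text
time: 49.47
position: [0.6298, -0.0354, 0.0639]
tool_rot: [0.744, 0.668, -0.0, -0.0]
ft_force: [-0.5, 0.2, 1.0]
grip_width: 0.0129
```

{"name": "send_rows", "arguments": {"deltas": [{"tx": 0,"ty": 0,"tz": 0,"rx": 0,"ry": 0,"rz": 0},{"tx": 0,"ty": 0,"tz": 0,"rx": 0,"ry": 0,"rz": 0},{"tx": 0,"ty": 0,"tz": 0,"rx": 0,"ry": 0,"rz": 0}]}}

```text
time: 49.72
position: [0.6298, -0.0354, 0.0639]
tool_rot: [0.744, 0.668, -0.0, -0.0]
ft_force: [-0.9, -0.4, 1.9]
grip_width: 0.0124
```

{"name": "send_rows", "arguments": {"deltas": [{"tx": 0,"ty": 0,"tz": -0.3,"rx": 0,"ry": 0,"rz": 0},{"tx": 0,"ty": 0,"tz": -0.8,"rx": 0,"ry": 0,"rz": 0},{"tx": 0,"ty": 0,"tz": -1.3,"rx": 0,"ry": 0,"rz": 0},{"tx": 0,"ty": 0,"tz": -1.5,"rx": 0,"ry": 0,"rz": 0},{"tx": 0,"ty": 0,"tz": -1.5,"rx": 0,"ry": 0,"rz": 0}]}}

```text
time: 50.13
position: [0.6303, -0.0355, 0.0795]
tool_rot: [0.744, 0.668, 0.0, 0.0]
ft_force: [0.1, 0.3, -2.4]
grip_width: 0.013
```

Run:
```python
from h import *
o=robot.get_obs();print(o['position'],np.degrees(theta()),o['grip_width'],o['ft_force'])
plan([(0.6402,-0.0413,0.078,83.1)])
```

```text
[ 0.63025955 -0.0354816   0.07951437] 83.81884560160167 0.012952867023717937 [ 0.09490872  0.25401406 -2.35069165]
tx -0.47 ty 1.05 tz 0.15 rz 0.013 ->  [ 0.64  -0.041  0.078] 83.1
```

{"name": "send_rows", "arguments": {"deltas": [{"tx": -0.1,"ty": 0.2,"tz": 0,"rx": 0,"ry": 0,"rz": 0.01},{"tx": -0.3,"ty": 0.5,"tz": 0,"rx": 0,"ry": 0,"rz": 0.01},{"tx": -0.4,"ty": 0.8,"tz": 0,"rx": 0,"ry": 0,"rz": 0.01},{"tx": -0.5,"ty": 1,"tz": 0,"rx": 0,"ry": 0,"rz": 0.01},{"tx": -0.5,"ty": 1,"tz": 0,"rx": 0,"ry": 0,"rz": 0.01}]}}

```text
time: 50.55
position: [0.64, -0.042, 0.0786]
tool_rot: [0.748, 0.664, 0.0, 0.0]
ft_force: [0.1, -0.3, -2.5]
grip_width: 0.0127
```

{"name": "send_rows", "arguments": {"deltas": [{"tx": 0,"ty": 0,"tz": 0,"rx": 0,"ry": 0,"rz": 0},{"tx": 0,"ty": 0,"tz": 0,"rx": 0,"ry": 0,"rz": 0},{"tx": 0,"ty": 0,"tz": 0,"rx": 0,"ry": 0,"rz": 0},{"tx": 0,"ty": 0,"tz": 0,"rx": 0,"ry": 0,"rz": 0},{"tx": 0,"ty": 0,"tz": 0,"rx": 0,"ry": 0,"rz": 0}]}}

```text
time: 50.97
position: [0.6391, -0.0414, 0.0788]
tool_rot: [0.748, 0.664, -0.0, -0.0]
ft_force: [-0.7, -0.5, -2.6]
grip_width: 0.0127
```

{"name": "send_rows", "arguments": {"deltas": [{"tx": 0,"ty": 0,"tz": 0.3,"rx": 0,"ry": 0,"rz": 0},{"tx": 0,"ty": 0,"tz": 0.7,"rx": 0,"ry": 0,"rz": 0},{"tx": 0,"ty": 0,"tz": 1.1,"rx": 0,"ry": 0,"rz": 0},{"tx": 0,"ty": 0,"tz": 1.4,"rx": 0,"ry": 0,"rz": 0},{"tx": 0,"ty": 0,"tz": 1.5,"rx": 0,"ry": 0,"rz": 0}]}}

```text
time: 51.38
position: [0.6388, -0.0413, 0.0638]
tool_rot: [0.748, 0.664, -0.0, -0.0]
ft_force: [-1.9, 0.2, 6.4]
grip_width: 0.0124
```

{"name": "send_rows", "arguments": {"deltas": [{"tx": 0,"ty": 0,"tz": 0,"rx": 0,"ry": 0,"rz": 0},{"tx": 0,"ty": 0,"tz": 0,"rx": 0,"ry": 0,"rz": 0},{"tx": 0,"ty": 0,"tz": 0,"rx": 0,"ry": 0,"rz": 0},{"tx": 0,"ty": 0,"tz": 0,"rx": 0,"ry": 0,"rz": 0}]}}

```text
time: 51.72
position: [0.6391, -0.0414, 0.0639]
tool_rot: [0.748, 0.664, -0.0, -0.0]
ft_force: [-1.3, -0.4, 2.4]
grip_width: 0.0128
```

Run:
```python
from h import *
o=robot.get_obs();print(o['position'],np.degrees(theta()),o['grip_width'],o['ft_force'])
plan([(0.6402,-0.0413,0.063,83.1)])
```

```text
[ 0.63907664 -0.04137928  0.06391696] 83.24273409155857 0.012805334226640087 [-1.28044202 -0.40590327  2.41652318]
tx 0.02 ty 0.11 tz 0.09 rz 0.002 ->  [ 0.64  -0.041  0.063] 83.1
```

{"name": "send_rows", "arguments": {"deltas": [{"tx": 0,"ty": 0,"tz": 0,"rx": 0,"ry": 0,"rz": 0},{"tx": 0,"ty": 0,"tz": 0,"rx": 0,"ry": 0,"rz": 0},{"tx": 0,"ty": 0,"tz": 0,"rx": 0,"ry": 0,"rz": 0},{"tx": 0,"ty": 0,"tz": 0,"rx": 0,"ry": 0,"rz": 0},{"tx": 0,"ty": 0,"tz": 0,"rx": 0,"ry": 0,"rz": 0}], "claw": 3.4}}

```text
time: 52.13
position: [0.6395, -0.0416, 0.0637]
tool_rot: [0.748, 0.664, 0.0, 0.0]
ft_force: [-0.7, -0.8, -0.4]
grip_width: 0.0326
```

{"name": "send_rows", "arguments": {"deltas": [{"tx": 0,"ty": 0,"tz": 0,"rx": 0,"ry": 0,"rz": 0},{"tx": 0,"ty": 0,"tz": -1.5,"rx": 0,"ry": 0,"rz": 0},{"tx": 0,"ty": 0,"tz": -4,"rx": 0,"ry": 0,"rz": 0},{"tx": 0,"ty": 0,"tz": -7,"rx": 0,"ry": 0,"rz": 0},{"tx": 0,"ty": 0,"tz": -8.7,"rx": 0,"ry": 0,"rz": 0}]}}

```text
time: 52.55
position: [0.6407, -0.0417, 0.1535]
tool_rot: [0.748, 0.664, 0.001, 0.002]
ft_force: [0.4, -0.4, 0.4]
grip_width: 0.0343
```

Run:
```python
from h import *
o=robot.get_obs();print(o['position'],np.degrees(theta()),o['grip_width'],o['ft_force'])
plan([(0.5635,0.0191,0.15,173.2)],(0.6392,-0.0414,0.15,83.2))
```

```text
[ 0.64065385 -0.0417244   0.15347822] 83.24154025735315 0.03426188556625029 [ 0.44256945 -0.37399426  0.41700351]
tx 1.70 ty -2.74 tz -0.00 rz -0.524 ->  [ 0.614 -0.021  0.15 ] 113.2
tx 2.85 ty -1.52 tz -0.00 rz -0.524 ->  [ 0.589 -0.001  0.15 ] 143.2
tx 3.23 ty 0.10 tz -0.00 rz -0.524 ->  [0.564 0.019 0.15 ] 173.2
```

{"name": "send_rows", "arguments": {"deltas": [{"tx": 0.3,"ty": -0.5,"tz": 0,"rx": 0,"ry": 0,"rz": -0.1},{"tx": 0.7,"ty": -1.1,"tz": 0,"rx": 0,"ry": 0,"rz": -0.21},{"tx": 1,"ty": -1.6,"tz": 0,"rx": 0,"ry": 0,"rz": -0.32},{"tx": 1.4,"ty": -2.2,"tz": 0,"rx": 0,"ry": 0,"rz": -0.43},{"tx": 1.7,"ty": -2.7,"tz": 0,"rx": 0,"ry": 0,"rz": -0.52}]}}

```text
time: 52.97
position: [0.6141, -0.0211, 0.1508]
tool_rot: [0.55, 0.835, 0.0, 0.0]
ft_force: [-0.3, 0.0, 0.5]
grip_width: 0.0342
```

{"name": "send_rows", "arguments": {"deltas": [{"tx": 0.6,"ty": -0.3,"tz": 0,"rx": 0,"ry": 0,"rz": -0.1},{"tx": 1.2,"ty": -0.6,"tz": 0,"rx": 0,"ry": 0,"rz": -0.21},{"tx": 1.7,"ty": -0.9,"tz": 0,"rx": 0,"ry": 0,"rz": -0.32},{"tx": 2.3,"ty": -1.2,"tz": 0,"rx": 0,"ry": 0,"rz": -0.43},{"tx": 2.9,"ty": -1.5,"tz": 0,"rx": 0,"ry": 0,"rz": -0.53}]}}

```text
time: 53.38
position: [0.5891, -0.0004, 0.1508]
tool_rot: [0.312, 0.95, 0.0, 0.0]
ft_force: [0.2, 0.2, -0.1]
grip_width: 0.0341
```

{"name": "send_rows", "arguments": {"deltas": [{"tx": 0.7,"ty": 0,"tz": 0,"rx": 0,"ry": 0,"rz": -0.11},{"tx": 1.4,"ty": 0,"tz": 0,"rx": 0,"ry": 0,"rz": -0.23},{"tx": 2.1,"ty": 0.1,"tz": 0,"rx": 0,"ry": 0,"rz": -0.34},{"tx": 2.8,"ty": 0.1,"tz": 0,"rx": 0,"ry": 0,"rz": -0.45},{"tx": 3.2,"ty": 0.1,"tz": 0,"rx": 0,"ry": 0,"rz": -0.52}]}}

```text
time: 53.8
position: [0.5635, 0.0198, 0.1507]
tool_rot: [0.057, 0.998, 0.0, -0.0]
ft_force: [-0.3, -0.6, 0.8]
grip_width: 0.0345
```

{"name": "send_rows", "arguments": {"deltas": [{"tx": 0,"ty": 0,"tz": 0,"rx": 0,"ry": 0,"rz": 0},{"tx": 0,"ty": 0,"tz": 0,"rx": 0,"ry": 0,"rz": 0},{"tx": 0,"ty": 0,"tz": 0,"rx": 0,"ry": 0,"rz": 0},{"tx": 0,"ty": 0,"tz": 0,"rx": 0,"ry": 0,"rz": 0},{"tx": 0,"ty": 0,"tz": 0,"rx": 0,"ry": 0,"rz": 0}]}}

```text
time: 54.22
position: [0.5645, 0.0191, 0.1508]
tool_rot: [0.06, 0.998, -0.0, 0.0]
ft_force: [0.8, -0.3, -0.5]
grip_width: 0.0339
```

Run:
```python
from h import *
o=robot.get_obs();print(o['position'],np.degrees(theta()),o['grip_width'],o['ft_force'])
plan([(0.5635,0.0191,0.063,173.2)])
c=snap('top','t17.png');slabcheck(cloud(c))
```

```text
[0.56452014 0.01905408 0.1507605 ] 173.13877131260656 0.033886658573267975 [ 0.77714148 -0.25590519 -0.54491567]
tx 0.10 ty -0.01 tz 8.78 rz -0.001 ->  [0.564 0.019 0.063] 173.2
green few 0
blue 31 [0.5426 0.0206] (11.5, 11.4) -89.2 err mm [-22.7   3.9] zmed 0.091
yellow few 0
black few 0
```

{"name": "send_rows", "arguments": {"deltas": [{"tx": 0.1,"ty": 0,"tz": 1.5,"rx": 0,"ry": 0,"rz": 0},{"tx": 0.1,"ty": 0,"tz": 3.5,"rx": 0,"ry": 0,"rz": 0},{"tx": 0.1,"ty": 0,"tz": 5.7,"rx": 0,"ry": 0,"rz": 0},{"tx": 0.1,"ty": 0,"tz": 7.6,"rx": 0,"ry": 0,"rz": 0},{"tx": 0.1,"ty": 0,"tz": 8.7,"rx": 0,"ry": 0,"rz": 0}]}}

```text
time: 54.68
position: [0.5622, 0.0194, 0.0618]
tool_rot: [0.06, 0.998, 0.0, -0.001]
ft_force: [-0.9, 0.3, -0.7]
grip_width: 0.0341
```

{"name": "send_rows", "arguments": {"deltas": [{"tx": 0,"ty": 0,"tz": 0,"rx": 0,"ry": 0,"rz": 0},{"tx": 0,"ty": 0,"tz": 0,"rx": 0,"ry": 0,"rz": 0},{"tx": 0,"ty": 0,"tz": 0,"rx": 0,"ry": 0,"rz": 0},{"tx": 0,"ty": 0,"tz": 0,"rx": 0,"ry": 0,"rz": 0},{"tx": 0,"ty": 0,"tz": 0,"rx": 0,"ry": 0,"rz": 0}]}}

```text
time: 55.1
position: [0.5641, 0.0193, 0.0649]
tool_rot: [0.059, 0.998, -0.0, 0.001]
ft_force: [-0.4, -1.0, -0.3]
grip_width: 0.034
```

{"name": "send_rows", "arguments": {"deltas": [{"tx": 0,"ty": 0,"tz": 0,"rx": 0,"ry": 0,"rz": 0},{"tx": 0,"ty": 0,"tz": 0,"rx": 0,"ry": 0,"rz": 0},{"tx": 0,"ty": 0,"tz": 0,"rx": 0,"ry": 0,"rz": 0},{"tx": 0,"ty": 0,"tz": 0,"rx": 0,"ry": 0,"rz": 0},{"tx": 0,"ty": 0,"tz": 0,"rx": 0,"ry": 0,"rz": 0}], "claw": 0.9, "squeeze": 20}}

```text
time: 55.52
position: [0.5632, 0.0193, 0.0639]
tool_rot: [0.059, 0.998, -0.0, 0.0]
ft_force: [-0.4, 0.1, 2.3]
grip_width: 0.0126
```

{"name": "send_rows", "arguments": {"deltas": [{"tx": 0,"ty": 0,"tz": 0,"rx": 0,"ry": 0,"rz": 0},{"tx": 0,"ty": 0,"tz": 0,"rx": 0,"ry": 0,"rz": 0},{"tx": 0,"ty": 0,"tz": 0,"rx": 0,"ry": 0,"rz": 0}]}}

```text
time: 55.77
position: [0.5632, 0.0193, 0.0639]
tool_rot: [0.059, 0.998, -0.0, 0.0]
ft_force: [0.1, -1.4, 1.4]
grip_width: 0.0131
```

{"name": "send_rows", "arguments": {"deltas": [{"tx": 0,"ty": 0,"tz": -0.2,"rx": 0,"ry": 0,"rz": 0},{"tx": 0,"ty": 0,"tz": -0.5,"rx": 0,"ry": 0,"rz": 0},{"tx": 0,"ty": 0,"tz": -0.8,"rx": 0,"ry": 0,"rz": 0},{"tx": 0,"ty": 0,"tz": -0.8,"rx": 0,"ry": 0,"rz": 0},{"tx": 0,"ty": 0,"tz": -0.8,"rx": 0,"ry": 0,"rz": 0}]}}

```text
time: 56.18
position: [0.5633, 0.0195, 0.0719]
tool_rot: [0.059, 0.998, 0.0, 0.0]
ft_force: [-0.5, 0.7, -2.9]
grip_width: 0.0126
```

Run:
```python
from h import *
o=robot.get_obs();print(o['position'],np.degrees(theta()),o['grip_width'],o['ft_force'])
plan([(0.5653,0.0168,0.078,173.1)])
```

```text
[0.56327336 0.01949282 0.07185988] 173.19581175173766 0.012576557654407483 [-0.50246624  0.6560103  -2.87972761]
tx -0.23 ty -0.24 tz -0.61 rz 0.002 ->  [0.565 0.017 0.078] 173.1
```

{"name": "send_rows", "arguments": {"deltas": [{"tx": -0.1,"ty": -0.1,"tz": 0,"rx": 0,"ry": 0,"rz": 0},{"tx": -0.2,"ty": -0.2,"tz": 0,"rx": 0,"ry": 0,"rz": 0},{"tx": -0.2,"ty": -0.25,"tz": 0,"rx": 0,"ry": 0,"rz": 0},{"tx": -0.2,"ty": -0.25,"tz": 0,"rx": 0,"ry": 0,"rz": 0},{"tx": -0.2,"ty": -0.25,"tz": 0,"rx": 0,"ry": 0,"rz": 0}]}}

```text
time: 56.6
position: [0.5648, 0.0167, 0.0717]
tool_rot: [0.059, 0.998, 0.0, -0.0]
ft_force: [0.5, 0.7, -2.5]
grip_width: 0.0125
```

{"name": "send_rows", "arguments": {"deltas": [{"tx": 0,"ty": 0,"tz": 0.2,"rx": 0,"ry": 0,"rz": 0},{"tx": 0,"ty": 0,"tz": 0.4,"rx": 0,"ry": 0,"rz": 0},{"tx": 0,"ty": 0,"tz": 0.6,"rx": 0,"ry": 0,"rz": 0},{"tx": 0,"ty": 0,"tz": 0.8,"rx": 0,"ry": 0,"rz": 0},{"tx": 0,"ty": 0,"tz": 0.8,"rx": 0,"ry": 0,"rz": 0}]}}

```text
time: 57.02
position: [0.5648, 0.0167, 0.0639]
tool_rot: [0.059, 0.998, -0.0, -0.0]
ft_force: [-1.1, 0.6, 0.9]
grip_width: 0.0127
```

{"name": "send_rows", "arguments": {"deltas": [{"tx": 0,"ty": 0,"tz": 0,"rx": 0,"ry": 0,"rz": 0},{"tx": 0,"ty": 0,"tz": 0,"rx": 0,"ry": 0,"rz": 0},{"tx": 0,"ty": 0,"tz": 0,"rx": 0,"ry": 0,"rz": 0},{"tx": 0,"ty": 0,"tz": 0,"rx": 0,"ry": 0,"rz": 0},{"tx": 0,"ty": 0,"tz": 0,"rx": 0,"ry": 0,"rz": 0}]}}

```text
time: 57.43
position: [0.5647, 0.0167, 0.0638]
tool_rot: [0.059, 0.998, 0.0, -0.0]
ft_force: [-0.0, 0.3, 2.2]
grip_width: 0.0124
```

{"name": "send_rows", "arguments": {"deltas": [{"tx": 0,"ty": 0,"tz": 0,"rx": 0,"ry": 0,"rz": 0},{"tx": 0,"ty": 0,"tz": 0,"rx": 0,"ry": 0,"rz": 0},{"tx": 0,"ty": 0,"tz": 0,"rx": 0,"ry": 0,"rz": 0},{"tx": 0,"ty": 0,"tz": 0,"rx": 0,"ry": 0,"rz": 0},{"tx": 0,"ty": 0,"tz": 0,"rx": 0,"ry": 0,"rz": 0}], "claw": 3.4}}

```text
time: 57.85
position: [0.5651, 0.0167, 0.0637]
tool_rot: [0.059, 0.998, -0.0, 0.0]
ft_force: [-0.2, 0.7, 0.6]
grip_width: 0.0321
```

{"name": "send_rows", "arguments": {"deltas": [{"tx": 0,"ty": 0,"tz": 0,"rx": 0,"ry": 0,"rz": 0},{"tx": 0,"ty": 0,"tz": -1.5,"rx": 0,"ry": 0,"rz": 0},{"tx": 0,"ty": 0,"tz": -4,"rx": 0,"ry": 0,"rz": 0},{"tx": 0,"ty": 0,"tz": -8,"rx": 0,"ry": 0,"rz": 0},{"tx": 0,"ty": 0,"tz": -12,"rx": 0,"ry": 0,"rz": 0}]}}

```text
time: 58.27
position: [0.5637, 0.0168, 0.1839]
tool_rot: [0.059, 0.998, 0.0, -0.002]
ft_force: [0.8, -0.7, 0.4]
grip_width: 0.034
```

Run:
```python
from h import *
o=robot.get_obs();print(o['position'],np.degrees(theta()),o['grip_width'],o['ft_force'])
c=snap('side','s18.png')
cv2.imwrite('pics/s18c.png',cv2.resize(c['color'][220:440,130:350,::-1],None,fx=2.7,fy=2.7))
c=np.load('top0.npz');cv2.imwrite('pics/t0c.png',cv2.resize(c['color'][150:350,140:300,::-1],None,fx=3,fy=3))
W=cloud(c).reshape(-1,3)
S=W[(np.hypot(W[:,0]-.63,W[:,1]-.33)<.1)]
for lo,hi in ((.02,.06),(.06,.1),(.1,.15),(.15,.175),(.172,.2)):
    Q=S[(S[:,2]>lo)&(S[:,2]<hi)]; print(lo,len(Q),*(rect(Q[:,:2]) if len(Q)>4 else ''))
S=W[(np.hypot(W[:,0]-.397,W[:,1]-.29)<.12)]
for lo,hi in ((.008,.025),(.045,.07)):
    Q=S[(S[:,2]>lo)&(S[:,2]<hi)]; print(lo,len(Q),*(rect(Q[:,:2])),np.median(Q[:,2]))
```

```text
[0.56365886 0.01684082 0.18388636] 173.18398131842113 0.034004528573178816 [ 0.84503007 -0.67449928  0.35588753]
0.02 148 [0.60966656 0.32172183] (119.8, 19.3) -76.81192016601562
0.06 166 [0.61487219 0.3232598 ] (120.2, 7.3) -77.74330043792725
0.1 209 [0.61503876 0.32332565] (120.4, 7.0) -78.07138729095459
0.15 132 [0.61495276 0.32255899] (118.4, 16.6) -77.9310941696167
0.172 325 [0.61521295 0.3232865 ] (119.5, 17.1) -79.36640071868896
0.008 1435 [0.39390857 0.28827756] (227.6, 209.8) 6.964224338531494 0.01562899004359875
0.045 1169 [0.3961908  0.28904727] (130.6, 47.8) 37.33386993408203 0.05401141819925049
```

View pics/s18c.png

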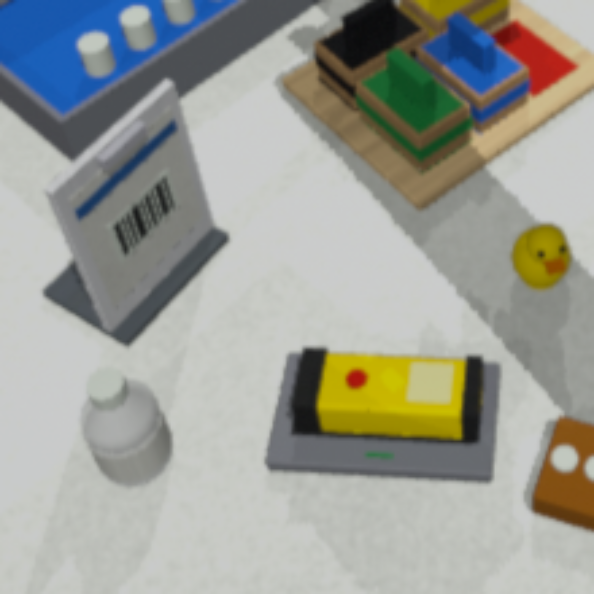

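View pics/t0c.png

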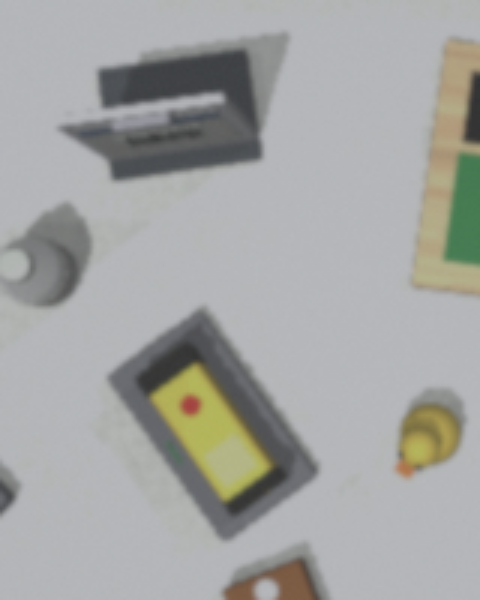

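Run:
```python
from h import *
c=snap('side');W=cloud(c)
d=robot.outline_of('stand','side'); print([(round(x['p'],2),np.round(x['xy'])) for x in d[:2]])
print('label',[(round(x['p'],2),np.round(x['xy'],1)) for x in robot.tip_of('label','side')[:2]])
m=d[0]['pixels']
P=W[m];P=P[~np.isnan(P[:,0])]
P=P[(P[:,2]>.03)&(P[:,2]<.17)]
for it in range(4):
    # vertical plane: fit line in xy
    c0=P[:,:2].mean(0);u,s,v=np.linalg.svd(P[:,:2]-c0);n=v[1];n=n*np.sign(n[0]);r=(P[:,:2]-c0)@n
    P=P[abs(r)<max(2.0*r.std(),.003)]
    print(len(P),c0.round(4),np.degrees(np.arctan2(n[1],n[0])).round(2),r.std().round(4))
t=np.array([-n[1],n[0]]);s=(P[:,:2]-c0)@t
print('extent along',np.percentile(s,[0.5,99.5]),'center',c0+t*np.percentile(s,[0.5,99.5]).mean())
L=robot.tip_of('label','side')
if L:
    x,y=[int(round(i)) for i in L[0]['xy']];print('label world',W[y,x])
lo=robot.outline_of('label','side')
for l in lo[:1]: 
    Q=W[l['pixels']];Q=Q[~np.isnan(Q[:,0])];print('label outl',l['p'],np.median(Q,0),l['xy'])
c=snap('top');slabcheck(cloud(c))
```

```text
[(0.62, array([183., 299.]))]
label [(0.81, array([181.4, 299.7])), (0.51, array([266.6, 248.1]))]
2337 [0.6134 0.329 ] 9.42 0.0015
2332 [0.6135 0.328 ] 9.69 0.0011
2332 [0.6135 0.3279] 9.71 0.0011
2332 [0.6135 0.3279] 9.71 0.0011
extent along [-0.06256266  0.05514213] center [0.61412265 0.32423871]
label world [0.61383888 0.32778638 0.09237452]
label outl 0.62 [0.61268486 0.33354513 0.09284372] [177.8, 302.0]
green few 0
blue 39 [0.546  0.0184] (13.7, 13.3) 80.0 err mm [-19.3   1.7] zmed 0.0926
yellow few 0
black few 0
```

Run:
```python
from h import *
plan([(0.397,0.2897,0.15,217.4)],(0.565,0.0168,0.184,173.2))
```

```text
tx 9.96 ty 12.55 tz 1.70 rz -0.386 ->  [0.481 0.153 0.167] 195.3
tx 4.50 ty 15.38 tz 1.70 rz -0.386 ->  [0.397 0.29  0.15 ] 217.4
```

{"name": "send_rows", "arguments": {"deltas": [{"tx": 1.2,"ty": 1.5,"tz": 0.2,"rx": 0,"ry": 0,"rz": -0.05},{"tx": 3,"ty": 3.8,"tz": 0.5,"rx": 0,"ry": 0,"rz": -0.12},{"tx": 5.2,"ty": 6.6,"tz": 0.9,"rx": 0,"ry": 0,"rz": -0.2},{"tx": 7.6,"ty": 9.6,"tz": 1.3,"rx": 0,"ry": 0,"rz": -0.29},{"tx": 10,"ty": 12.5,"tz": 1.7,"rx": 0,"ry": 0,"rz": -0.38}], "claw": 8.5}}

```text
time: 59.03
position: [0.4784, 0.1535, 0.1649]
tool_rot: [-0.132, 0.991, 0.0, -0.002]
ft_force: [0.2, 1.5, 1.2]
grip_width: 0.0595
```

{"name": "send_rows", "arguments": {"deltas": [{"tx": 1.1,"ty": 3.7,"tz": 0.4,"rx": 0,"ry": 0,"rz": -0.09},{"tx": 2.2,"ty": 7.4,"tz": 0.8,"rx": 0,"ry": 0,"rz": -0.18},{"tx": 3.2,"ty": 11,"tz": 1.2,"rx": 0,"ry": 0,"rz": -0.28},{"tx": 4.1,"ty": 14,"tz": 1.5,"rx": 0,"ry": 0,"rz": -0.36},{"tx": 4.5,"ty": 15.4,"tz": 1.7,"rx": 0,"ry": 0,"rz": -0.39}]}}

```text
time: 59.45
position: [0.393, 0.2917, 0.1478]
tool_rot: [-0.323, 0.946, 0.0, -0.003]
ft_force: [-0.5, -0.1, 0.8]
grip_width: 0.084
```

{"name": "send_rows", "arguments": {"deltas": [{"tx": 0,"ty": 0,"tz": 0,"rx": 0,"ry": 0,"rz": 0},{"tx": 0,"ty": 0,"tz": 0,"rx": 0,"ry": 0,"rz": 0},{"tx": 0,"ty": 0,"tz": 0,"rx": 0,"ry": 0,"rz": 0},{"tx": 0,"ty": 0,"tz": 0,"rx": 0,"ry": 0,"rz": 0},{"tx": 0,"ty": 0,"tz": 0,"rx": 0,"ry": 0,"rz": 0}]}}

```text
time: 59.87
position: [0.398, 0.2889, 0.1496]
tool_rot: [-0.319, 0.948, -0.0, -0.0]
ft_force: [0.0, -0.4, -0.3]
grip_width: 0.0849
```

{"name": "send_rows", "arguments": {"deltas": [{"tx": 0,"ty": 0,"tz": 0,"rx": 0,"ry": 0,"rz": 0},{"tx": 0,"ty": 0,"tz": 0,"rx": 0,"ry": 0,"rz": 0},{"tx": 0,"ty": 0,"tz": 0,"rx": 0,"ry": 0,"rz": 0},{"tx": 0,"ty": 0,"tz": 0,"rx": 0,"ry": 0,"rz": 0},{"tx": 0,"ty": 0,"tz": 0,"rx": 0,"ry": 0,"rz": 0}]}}

```text
time: 60.28
position: [0.3973, 0.2897, 0.1498]
tool_rot: [-0.32, 0.948, 0.0, 0.0]
ft_force: [-0.1, -0.6, 0.6]
grip_width: 0.0847
```

Run:
```python
from h import *
o=robot.get_obs();print(o['position'],np.degrees(theta())%360,o['grip_width'],o['ft_force'])
plan([(0.397,0.2897,0.025,217.4-360)])
c=snap('top','t20.png');slabcheck(cloud(c))
```

```text
[0.39728443 0.28971206 0.1498223 ] 217.29523908524337 0.08472302228508596 [-0.0977081  -0.59094453  0.60902105]
tx 0.02 ty 0.02 tz 12.48 rz -0.002 ->  [0.397 0.29  0.025] -142.6
green 138 [0.573  0.0819] (49.2, 14.0) -6.9 err mm [-0.3 -0.3] zmed 0.0927
blue 140 [0.5639 0.0159] (49.8, 13.7) -6.7 err mm [-1.4 -0.8] zmed 0.0929
yellow 148 [ 0.6381 -0.042 ] (49.5, 15.0) 82.1 err mm [-1.7 -0.3] zmed 0.0924
black 148 [0.651  0.0545] (49.6, 15.0) 83.6 err mm [-0.6 -1.1] zmed 0.092
```

View pics/t20.png

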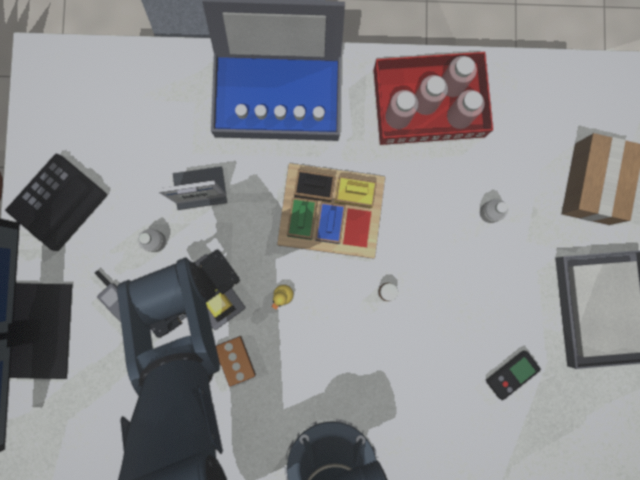

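{"name": "send_rows", "arguments": {"deltas": [{"tx": 0,"ty": 0,"tz": 1.5,"rx": 0,"ry": 0,"rz": 0},{"tx": 0,"ty": 0,"tz": 4,"rx": 0,"ry": 0,"rz": 0},{"tx": 0,"ty": 0,"tz": 6.5,"rx": 0,"ry": 0,"rz": 0},{"tx": 0,"ty": 0,"tz": 7.7,"rx": 0,"ry": 0,"rz": 0},{"tx": 0,"ty": 0,"tz": 8,"rx": 0,"ry": 0,"rz": 0}]}}

```text
time: 60.75
position: [0.3956, 0.2891, 0.0677]
tool_rot: [-0.32, 0.947, -0.0, -0.002]
ft_force: [0.1, 0.3, 0.1]
grip_width: 0.0848
```

{"name": "send_rows", "arguments": {"deltas": [{"tx": 0,"ty": 0,"tz": 0,"rx": 0,"ry": 0,"rz": 0},{"tx": 0,"ty": 0,"tz": 0.8,"rx": 0,"ry": 0,"rz": 0},{"tx": 0,"ty": 0,"tz": 2,"rx": 0,"ry": 0,"rz": 0},{"tx": 0,"ty": 0,"tz": 3.2,"rx": 0,"ry": 0,"rz": 0},{"tx": 0,"ty": 0,"tz": 4.2,"rx": 0,"ry": 0,"rz": 0}]}}

```text
time: 61.17
position: [0.398, 0.2902, 0.0279]
tool_rot: [-0.32, 0.947, 0.0, 0.001]
ft_force: [0.3, -0.3, 0.3]
grip_width: 0.085
```

{"name": "send_rows", "arguments": {"deltas": [{"tx": 0,"ty": 0,"tz": 0.1,"rx": 0,"ry": 0,"rz": 0},{"tx": 0,"ty": 0,"tz": 0.2,"rx": 0,"ry": 0,"rz": 0},{"tx": 0,"ty": 0,"tz": 0.2,"rx": 0,"ry": 0,"rz": 0},{"tx": 0,"ty": 0,"tz": 0.2,"rx": 0,"ry": 0,"rz": 0},{"tx": 0,"ty": 0,"tz": 0.2,"rx": 0,"ry": 0,"rz": 0}]}}

```text
time: 61.58
position: [0.3976, 0.2901, 0.0263]
tool_rot: [-0.32, 0.947, 0.0, 0.001]
ft_force: [0.7, 0.5, -0.2]
grip_width: 0.0853
```

Run:
```python
from h import *
o=robot.get_obs();print(o['position'],np.degrees(theta())%360,o['grip_width'],o['ft_force'])
c=snap('side','s21.png')
cv2.imwrite('pics/s21c.png',cv2.resize(c['color'][250:450,150:400,::-1],None,fx=3,fy=3))
```

```text
[0.39760145 0.29006011 0.0263106 ] 217.31565747973525 0.0852940682108917 [ 0.74051596  0.48934887 -0.20998027]
```

View pics/s21c.png

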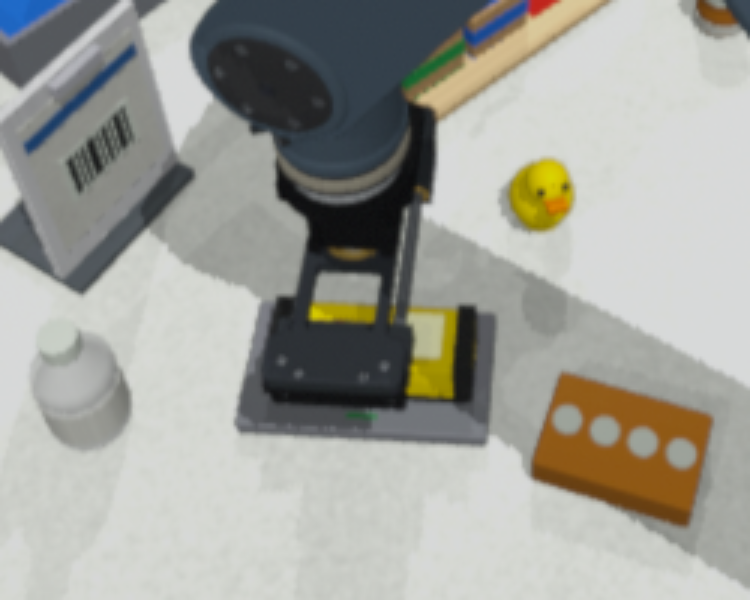

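{"name": "send_rows", "arguments": {"deltas": [{"tx": 0,"ty": 0,"tz": 0,"rx": 0,"ry": 0,"rz": 0},{"tx": 0,"ty": 0,"tz": 0,"rx": 0,"ry": 0,"rz": 0},{"tx": 0,"ty": 0,"tz": 0,"rx": 0,"ry": 0,"rz": 0},{"tx": 0,"ty": 0,"tz": 0,"rx": 0,"ry": 0,"rz": 0},{"tx": 0,"ty": 0,"tz": 0,"rx": 0,"ry": 0,"rz": 0}], "claw": 3.8, "squeeze": 25}}

```text
time: 62.05
position: [0.3972, 0.2898, 0.0258]
tool_rot: [-0.32, 0.947, 0.0, 0.0]
ft_force: [0.1, 0.7, 0.1]
grip_width: 0.0594
```

{"name": "send_rows", "arguments": {"deltas": [{"tx": 0,"ty": 0,"tz": 0,"rx": 0,"ry": 0,"rz": 0},{"tx": 0,"ty": 0,"tz": 0,"rx": 0,"ry": 0,"rz": 0},{"tx": 0,"ty": 0,"tz": 0,"rx": 0,"ry": 0,"rz": 0},{"tx": 0,"ty": 0,"tz": 0,"rx": 0,"ry": 0,"rz": 0},{"tx": 0,"ty": 0,"tz": 0,"rx": 0,"ry": 0,"rz": 0}]}}

```text
time: 62.47
position: [0.3974, 0.29, 0.0266]
tool_rot: [-0.32, 0.947, 0.0, 0.0]
ft_force: [-1.6, -0.4, 7.3]
grip_width: 0.0388
```

{"name": "send_rows", "arguments": {"deltas": [{"tx": 0,"ty": 0,"tz": -0.4,"rx": 0,"ry": 0,"rz": 0},{"tx": 0,"ty": 0,"tz": -1.5,"rx": 0,"ry": 0,"rz": 0},{"tx": 0,"ty": 0,"tz": -3,"rx": 0,"ry": 0,"rz": 0},{"tx": 0,"ty": 0,"tz": -4.5,"rx": 0,"ry": 0,"rz": 0},{"tx": 0,"ty": 0,"tz": -5.4,"rx": 0,"ry": 0,"rz": 0}]}}

```text
time: 62.88
position: [0.3976, 0.29, 0.081]
tool_rot: [-0.32, 0.947, 0.0, 0.001]
ft_force: [0.2, 0.2, 0.1]
grip_width: 0.0379
```

{"name": "send_rows", "arguments": {"deltas": [{"tx": 0,"ty": 0,"tz": 0,"rx": 0,"ry": 0,"rz": 0},{"tx": 0,"ty": 0,"tz": 0,"rx": 0,"ry": 0,"rz": 0},{"tx": 0,"ty": 0,"tz": 0,"rx": 0,"ry": 0,"rz": 0},{"tx": 0,"ty": 0,"tz": 0,"rx": 0,"ry": 0,"rz": 0},{"tx": 0,"ty": 0,"tz": 0,"rx": 0,"ry": 0,"rz": 0}]}}

```text
time: 63.3
position: [0.3967, 0.2896, 0.079]
tool_rot: [-0.32, 0.947, -0.0, -0.001]
ft_force: [0.4, -1.1, -0.1]
grip_width: 0.0382
```

Run:
```python
from h import *
o=robot.get_obs();print(o['position'],np.degrees(theta())%360,o['grip_width'],o['ft_force'],o['moment'])
# reader centre relative: camera center(+bias) ; target origin
n=np.array([np.cos(np.radians(9.9)),np.sin(np.radians(9.9))])
lab=np.array([.6145,.3252]); g=lab-n*(.10+.065); print(g)
plan([(g[0],g[1],0.082,189.9-360)])
c=snap('side','s22.png')
cv2.imwrite('pics/s22c.png',cv2.resize(c['color'][250:450,150:400,::-1],None,fx=3,fy=3))
```

```text
[0.39666738 0.28956403 0.07902235] 217.30393316623318 0.038195119197902534 [ 0.40312872 -1.10224926 -0.07906455] [ 0.0900281  -0.10223457 -0.02289462]
[0.45195696 0.2968317 ]
tx -4.84 ty -2.77 tz -0.30 rz 0.478 ->  [0.452 0.297 0.082] -170.1
```

View pics/s22c.png

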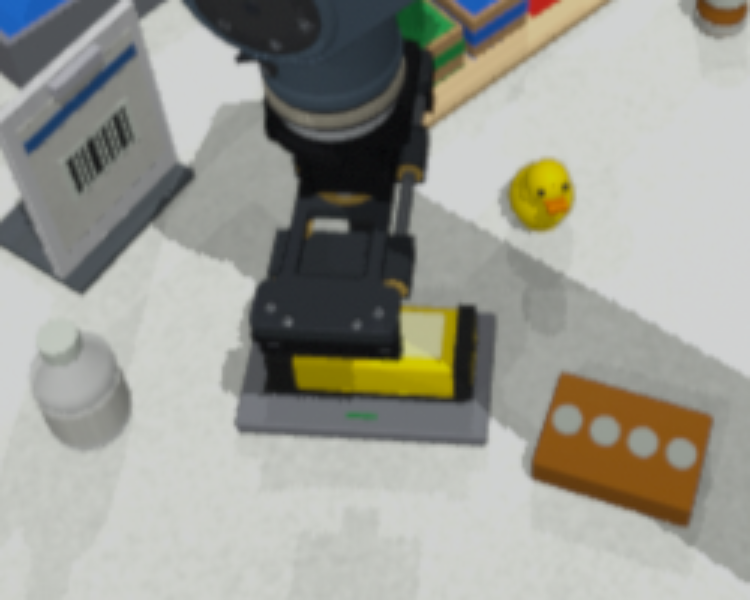

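{"name": "send_rows", "arguments": {"deltas": [{"tx": 0,"ty": 0,"tz": 0,"rx": 0,"ry": 0,"rz": 0},{"tx": 0,"ty": 0,"tz": 0,"rx": 0,"ry": 0,"rz": 0},{"tx": 0,"ty": 0,"tz": 0,"rx": 0,"ry": 0,"rz": 0},{"tx": 0,"ty": 0,"tz": 0,"rx": 0,"ry": 0,"rz": 0},{"tx": 0,"ty": 0,"tz": 0,"rx": 0,"ry": 0,"rz": 0}], "claw": 7.5}}

```text
time: 63.77
position: [0.3972, 0.2898, 0.0797]
tool_rot: [-0.32, 0.947, 0.0, -0.0]
ft_force: [-0.3, 0.4, 0.5]
grip_width: 0.0636
```

{"name": "send_rows", "arguments": {"deltas": [{"tx": 0,"ty": 0,"tz": 0,"rx": 0,"ry": 0,"rz": 0},{"tx": 0,"ty": 0,"tz": 0,"rx": 0,"ry": 0,"rz": 0},{"tx": 0,"ty": 0,"tz": 1,"rx": 0,"ry": 0,"rz": 0},{"tx": 0,"ty": 0,"tz": 2,"rx": 0,"ry": 0,"rz": 0},{"tx": 0,"ty": 0,"tz": 3,"rx": 0,"ry": 0,"rz": 0}]}}

```text
time: 64.18
position: [0.3972, 0.2899, 0.0492]
tool_rot: [-0.32, 0.947, 0.0, 0.0]
ft_force: [0.2, -0.8, 0.1]
grip_width: 0.0749
```

{"name": "send_rows", "arguments": {"deltas": [{"tx": 0,"ty": 0,"tz": 1,"rx": 0,"ry": 0,"rz": 0},{"tx": 0,"ty": 0,"tz": 2,"rx": 0,"ry": 0,"rz": 0},{"tx": 0,"ty": 0,"tz": 2.4,"rx": 0,"ry": 0,"rz": 0},{"tx": 0,"ty": 0,"tz": 2.4,"rx": 0,"ry": 0,"rz": 0},{"tx": 0,"ty": 0,"tz": 2.4,"rx": 0,"ry": 0,"rz": 0}]}}

```text
time: 64.6
position: [0.397, 0.2897, 0.0253]
tool_rot: [-0.32, 0.947, -0.0, -0.0]
ft_force: [-0.8, -0.3, -0.3]
grip_width: 0.0747
```

{"name": "send_rows", "arguments": {"deltas": [{"tx": 0,"ty": 0,"tz": 0.2,"rx": 0,"ry": 0,"rz": 0},{"tx": 0,"ty": 0,"tz": 0.4,"rx": 0,"ry": 0,"rz": 0},{"tx": 0,"ty": 0,"tz": 0.7,"rx": 0,"ry": 0,"rz": 0},{"tx": 0,"ty": 0,"tz": 0.7,"rx": 0,"ry": 0,"rz": 0},{"tx": 0,"ty": 0,"tz": 0.7,"rx": 0,"ry": 0,"rz": 0}]}}

```text
time: 65.02
position: [0.3971, 0.2898, 0.0187]
tool_rot: [-0.32, 0.947, 0.0, -0.0]
ft_force: [0.3, -0.2, 0.1]
grip_width: 0.0748
```

Run:
```python
from h import *
o=robot.get_obs();print(o['position'],np.degrees(theta())%360,o['grip_width'],o['ft_force'],o['moment'])
c=snap('side','s23.png')
cv2.imwrite('pics/s23c.png',cv2.resize(c['color'][320:420,210:330,::-1],None,fx=6,fy=6))
```

```text
[0.39712101 0.28979738 0.01873282] 217.31141130562705 0.07482443746034625 [ 0.28992875 -0.24861486  0.0865166 ] [ 0.13355317 -0.13250277 -0.04187371]
```

View pics/s23c.png

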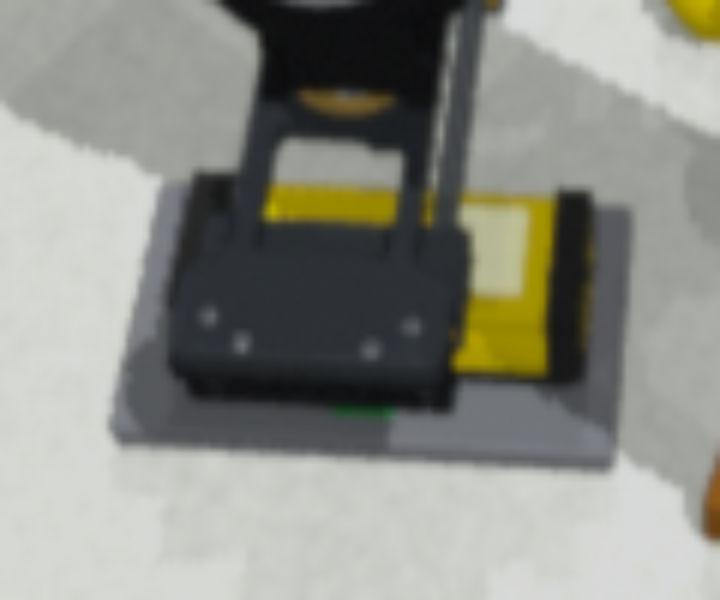

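{"name": "send_rows", "arguments": {"deltas": [{"tx": 0,"ty": 0,"tz": 0,"rx": 0,"ry": 0,"rz": 0},{"tx": 0,"ty": 0,"tz": 0,"rx": 0,"ry": 0,"rz": 0},{"tx": 0,"ty": 0,"tz": 0,"rx": 0,"ry": 0,"rz": 0},{"tx": 0,"ty": 0,"tz": 0,"rx": 0,"ry": 0,"rz": 0},{"tx": 0,"ty": 0,"tz": 0,"rx": 0,"ry": 0,"rz": 0}], "claw": 4.0, "squeeze": 20}}

```text
time: 65.48
position: [0.3972, 0.2898, 0.0188]
tool_rot: [-0.32, 0.947, 0.0, 0.0]
ft_force: [0.9, 0.0, 0.4]
grip_width: 0.0495
```

{"name": "send_rows", "arguments": {"deltas": [{"tx": 0,"ty": 0,"tz": 0,"rx": 0,"ry": 0,"rz": 0},{"tx": 0,"ty": 0,"tz": 0,"rx": 0,"ry": 0,"rz": 0},{"tx": 0,"ty": 0,"tz": 0,"rx": 0,"ry": 0,"rz": 0},{"tx": 0,"ty": 0,"tz": 0,"rx": 0,"ry": 0,"rz": 0}]}}

```text
time: 65.82
position: [0.3972, 0.2898, 0.0188]
tool_rot: [-0.32, 0.947, 0.0, -0.0]
ft_force: [-0.5, 0.2, 0.5]
grip_width: 0.0455
```

{"name": "send_rows", "arguments": {"deltas": [{"tx": 0,"ty": 0,"tz": 0,"rx": 0,"ry": 0,"rz": 0},{"tx": 0,"ty": 0,"tz": 0,"rx": 0,"ry": 0,"rz": 0},{"tx": 0,"ty": 0,"tz": 0,"rx": 0,"ry": 0,"rz": 0}]}}

```text
time: 66.07
position: [0.3972, 0.2898, 0.0188]
tool_rot: [-0.32, 0.947, 0.0, 0.0]
ft_force: [-0.2, 0.3, 0.6]
grip_width: 0.0456
```

{"name": "send_rows", "arguments": {"deltas": [{"tx": 0,"ty": 0,"tz": 0,"rx": 0,"ry": 0,"rz": 0},{"tx": 0,"ty": 0,"tz": 0,"rx": 0,"ry": 0,"rz": 0},{"tx": 0,"ty": 0,"tz": 0,"rx": 0,"ry": 0,"rz": 0},{"tx": 0,"ty": 0,"tz": -0.3,"rx": 0,"ry": 0,"rz": 0},{"tx": 0,"ty": 0,"tz": -0.8,"rx": 0,"ry": 0,"rz": 0}], "squeeze": 28}}

```text
time: 66.48
position: [0.3965, 0.2895, 0.0264]
tool_rot: [-0.32, 0.947, -0.0, -0.001]
ft_force: [0.1, 0.3, -2.3]
grip_width: 0.0451
```

{"name": "send_rows", "arguments": {"deltas": [{"tx": 0,"ty": 0,"tz": -1,"rx": 0,"ry": 0,"rz": 0},{"tx": 0,"ty": 0,"tz": -2.2,"rx": 0,"ry": 0,"rz": 0},{"tx": 0,"ty": 0,"tz": -3.4,"rx": 0,"ry": 0,"rz": 0},{"tx": 0,"ty": 0,"tz": -4.4,"rx": 0,"ry": 0,"rz": 0},{"tx": 0,"ty": 0,"tz": -4.8,"rx": 0,"ry": 0,"rz": 0}]}}

```text
time: 66.9
position: [0.3979, 0.2902, 0.0766]
tool_rot: [-0.32, 0.947, 0.0, 0.001]
ft_force: [-0.5, 0.8, -2.2]
grip_width: 0.0454
```

{"name": "send_rows", "arguments": {"deltas": [{"tx": 0,"ty": 0,"tz": 0,"rx": 0,"ry": 0,"rz": 0},{"tx": 0,"ty": 0,"tz": 0,"rx": 0,"ry": 0,"rz": 0},{"tx": 0,"ty": 0,"tz": 0,"rx": 0,"ry": 0,"rz": 0},{"tx": 0,"ty": 0,"tz": 0,"rx": 0,"ry": 0,"rz": 0},{"tx": 0,"ty": 0,"tz": 0,"rx": 0,"ry": 0,"rz": 0}]}}

```text
time: 67.32
position: [0.3968, 0.2896, 0.0742]
tool_rot: [-0.32, 0.947, -0.0, -0.001]
ft_force: [0.2, 0.1, -2.8]
grip_width: 0.0453
```

Run:
```python
from h import *
o=robot.get_obs();print(o['position'],np.degrees(theta())%360,o['grip_width'],o['ft_force'],o['moment'])
plan([(0.452,0.2968,0.0748,189.9-360)])
c=snap('side','s24.png')
cv2.imwrite('pics/s24c.png',cv2.resize(c['color'][220:420,150:400,::-1],None,fx=3,fy=3))
```

```text
[0.3967541  0.28964106 0.07420645] 217.3086457070786 0.045322572194477204 [ 0.15816176  0.09679058 -2.81846747] [ 0.09988675 -0.09003309  0.01872131]
tx -4.83 ty -2.78 tz -0.06 rz 0.478 ->  [0.452 0.297 0.075] -170.1
```

View pics/s24c.png

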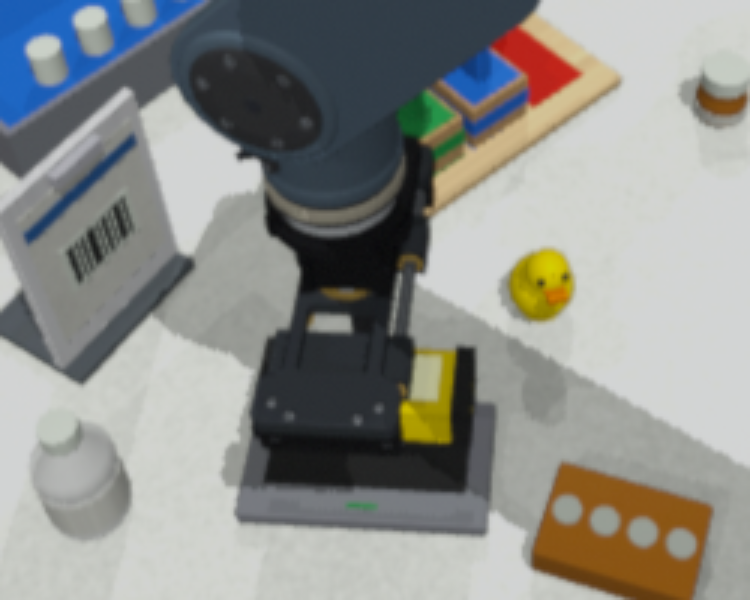

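{"name": "send_rows", "arguments": {"deltas": [{"tx": -0.8,"ty": -0.4,"tz": 0,"rx": 0,"ry": 0,"rz": 0.07},{"tx": -1.8,"ty": -1,"tz": 0,"rx": 0,"ry": 0,"rz": 0.17},{"tx": -3,"ty": -1.7,"tz": 0,"rx": 0,"ry": 0,"rz": 0.28},{"tx": -4,"ty": -2.3,"tz": 0,"rx": 0,"ry": 0,"rz": 0.39},{"tx": -4.8,"ty": -2.7,"tz": 0,"rx": 0,"ry": 0,"rz": 0.48}]}}

```text
time: 67.78
position: [0.4528, 0.2975, 0.0744]
tool_rot: [-0.083, 0.997, 0.0, 0.0]
ft_force: [0.5, -0.9, -2.0]
grip_width: 0.0453
```

{"name": "send_rows", "arguments": {"deltas": [{"tx": 0,"ty": 0,"tz": 0,"rx": 0,"ry": 0,"rz": 0},{"tx": 0,"ty": 0,"tz": 0,"rx": 0,"ry": 0,"rz": 0},{"tx": 0,"ty": 0,"tz": 0,"rx": 0,"ry": 0,"rz": 0},{"tx": 0,"ty": 0,"tz": 0,"rx": 0,"ry": 0,"rz": 0},{"tx": 0,"ty": 0,"tz": 0,"rx": 0,"ry": 0,"rz": 0}]}}

```text
time: 68.2
position: [0.4507, 0.2973, 0.0746]
tool_rot: [-0.086, 0.996, -0.0, -0.001]
ft_force: [-0.4, 0.3, -3.0]
grip_width: 0.0456
```

{"name": "send_rows", "arguments": {"deltas": [{"tx": 0,"ty": 0,"tz": 0,"rx": 0,"ry": 0,"rz": 0},{"tx": 0,"ty": 0,"tz": 0,"rx": 0,"ry": 0,"rz": 0},{"tx": 0,"ty": 0,"tz": 0,"rx": 0,"ry": 0,"rz": 0},{"tx": 0,"ty": 0,"tz": 0,"rx": 0,"ry": 0,"rz": 0},{"tx": 0,"ty": 0,"tz": 0,"rx": 0,"ry": 0,"rz": 0}]}}

```text
time: 68.62
position: [0.4517, 0.2975, 0.0748]
tool_rot: [-0.086, 0.996, 0.0, 0.0]
ft_force: [0.4, -0.6, -2.5]
grip_width: 0.0456
```

Run:
```python
from h import *
o=robot.get_obs();print(o['position'],np.degrees(theta())%360,o['grip_width'],o['ft_force'],o['moment'])
plan([(0.452,0.2968,0.0748,189.9-360)])
c=snap('side','s25.png');W=cloud(c)
cv2.imwrite('pics/s25c.png',cv2.resize(c['color'][220:420,150:400,::-1],None,fx=3,fy=3))
c=snap('top','t25.png');W=cloud(c)
cv2.imwrite('pics/t25c.png',cv2.resize(c['color'][150:350,140:340,::-1],None,fx=3,fy=3))
P=W[150:350,140:300].reshape(-1,3);S=P[(P[:,2]>.085)&(P[:,2]<.125)&(P[:,0]<.56)&(P[:,1]<.39)]
print(len(S),*rect(S[:,:2]),np.median(S[:,2]))
```

```text
[0.45167437 0.29746949 0.07478618] 189.8146027967491 0.045564331721787026 [ 0.40217013 -0.60631317 -2.49116589] [ 0.04150553 -0.15434539  0.01238293]
tx -0.02 ty -0.07 tz -0.00 rz -0.001 ->  [0.452 0.297 0.075] -170.1
114 [0.48040363 0.17889491] (216.5, 130.5) -75.26911067962646 0.10745940743067972
```

View pics/t25c.png

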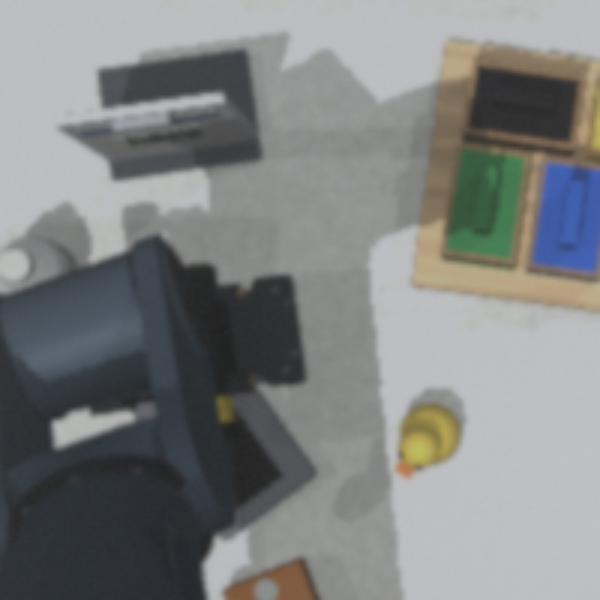

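View pics/s25c.png

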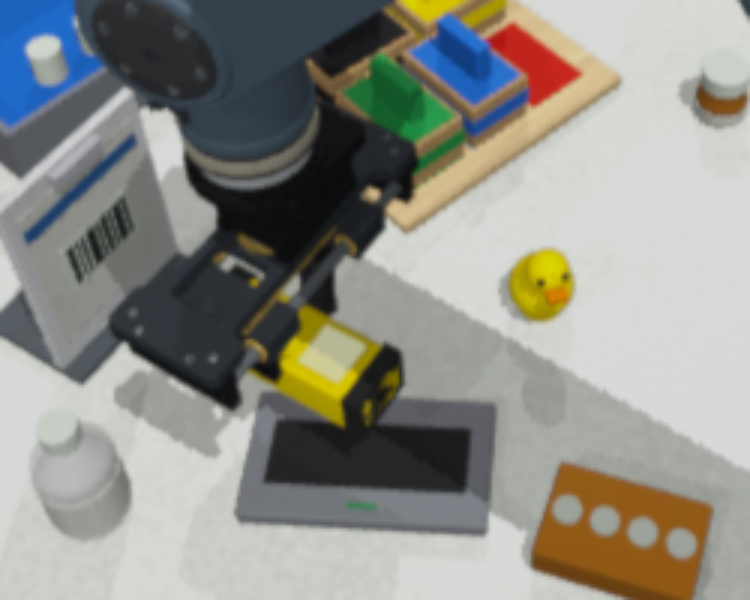

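{"name": "send_rows", "arguments": {"deltas": [{"tx": 0,"ty": 0,"tz": 0,"rx": 0,"ry": 0,"rz": 0},{"tx": 0,"ty": 0,"tz": 0,"rx": 0,"ry": 0,"rz": 0},{"tx": 0,"ty": 0,"tz": 0,"rx": 0,"ry": 0,"rz": 0},{"tx": 0,"ty": 0,"tz": 0,"rx": 0,"ry": 0,"rz": 0},{"tx": 0,"ty": 0,"tz": 0,"rx": 0,"ry": 0,"rz": 0}]}}

```text
time: 69.13
position: [0.4517, 0.2974, 0.0748]
tool_rot: [-0.085, 0.996, 0.0, -0.0]
ft_force: [-0.7, 0.3, -2.2]
grip_width: 0.0455
```

{"name": "send_rows", "arguments": {"deltas": [{"tx": 0,"ty": 0,"tz": 0,"rx": 0,"ry": 0,"rz": 0},{"tx": 0,"ty": 0,"tz": 0,"rx": 0,"ry": 0,"rz": 0},{"tx": 0,"ty": 0,"tz": 0,"rx": 0,"ry": 0,"rz": 0},{"tx": 0,"ty": 0,"tz": 0,"rx": 0,"ry": 0,"rz": 0},{"tx": 0,"ty": 0,"tz": 0,"rx": 0,"ry": 0,"rz": 0}]}}

```text
time: 69.55
position: [0.4517, 0.2975, 0.0748]
tool_rot: [-0.085, 0.996, 0.0, 0.0]
ft_force: [0.4, -0.2, -1.9]
grip_width: 0.0456
```

{"name": "send_rows", "arguments": {"deltas": [{"tx": 0,"ty": 0,"tz": 0,"rx": 0,"ry": 0,"rz": 0},{"tx": 0,"ty": 0,"tz": 0,"rx": 0,"ry": 0,"rz": 0},{"tx": 0,"ty": 0,"tz": 0,"rx": 0,"ry": 0,"rz": 0},{"tx": 0,"ty": 0,"tz": 0,"rx": 0,"ry": 0,"rz": 0},{"tx": 0,"ty": 0,"tz": 0,"rx": 0,"ry": 0,"rz": 0}]}}

```text
time: 69.97
position: [0.4517, 0.2975, 0.0748]
tool_rot: [-0.085, 0.996, 0.0, 0.0]
ft_force: [1.0, -0.0, -2.6]
grip_width: 0.0456
```

{"name": "send_rows", "arguments": {"deltas": [{"tx": 0,"ty": 0,"tz": 0,"rx": 0,"ry": 0,"rz": 0},{"tx": 0,"ty": 0,"tz": 0,"rx": 0,"ry": 0,"rz": 0},{"tx": 0,"ty": 0,"tz": 0,"rx": 0,"ry": 0,"rz": 0},{"tx": 0,"ty": 0,"tz": 0,"rx": 0,"ry": 0,"rz": 0},{"tx": 0,"ty": 0,"tz": 0,"rx": 0,"ry": 0,"rz": 0}]}}

```text
time: 70.38
position: [0.4517, 0.2974, 0.0748]
tool_rot: [-0.086, 0.996, 0.0, 0.0]
ft_force: [-0.3, -0.1, -1.7]
grip_width: 0.0451
```

{"name": "send_rows", "arguments": {"deltas": [{"tx": 0,"ty": 0,"tz": 0,"rx": 0,"ry": 0,"rz": 0},{"tx": 0,"ty": 0,"tz": 0,"rx": 0,"ry": 0,"rz": 0},{"tx": 0,"ty": 0,"tz": 0,"rx": 0,"ry": 0,"rz": 0},{"tx": 0,"ty": 0,"tz": 0,"rx": 0,"ry": 0,"rz": 0},{"tx": 0,"ty": 0,"tz": 0,"rx": 0,"ry": 0,"rz": 0}]}}

```text
time: 70.8
position: [0.4517, 0.2974, 0.0747]
tool_rot: [-0.085, 0.996, 0.0, -0.0]
ft_force: [-0.4, 0.7, -3.0]
grip_width: 0.0455
```

{"name": "send_rows", "arguments": {"deltas": [{"tx": 0,"ty": 0,"tz": 0,"rx": 0,"ry": 0,"rz": 0},{"tx": 0,"ty": 0,"tz": 0,"rx": 0,"ry": 0,"rz": 0},{"tx": 0,"ty": 0,"tz": 0,"rx": 0,"ry": 0,"rz": 0},{"tx": 0,"ty": 0,"tz": 0,"rx": 0,"ry": 0,"rz": 0},{"tx": 0,"ty": 0,"tz": 0,"rx": 0,"ry": 0,"rz": 0}]}}

```text
time: 71.22
position: [0.4517, 0.2974, 0.0747]
tool_rot: [-0.086, 0.996, 0.0, 0.0]
ft_force: [1.0, -0.0, -1.8]
grip_width: 0.0456
```

Run:
```python
from h import *
o=robot.get_obs();print(o['time'],o['position'],np.degrees(theta())%360,o['grip_width'],o['ft_force'],o['moment'])
c=snap('side','s26.png');W=cloud(c)
cv2.imwrite('pics/s26c.png',cv2.resize(c['color'][270:390,180:300,::-1],None,fx=5,fy=5))
for d in robot.outline_of('reader','side')[:1]:
    P=W[d['pixels']];P=P[~np.isnan(P[:,0])];print(d['p'],np.percentile(P[:,2],[2,50,98]))
    T=P[(P[:,2]>np.percentile(P[:,2],98)-.006)]
    A=np.c_[T[:,:2]-T[:,:2].mean(0),np.ones(len(T))];print(len(T),np.linalg.lstsq(A,T[:,2],rcond=None)[0],T.mean(0))
```

```text
71.2167 [0.45172593 0.29744636 0.07474878] 189.809567481117 0.045608414121362975 [ 1.0332368  -0.0451703  -1.79721793] [ 0.08836411 -0.11568778  0.02836396]
0.65 [0.00204774 0.09592933 0.18075345]
393 [-0.24205483 -0.03559053  0.18044544] [0.60854379 0.32778297 0.18044544]
```

View pics/s26c.png

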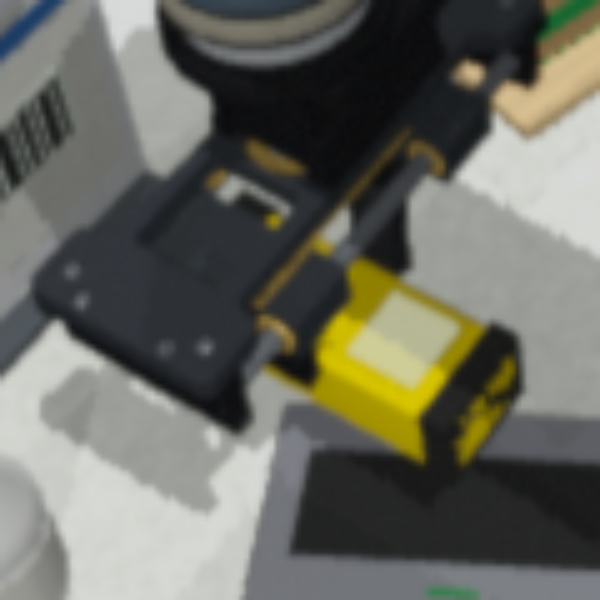

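Run:
```python
from h import *
c=snap('side');W=cloud(c)
hsv=cv2.cvtColor(c['color'],cv2.COLOR_RGB2HSV)
m=np.zeros((480,640),bool);m[325:365,230:285]=True
M=m&(hsv[...,1]>60)&(hsv[...,0]>20)&(hsv[...,0]<35)
P=W[M];print(len(P))
T=P[P[:,2]>np.nanpercentile(P[:,2],95)-.010]
for i in range(3):
    c0=T.mean(0);u,s,v=np.linalg.svd(T-c0);n=v[2]*np.sign(v[2][2]);r=(T-c0)@n;T=T[abs(r)<.002]
print(len(T),c0,n)
x=np.array([np.cos(np.radians(9.8)),np.sin(np.radians(9.8))]);print('pitch deg along x',np.degrees(n[:2]@x),'roll',np.degrees(n[:2]@[-x[1],x[0]]))
```

```text
967
38 [0.41215602 0.3385012  0.1881327 ] [-0.82307816 -0.1233722   0.55436599]
pitch deg along x -47.673918027304666 roll 1.061334664127657
```

Run:
```python
from h import *
c=snap('side');W=cloud(c)
hsv=cv2.cvtColor(c['color'],cv2.COLOR_RGB2HSV)
m=np.zeros((480,640),bool);m[325:365,230:285]=True
M=m&(hsv[...,1]>60)&(hsv[...,0]>20)&(hsv[...,0]<35)
P=W[M];P=P[P[:,2]<.125];T=P[P[:,2]>.098];print(len(P),len(T),np.percentile(P[:,2],[5,50,95]))
for i in range(5):
    c0=T.mean(0);u,s,v=np.linalg.svd(T-c0,full_matrices=False);n=v[2]*np.sign(v[2][2]);r=(T-c0)@n;T=T[abs(r)<.003]
print(len(T),c0,n)
x=np.array([np.cos(np.radians(9.8)),np.sin(np.radians(9.8))]);print('pitch deg',np.degrees(n[:2]@x),'roll',np.degrees(n[:2]@[-x[1],x[0]]))
```

```text
864 584 [0.07491766 0.10764556 0.11101784]
447 [0.42191364 0.2945756  0.10902277] [-0.01068205  0.0214157   0.99971359]
pitch deg -0.39425359703301394 roll 1.313298467437495
```

Run:
```python
from h import *
plan([(0.3972,0.2898,0.075,217.3-360)])
```

```text
tx 5.50 ty 0.18 tz -0.03 rz -0.480 ->  [0.397 0.29  0.075] -142.7
```

{"name": "send_rows", "arguments": {"deltas": [{"tx": 0.8,"ty": 0,"tz": 0,"rx": 0,"ry": 0,"rz": -0.07},{"tx": 2,"ty": 0.1,"tz": 0,"rx": 0,"ry": 0,"rz": -0.17},{"tx": 3.4,"ty": 0.1,"tz": 0,"rx": 0,"ry": 0,"rz": -0.29},{"tx": 4.6,"ty": 0.2,"tz": 0,"rx": 0,"ry": 0,"rz": -0.4},{"tx": 5.5,"ty": 0.2,"tz": 0,"rx": 0,"ry": 0,"rz": -0.48}]}}

```text
time: 71.83
position: [0.3958, 0.2898, 0.0747]
tool_rot: [-0.322, 0.947, 0.0, -0.001]
ft_force: [-0.8, 0.3, -2.1]
grip_width: 0.0455
```

{"name": "send_rows", "arguments": {"deltas": [{"tx": 0,"ty": 0,"tz": 0,"rx": 0,"ry": 0,"rz": 0},{"tx": 0,"ty": 0,"tz": 0,"rx": 0,"ry": 0,"rz": 0},{"tx": 0,"ty": 0,"tz": 0,"rx": 0,"ry": 0,"rz": 0},{"tx": 0,"ty": 0,"tz": 0,"rx": 0,"ry": 0,"rz": 0},{"tx": 0,"ty": 0,"tz": 0,"rx": 0,"ry": 0,"rz": 0}]}}

```text
time: 72.25
position: [0.3982, 0.2903, 0.0748]
tool_rot: [-0.319, 0.948, 0.0, 0.001]
ft_force: [-0.1, 0.8, -2.9]
grip_width: 0.0452
```

{"name": "send_rows", "arguments": {"deltas": [{"tx": 0,"ty": 0,"tz": 0.5,"rx": 0,"ry": 0,"rz": 0},{"tx": 0,"ty": 0,"tz": 1.5,"rx": 0,"ry": 0,"rz": 0},{"tx": 0,"ty": 0,"tz": 2.7,"rx": 0,"ry": 0,"rz": 0},{"tx": 0,"ty": 0,"tz": 3.7,"rx": 0,"ry": 0,"rz": 0},{"tx": 0,"ty": 0,"tz": 4.3,"rx": 0,"ry": 0,"rz": 0}]}}

```text
time: 72.67
position: [0.3964, 0.2896, 0.03]
tool_rot: [-0.32, 0.948, -0.0, -0.001]
ft_force: [-0.5, 0.1, -3.4]
grip_width: 0.0456
```

{"name": "send_rows", "arguments": {"deltas": [{"tx": 0,"ty": 0,"tz": 0,"rx": 0,"ry": 0,"rz": 0},{"tx": 0,"ty": 0,"tz": 0,"rx": 0,"ry": 0,"rz": 0},{"tx": 0,"ty": 0,"tz": 0,"rx": 0,"ry": 0,"rz": 0},{"tx": 0,"ty": 0,"tz": 0,"rx": 0,"ry": 0,"rz": 0},{"tx": 0,"ty": 0,"tz": 0,"rx": 0,"ry": 0,"rz": 0}]}}

```text
time: 73.08
position: [0.3976, 0.2903, 0.0322]
tool_rot: [-0.32, 0.947, 0.0, 0.001]
ft_force: [1.0, 1.3, -2.2]
grip_width: 0.0456
```

Run:
```python
from h import *
o=robot.get_obs();print(o['time'],o['position'],np.degrees(theta())%360,o['grip_width'],o['ft_force'])
plan([(0.3972,0.2898,0.0188,217.3-360)])
c=snap('side','s27.png')
cv2.imwrite('pics/s27c.png',cv2.resize(c['color'][300:420,210:330,::-1],None,fx=5,fy=5))
```

```text
73.0833 [0.39755161 0.29025246 0.0322151 ] 217.31447220632597 0.04560127552562471 [ 0.99356137  1.34378105 -2.15873755]
tx 0.06 ty -0.01 tz 1.34 rz 0.000 ->  [0.397 0.29  0.019] -142.7
```

View pics/s27c.png

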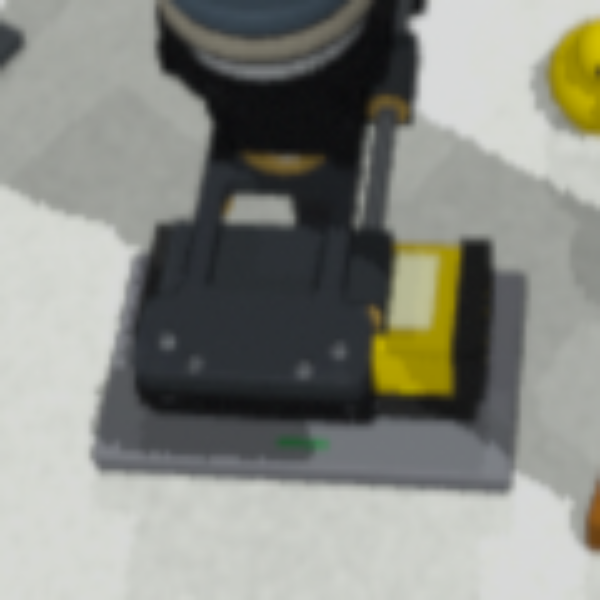

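Lower the last 13 mm, release, rise.

{"name": "send_rows", "arguments": {"deltas": [{"tx": 0,"ty": 0,"tz": 0.3,"rx": 0,"ry": 0,"rz": 0},{"tx": 0,"ty": 0,"tz": 0.6,"rx": 0,"ry": 0,"rz": 0},{"tx": 0,"ty": 0,"tz": 0.9,"rx": 0,"ry": 0,"rz": 0},{"tx": 0,"ty": 0,"tz": 1.1,"rx": 0,"ry": 0,"rz": 0},{"tx": 0,"ty": 0,"tz": 1.2,"rx": 0,"ry": 0,"rz": 0}]}}

```text
time: 73.55
position: [0.3969, 0.2899, 0.0193]
tool_rot: [-0.32, 0.947, -0.0, -0.0]
ft_force: [0.2, -0.4, -2.7]
grip_width: 0.0458
```

{"name": "send_rows", "arguments": {"deltas": [{"tx": 0,"ty": 0,"tz": 0,"rx": 0,"ry": 0,"rz": 0},{"tx": 0,"ty": 0,"tz": 0.1,"rx": 0,"ry": 0,"rz": 0},{"tx": 0,"ty": 0,"tz": 0.1,"rx": 0,"ry": 0,"rz": 0},{"tx": 0,"ty": 0,"tz": 0.1,"rx": 0,"ry": 0,"rz": 0},{"tx": 0,"ty": 0,"tz": 0.1,"rx": 0,"ry": 0,"rz": 0}]}}

```text
time: 73.97
position: [0.3973, 0.2901, 0.0188]
tool_rot: [-0.32, 0.947, 0.0, 0.0]
ft_force: [0.4, -0.6, -1.6]
grip_width: 0.0456
```

{"name": "send_rows", "arguments": {"deltas": [{"tx": 0,"ty": 0,"tz": 0,"rx": 0,"ry": 0,"rz": 0},{"tx": 0,"ty": 0,"tz": 0,"rx": 0,"ry": 0,"rz": 0},{"tx": 0,"ty": 0,"tz": 0,"rx": 0,"ry": 0,"rz": 0},{"tx": 0,"ty": 0,"tz": 0,"rx": 0,"ry": 0,"rz": 0},{"tx": 0,"ty": 0,"tz": 0,"rx": 0,"ry": 0,"rz": 0}]}}

```text
time: 74.38
position: [0.3973, 0.2901, 0.0188]
tool_rot: [-0.32, 0.947, 0.0, 0.0]
ft_force: [0.6, 0.1, -2.5]
grip_width: 0.0456
```

{"name": "send_rows", "arguments": {"deltas": [{"tx": 0,"ty": 0,"tz": 0.05,"rx": 0,"ry": 0,"rz": 0},{"tx": 0,"ty": 0,"tz": 0.1,"rx": 0,"ry": 0,"rz": 0},{"tx": 0,"ty": 0,"tz": 0.1,"rx": 0,"ry": 0,"rz": 0},{"tx": 0,"ty": 0,"tz": 0.1,"rx": 0,"ry": 0,"rz": 0}]}}

```text
time: 74.72
position: [0.3973, 0.2901, 0.0188]
tool_rot: [-0.32, 0.947, 0.0, 0.0]
ft_force: [-1.1, -0.8, 7.7]
grip_width: 0.0457
```

{"name": "send_rows", "arguments": {"deltas": [{"tx": 0,"ty": 0,"tz": 0,"rx": 0,"ry": 0,"rz": 0},{"tx": 0,"ty": 0,"tz": 0,"rx": 0,"ry": 0,"rz": 0},{"tx": 0,"ty": 0,"tz": 0,"rx": 0,"ry": 0,"rz": 0},{"tx": 0,"ty": 0,"tz": 0,"rx": 0,"ry": 0,"rz": 0},{"tx": 0,"ty": 0,"tz": 0,"rx": 0,"ry": 0,"rz": 0}], "claw": 7.5}}

```text
time: 75.13
position: [0.3972, 0.29, 0.0176]
tool_rot: [-0.32, 0.947, 0.0, -0.0]
ft_force: [0.1, -0.3, 0.1]
grip_width: 0.0699
```

{"name": "send_rows", "arguments": {"deltas": [{"tx": 0,"ty": 0,"tz": 0,"rx": 0,"ry": 0,"rz": 0},{"tx": 0,"ty": 0,"tz": -1.5,"rx": 0,"ry": 0,"rz": 0},{"tx": 0,"ty": 0,"tz": -4.5,"rx": 0,"ry": 0,"rz": 0},{"tx": 0,"ty": 0,"tz": -8.5,"rx": 0,"ry": 0,"rz": 0},{"tx": 0,"ty": 0,"tz": -12,"rx": 0,"ry": 0,"rz": 0}]}}

```text
time: 75.55
position: [0.3966, 0.2898, 0.1388]
tool_rot: [-0.32, 0.947, -0.0, -0.001]
ft_force: [1.6, 1.0, 0.1]
grip_width: 0.0747
```

{"name": "send_rows", "arguments": {"deltas": [{"tx": 0,"ty": 0,"tz": -2,"rx": 0,"ry": 0,"rz": 0},{"tx": 1,"ty": 3,"tz": -4,"rx": 0,"ry": 0,"rz": 0},{"tx": 3,"ty": 5,"tz": -6,"rx": 0,"ry": 0,"rz": 0},{"tx": 4,"ty": 7,"tz": -8,"rx": 0,"ry": 0,"rz": 0},{"tx": 4,"ty": 8,"tz": -8,"rx": 0,"ry": 0,"rz": 0}]}}

```text
time: 75.97
position: [0.3152, 0.3304, 0.2207]
tool_rot: [-0.32, 0.947, 0.001, 0.002]
ft_force: [-0.1, -0.5, 1.1]
grip_width: 0.0749
```

Run:
```python
from h import *
o=robot.get_obs();print(o['time'],o['position'],np.degrees(theta())%360,o['grip_width'],o['ft_force'])
c=snap('side','s28.png')
c=snap('top','t28.png');W=cloud(c);slabcheck(W)
P=W.reshape(-1,3);S=P[(np.hypot(P[:,0]-.397,P[:,1]-.29)<.085)&(P[:,2]>.045)&(P[:,2]<.07)];print(len(S),*rect(S[:,:2]))
```

```text
75.9667 [0.31515206 0.33038994 0.22073094] 217.384529560163 0.07487818459210954 [-0.13273052 -0.53061821  1.0717466 ]
green 140 [0.5724 0.0818] (49.2, 13.9) -6.4 err mm [-0.9 -0.4] zmed 0.0917
blue 140 [0.5638 0.0159] (50.2, 13.7) -6.9 err mm [-1.5 -0.8] zmed 0.0926
yellow 146 [ 0.638  -0.0421] (49.4, 14.6) 81.5 err mm [-1.8 -0.4] zmed 0.0923
black 149 [0.6511 0.0544] (49.7, 14.7) 82.5 err mm [-0.5 -1.2] zmed 0.0921
1166 [0.39675986 0.28873865] (130.8, 47.5) 37.457515716552734
```

View pics/s28.png

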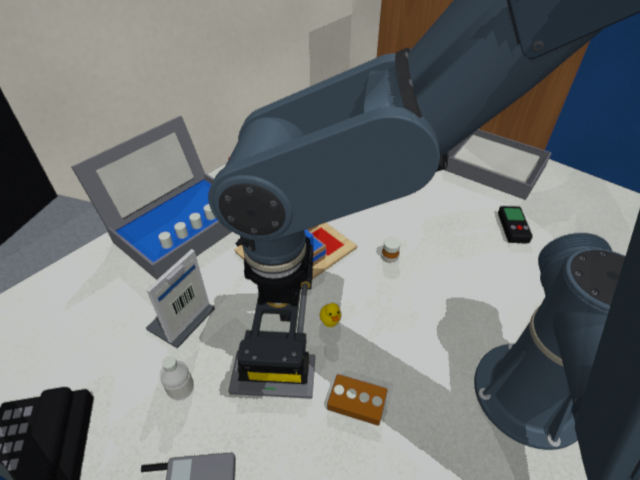

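View pics/t28.png

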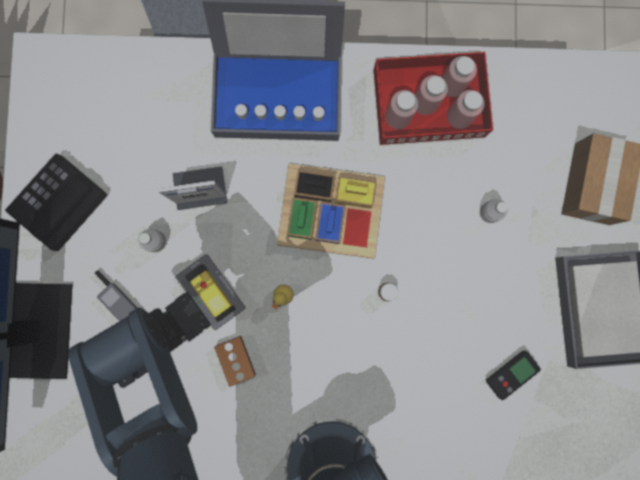

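{"name": "send_rows", "arguments": {"deltas": [{"tx": 0,"ty": 0,"tz": 0,"rx": 0,"ry": 0,"rz": 0},{"tx": 0,"ty": 0,"tz": 0,"rx": 0,"ry": 0,"rz": 0},{"tx": 0,"ty": 0,"tz": 0,"rx": 0,"ry": 0,"rz": 0},{"tx": 0,"ty": 0,"tz": 0,"rx": 0,"ry": 0,"rz": 0},{"tx": 0,"ty": 0,"tz": 0,"rx": 0,"ry": 0,"rz": 0}]}}

```text
time: 76.48
position: [0.3173, 0.3289, 0.217]
tool_rot: [-0.319, 0.948, -0.0, -0.001]
ft_force: [-0.3, -0.4, 0.6]
grip_width: 0.0752
```

```bash
python3 -c "
from rig import robot
print(robot.hand_in())"
```

```text
the job is handed in; nothing more can be done
None
```

I placed the four cartons that were there (black, yellow, blue, green) on their printed places; the camera never showed a red one. I then held the reader still about 100 mm squarely before the label for over 2.5 s, laid it back on the dock's pad with its window facing as before, and handed in at 76 s.

**Last checks**
- **Cartons:** each is within about 2 mm and about 2° of its place in the top camera. The worst is yellow, at 1.8 mm and 1.6°.
- **Reader:** it lies within 1 mm and 0.2° of where it started. While it was held before the label, its top measured level and at the right height.
- **Other loose things:** the final pictures show the duck, jar and both bottles standing, and they look unmoved. I judged that by eye and did not measure them.
- **Label:** nothing reported that the code was read. The aim rests on my own measurement of the stand.

**What went wrong and was mended**
- After I placed it, yellow was found about 12 mm off and had pushed blue about 3 mm. I took this to be the announced knock, and lifted both and set them back.
- The first two pinches on green and the first on the reader closed without holding anything. Gripping a few millimetres lower, with less force, held both. The missed pinches pressed with about 9 N at most.

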